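Load the egg cup into the steamer and nest the empty cups

TASK

One of the steel cups has an egg in it: take the lid off the bamboo steamer, stand that cup upright in the middle of the steamer with its egg still in it, and put the lid back on squarely. Nest all the empty cups, upright and fully home in one another, in a single stack in the middle of the black tray. Do not let the egg fall out of its cup, and leave the other things on the ledge where they are.

Things in the scene. Friction and masses are not known exactly. Their poses are not given: they have to be found in the camera images.
- cup_1: steel stacking cup, 60 mm high, 100 g, upright at start; foot 38 mm wide, taper to 55 mm at height 38, then a collar 67 mm outside, 61 inside, from 38 to 60 mm (rim); floor 6 mm. All cups alike; nested, a cup's collar sits on the rim below: 22 mm higher, 2 mm play all round. Origin: centre of underside, z up. Present; one of cups 1-3 holds the egg.
- cup_2: steel stacking cup, 60 mm high, 100 g, upright at start; foot 38 mm wide, taper to 55 mm at height 38, then a collar 67 mm outside, 61 inside, from 38 to 60 mm (rim); floor 6 mm. All cups alike; nested, a cup's collar sits on the rim below: 22 mm higher, 2 mm play all round. Origin: centre of underside, z up. Present; one of cups 1-3 holds the egg.
- cup_3: steel stacking cup, 60 mm high, 100 g, upright at start; foot 38 mm wide, taper to 55 mm at height 38, then a collar 67 mm outside, 61 inside, from 38 to 60 mm (rim); floor 6 mm. All cups alike; nested, a cup's collar sits on the rim below: 22 mm higher, 2 mm play all round. Origin: centre of underside, z up. Present; one of cups 1-3 holds the egg.
- cup_4: steel stacking cup, 60 mm high, 100 g, upright at start; foot 38 mm wide, taper to 55 mm at height 38, then a collar 67 mm outside, 61 inside, from 38 to 60 mm (rim); floor 6 mm. All cups alike; nested, a cup's collar sits on the rim below: 22 mm higher, 2 mm play all round. Origin: centre of underside, z up. Never holds the egg; may be absent.
- cup_5: steel stacking cup, 60 mm high, 100 g, upright at start; foot 38 mm wide, taper to 55 mm at height 38, then a collar 67 mm outside, 61 inside, from 38 to 60 mm (rim); floor 6 mm. All cups alike; nested, a cup's collar sits on the rim below: 22 mm higher, 2 mm play all round. Origin: centre of underside, z up. Never holds the egg; may be absent.
- cup_6: steel stacking cup, 60 mm high, 100 g, upright at start; foot 38 mm wide, taper to 55 mm at height 38, then a collar 67 mm outside, 61 inside, from 38 to 60 mm (rim); floor 6 mm. All cups alike; nested, a cup's collar sits on the rim below: 22 mm higher, 2 mm play all round. Origin: centre of underside, z up. Never holds the egg; may be absent.
- egg_1: brown hen's egg (rigid), 40 mm across, 52 mm long, 55 g, standing loosely inside cup_1, its top about 2 mm below the cup's rim. Exactly one of egg_1 to egg_3 is present; the others are absent. Origin at the lower end of the egg, about 6 mm above the underside of its cup.
- egg_2: brown hen's egg (rigid), 40 mm across, 52 mm long, 55 g, standing loosely inside cup_2, its top about 2 mm below the cup's rim. Exactly one of egg_1 to egg_3 is present; the others are absent. Origin at the lower end of the egg, about 6 mm above the underside of its cup.
- egg_3: brown hen's egg (rigid), 40 mm across, 52 mm long, 55 g, standing loosely inside cup_3, its top about 2 mm below the cup's rim. Exactly one of egg_1 to egg_3 is present; the others are absent. Origin at the lower end of the egg, about 6 mm above the underside of its cup.
- steamer: round bamboo steamer basket, loose on the ledge, open at the top, 156 mm across outside, 142 mm inside, 78 mm high, floor 8 mm thick, 450 g. Origin at the centre of the underside, z up. At the robot's left, in one of two places, the lid on it.
- lid: flat round bamboo lid, 156 mm across, 12 mm thick, 180 g, lying loose (no lip) on the steamer's rim at the start. On its middle stands a dark wooden bar handle, 56 mm long along the lid's x axis, 16 mm wide along its y axis, from 12 to 44 mm above the lid's underside. Origin at the centre of the underside, z up.
- mat: round cork mat fixed flat on the ledge, 120 mm across, 4 mm thick, about 180 mm from the steamer: free, a good place to put the lid down meanwhile (not required). Origin at the centre of the underside.
- tray_in (a point): centre of the inner floor (5 mm above the ledge) of the black plastic tray, 180 mm along its x by 200 mm along its y, 15 mm high rim, fixed to the ledge at the robot's right, empty at the start. z up.
- whisk: Bystander, to be left where it is: steel whisk, 250 mm long, lying towards the back of the ledge at the right; origin under its middle.
- spoon: Bystander, to be left where it is: wooden spoon, 190 mm long, lying along x between the cups and the tray, under 30 mm high.
- jug: Bystander, to be left where it is: glass measuring jug, 92 mm across, 120 mm high, at the back.
- tin: Bystander, to be left where it is: low round tin, 40 mm across, 20 mm high, among the cups.
- jar_lid: Bystander, to be left where it is: brass jar lid, 42 mm across, 14 mm high, among the cups.
- pepper_mill: Bystander, to be left where it is: dark wooden pepper mill, 118 mm high, at the back.
- oil_bottle: Bystander, to be left where it is: green oil bottle, 210 mm high, at the right.

How it is judged:
By the outcome, as a careful person would: the job done as asked, in the order asked, and still so for the second after the job is handed in, with the robot touching nothing.
Of egg_1, egg_2, egg_3 only 1 to 1 are there at a start; the rules pass over those that are not, and their reading is None.
Of cup_4, cup_5, cup_6 only 1 to 3 are there at a start; the rules pass over those that are not, and their reading is None.
At some moment in a run one of lid, cup_4, cup_5, cup_6 may be knocked a few centimetres aside while the robot is not near it.
It also fails if it takes over 210 s, if anything falls off the work surface, if the arm or the gripper's body presses on something with over 40 N, if the wrist force passes 120 N, or if a joint passes its speed limit or range.

ROBOT

A 7-joint arm with a two-finger parallel gripper is mounted at the origin on the work surface. World frame = base frame: x ahead of the robot, y to its left, z up, the work surface at z = 0. Lengths are in m, angles in rad, forces in N, time in s.
With the tool pointing down it reaches from about 0.35 to 0.9 m from the base axis. Payload 8.1 kg.
Tool frame: the origin (TCP) lies on the centre line of the jaws, within the pads' length; the fingertips stand 14 mm ahead of it and the grasp point (between the pads) lies 5 mm behind it; z points along the fingers, y is the direction in which the jaws open and shut (so a half turn about z gives the same grasp; the last joint's range is limited). The gripper opens to 92 mm and grips with 3 to 60 N. Pads are 19 mm wide; open, the fingers measure 130 mm over their backs; the gripper's body (75 mm by 190 mm) begins 47 mm behind the grasp point.
Start: joints at [-1.343, 0.434, 0.025, 1.573, -0.012, 1.134, -0.075], TCP at [0.203, 0.591, 0.209] pointing down, gripper open.
Joint ranges: [-2.62, 2.62], [-0.44, 2.09], [-1.27, 1.32], [0.08, 2.57], [-1.32, 4.46], [0.12, 2], [-2.74, 2.74]. Speed limits (rad/s): [2.22, 2.22, 3.01, 3.01, 3.14, 3.14, 3.14].

INTERFACE

Orientations are given as a rotation vector (axis times angle).
In Python, from cell import arm, optics gives the robot as it stands.
- The arm moves only by the shell command python3 -m creep 'ROWS' [FORCE]. ROWS is JSON, a list of rows, each an object with "translation": the shift along the tool's x, y, z in m, a list of three; "rot": the turn, a rotation vector about the tool's x, y, z in degrees, a list of three; "jaw": the finger opening in m, from 0 to 0.0918. In form: [{"translation": [x, y, z], "rot": [wx, wy, wz], "jaw": jaw}, ...]. A call has 1 to 12 rows; each row shifts and turns the commanded pose from where the row before left it, along the tool's axes as they then stand; what a row does not reach is not made up. A row lasts 1/12 s, in which the tool goes at most 41.7 mm and 7.16 degrees, less where a joint would pass 70% of its speed; a pose out of reach is approached as far as the arm can. A call is refused whole if a number of a shift passes 0.0417 or a number of a turn 7.16, either way. A call with a gripper value outside its range is refused whole. The fingers move at their own pace and stop on an object; FORCE is the grip in N (left out, the last holds). Time passes only in rows, so rows that do not move let the fingers close. It gives the time, the measured TCP pose, the force and the opening at its end, in the units of the state.
- arm.observe(): the state, without advancing time (a new reading comes with each control period).
- optics.get_image(name): name is "scene" or "side" or "wrist"; returns the picture (480x640x3 uint8, red, green, blue); there is no depth.
- optics.camera_info(name): a dict with "fx", "fy", "cx", "cy" (pixels), "k1" (the pictures are not rectified: a ray, as slopes to the right and down, at radius r is drawn at 1 + k1 r^2 times it, then the intrinsics apply), "R" (3x3) and "t" (3): a world point X has camera coordinates R X + t. Camera axes: x right, y down, z forward; pixel columns grow to the right and rows downward; lengths in m; the calibration is good to about 2 mm. A picture is of the moment at which its call begins: read the wrist's pose just before it. camera_info takes no time and is no camera call; for the wrist camera it gives the pose at the moment of the call.
- arm.sign_off(): hands the job in, once; it reports no verdict.
Trained networks look in the newest picture that a camera, given by its name, has taken for a name from the list of things; names that differ only in an ending like _2 or _b are one class to them, and where a whole thing is asked for, a point or a joint stands for the part that bears it (a point fixed in the world has none). Each returns a list of dicts, best first, with "score" (0 to 1); they miss things now and then, are a little off and sometimes report something else, mostly with a low value. They report only what shows in the picture. A call takes as long as a camera call.
- optics.boxes_of(camera, thing): "location" ([column, row] in pixels, amid what is visible of it).
- optics.pinpoint(camera, thing): "location" ([column, row] in pixels: a listed point, or the origin of a listed thing).
The state is a dict: "clock": time; "joints": joint angles; "dq": joint speeds; "joint_efforts": joint torques, N m; "position": TCP position; "ee_rot": TCP orientation; "force": force on the tool from outside, world axes, zero at the start; "ft_torque": the same for the moment, N m; "width": opening from 0.0 (shut) to 1.0 (fully open).
Only numpy, scipy, OpenCV 4.12 (cv2) and the standard library are available. Lean on these libraries where they do the work, as an engineer would, in place of code of your own. Each camera call takes 0.05 s, during which the arm holds its last target.

## Working session

There is one attempt and no reset: what is moved stays moved. The work goes in short steps, Python scripts to look and compute and a shell command to move; the robot and the scene stay as the last step left them, time stands still between calls to the robot, and variables do not carry over. Pictures are saved under pics/ and viewed, and the job is handed in when it is done.

```bash
ls -la; mkdir -p pics
python3 - <<'E'
from cell import arm, optics
import cv2, json
print(arm.observe())
for n in ("scene","side","wrist"):
    im=optics.get_image(n); cv2.imwrite(f"pics/a_{n}.png",im[:,:,::-1])
    i=optics.camera_info(n); print(n,i)
E
```

```text
total 12
drwxr-xr-x  3 agent agent 4096 Dec  6 16:00 .
drwxr-xr-x 23 root  root  4096 Dec  6 16:00 ..
drwxr-xr-x  2 agent agent 4096 Dec  6 16:00 pics
{'clock': 0.0, 'joints': array([-1.3425727 ,  0.43524435,  0.02497304,  1.57410322, -0.01159516,
        1.13396837, -0.0750971 ]), 'dq': array([ 1.53450157e-03, -2.33945492e-04, -3.75425784e-04, -7.48072427e-04,
        1.67814901e-04, -1.38863248e-05,  1.15831379e-04]), 'joint_efforts': array([ 3.77755214e-04, -6.67834926e+01,  9.85152237e-01, -3.14468694e+01,
       -6.05250383e-02,  4.24234977e-02,  1.73832527e-04]), 'position': array([0.20289842, 0.59058453, 0.20822934]), 'ee_rot': array([-5.17372031e-01, -3.09858314e+00,  2.47290054e-03]), 'force': array([-0.39932726, -0.5075794 ,  0.62985391]), 'ft_torque': array([ 0.0155791 , -0.02533872,  0.03452285]), 'width': 1.00309071734994}
scene {'fx': 452.1980194026191, 'fy': 452.1980194026191, 'cx': 322.29780645780863, 'cy': 247.34624568281538, 'k1': 0.03515434057237449, 'R': array([[-0.06128983,  0.99811128,  0.00417504],
       [ 0.74561826,  0.04856528, -0.66460125],
       [-0.66354876, -0.03762032, -0.74718656]]), 't': array([ 0.11210187, -0.39542176,  1.63953188])}
side {'fx': 572.6555374130106, 'fy': 572.6555374130106, 'cx': 314.9236680951337, 'cy': 230.49769016118574, 'k1': -0.13456008204926087, 'R': array([[-0.99946853, -0.0269639 , -0.01831959],
       [-0.00712717,  0.72912984, -0.68433828],
       [ 0.03180979, -0.68384401, -0.7289345 ]]), 't': array([0.58357335, 0.12888674, 1.16936617])}
wrist {'fx': 345.02354095310454, 'fy': 345.02354095310454, 'cx': 320.4133505230579, 'cy': 249.83382874625187, 'k1': -0.021688022195071356, 'R': array([[ 3.23998139e-01,  9.46057546e-01, -5.71251142e-04],
       [ 9.13985794e-01, -3.12858461e-01,  2.58359347e-01],
       [ 2.44244089e-01, -8.42300629e-02, -9.66048716e-01]]), 't': array([-0.62397292, -0.03281387,  0.38892437])}
```

View pics/a_scene.png

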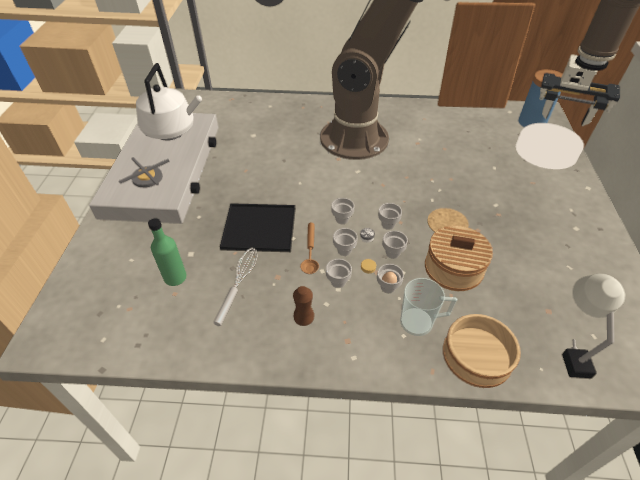

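View pics/a_side.png

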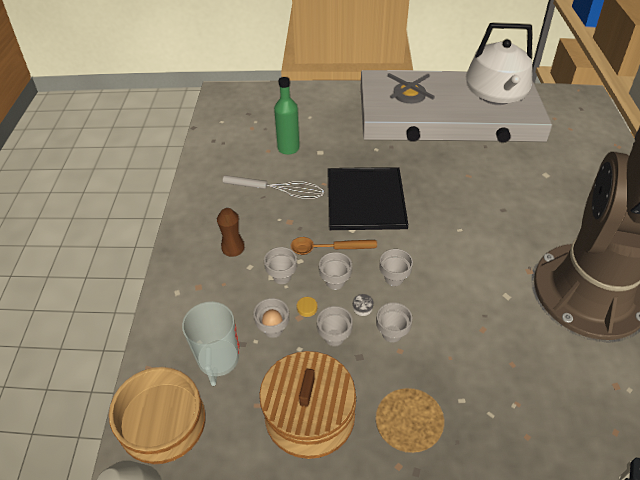

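View pics/a_wrist.png

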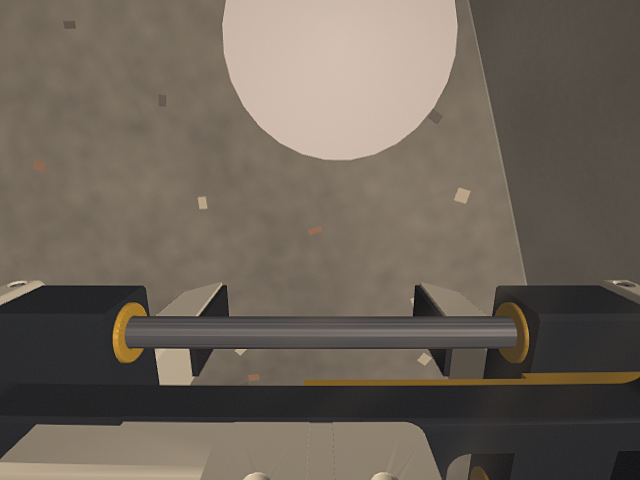

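```bash
cat > h.py <<'E'
import numpy as np, cv2
from scipy.optimize import least_squares
from scipy.spatial.transform import Rotation as Rn
from cell import arm, optics
def K(i): return np.array([[i['fx'],0,i['cx']],[0,i['fy'],i['cy']],[0,0,1]])
def D(i): return np.array([i['k1'],0,0,0.])
def proj(i,X):
    return cv2.projectPoints(np.atleast_2d(np.array(X,float)),cv2.Rodrigues(i['R'])[0],i['t'],K(i),D(i))[0][:,0]
def ray(i,uv):
    p=cv2.undistortPoints(np.array([[uv]],float),K(i),D(i))[0,0]
    d=i['R'].T@np.array([p[0],p[1],1]); return -i['R'].T@i['t'], d
def onz(i,uv,z):
    c,d=ray(i,uv); return c+d*(z-c[2])/d[2]
def tri(obs):
    A=np.zeros((3,3));b=np.zeros(3)
    for i,uv in obs:
        c,d=ray(i,uv); d=d/np.linalg.norm(d); P=np.eye(3)-np.outer(d,d); A+=P;b+=P@c
    X=np.linalg.solve(A,b)
    r=[np.linalg.norm(proj(i,X)[0]-uv) for i,uv in obs]
    return X,r
def save(n,f): 
    im=optics.get_image(n); cv2.imwrite(f"pics/{f}.png",im[:,:,::-1]); return im
E
python3 - <<'E'
from h import *
I={n:optics.camera_info(n) for n in("scene","side")}
for n in I: save(n,"b_"+n)
for th in ["cup_1","egg_1","steamer","lid","mat","tray_in","tin","jar_lid","spoon","jug"]:
    d={}
    for n in I:
        d[n]=[(np.round(q['location'],1),round(q['score'],2)) for q in optics.pinpoint(n,th)]
    print(th)
    z={"cup_1":0,"lid":.078,"tray_in":.005,"egg_1":.006}.get(th,0)
    for n in I:
        for l,s in d[n]: print("  ",n,l,s,"onz",np.round(onz(I[n],l,z),4))
E
```

```text
cup_1
   scene [344.7 251.6] 0.92 onz [ 0.5474 -0.0153  0.    ]
   scene [344.8 222.8] 0.71 onz [ 0.433  -0.0183  0.    ]
   scene [383.9 225.7] 0.7 onz [0.4376 0.0981 0.    ]
   scene [339.9 281.8] 0.64 onz [ 0.6551 -0.0251  0.    ]
   scene [391.9 250.7] 0.58 onz [0.5354 0.1178 0.    ]
   side [394.7 277.5] 0.94 onz [ 0.416  -0.0363  0.    ]
   side [389.1 338.4] 0.84 onz [0.4366 0.115  0.    ]
   side [340.1 279.4] 0.82 onz [ 0.5315 -0.0301  0.    ]
   side [281.8 276.5] 0.68 onz [ 0.6553 -0.0363 -0.    ]
   side [271.5 327.6] 0.64 onz [0.6673 0.0931 0.    ]
   side [336.9 337.7] 0.64 onz [0.538  0.1144 0.    ]
egg_1
   scene [389.  284.7] 0.41 onz [0.6609 0.1043 0.006 ]
   scene [175.2 274.4] 0.39 onz [ 0.6629 -0.4654  0.006 ]
   side [271.2 324.6] 0.64 onz [0.6676 0.09   0.006 ]
steamer
   scene [454.6 269.7] 0.94 onz [0.5934 0.285  0.    ]
lid
   scene [459.9 249.8] 0.64 onz [0.59   0.2819 0.078 ]
   side [304.2 395. ] 0.68 onz [0.5928 0.2775 0.078 ]
   side [365.8 197.3] 0.51 onz [ 0.4753 -0.1996  0.078 ]
   side [390.5 337.6] 0.15 onz [0.443 0.163 0.078]
mat
   scene [444.7 2
[... 313 characters left out ...]
518 0.1035 0.    ]
   side [361.7 306.2] 0.75 onz [0.4879 0.0387 0.    ]
   side [389.8 334.4] 0.35 onz [0.4347 0.1058 0.    ]
jar_lid
   scene [367.8 265.6] 0.71 onz [0.5944 0.0495 0.    ]
   scene [392.1 255.2] 0.4 onz [ 0.5522  0.1176 -0.    ]
   side [305.  307.4] 0.87 onz [0.6029 0.0431 0.    ]
   side [270.7 326.9] 0.28 onz [0.669  0.0915 0.    ]
spoon
   scene [309.1 249.8] 0.97 onz [ 0.5472 -0.1162  0.    ]
   side [333.2 245.5] 0.97 onz [ 0.5466 -0.1257 -0.    ]
jug
   scene [414.7 323.2] 0.86 onz [0.7713 0.1641 0.    ]
   scene [342.8 220.2] 0.65 onz [ 0.4224 -0.0246  0.    ]
   side [218.8 357.6] 0.57 onz [0.7631 0.1635 0.    ]
   side [270.3 326.3] 0.24 onz [0.6699 0.09   0.    ]
```

Run:
```python
import cv2,numpy as np
a=cv2.imread("pics/b_scene.png");b=cv2.imread("pics/b_side.png")
cv2.imwrite("pics/c1.png",cv2.resize(a[195:345,315:505],None,fx=4,fy=4,interpolation=cv2.INTER_CUBIC))
cv2.imwrite("pics/c2.png",cv2.resize(b[235:465,250:450],None,fx=2.6,fy=2.6,interpolation=cv2.INTER_CUBIC))
```

```text
(no output)
```

View pics/c1.png

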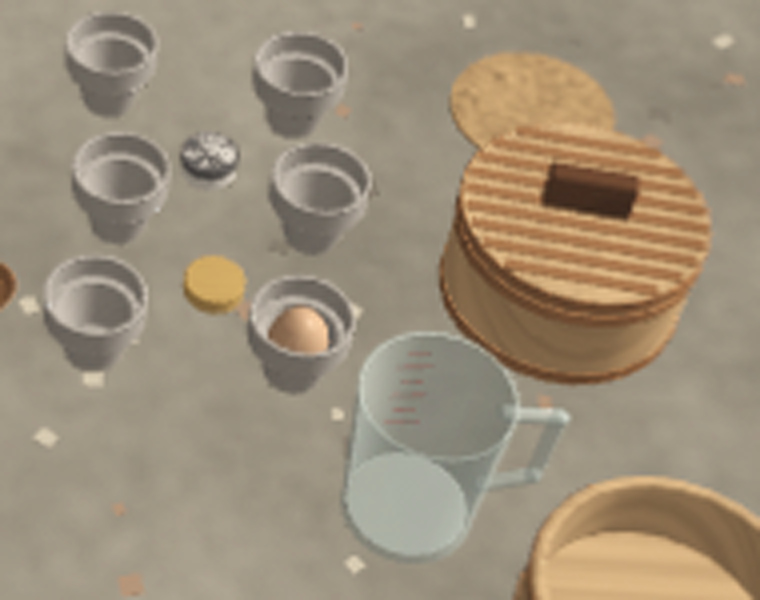

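View pics/c2.png

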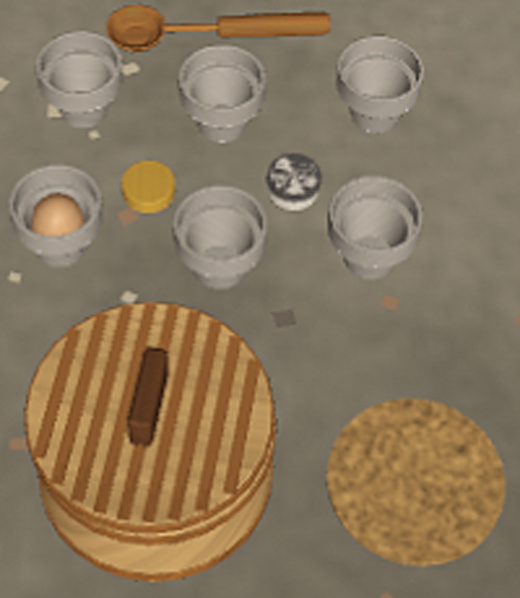

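```bash
cat >> h.py <<'E'
from scipy.optimize import minimize
from scipy.ndimage import map_coordinates
TH=np.linspace(0,2*np.pi,72,endpoint=False)
def grads(im,s=0.8):
    g=[]
    f=cv2.GaussianBlur(im.astype(np.float32),(0,0),s)
    return cv2.Sobel(f,cv2.CV_32F,1,0)/8,cv2.Sobel(f,cv2.CV_32F,0,1)/8
def cscore(i,G,c,r,arc=None):
    """mean normal gradient along projected horizontal circle"""
    th=TH if arc is None else arc
    P=np.c_[c[0]+r*np.cos(th),c[1]+r*np.sin(th),np.full(len(th),c[2])]
    P2=P+np.c_[np.cos(th),np.sin(th),0*th]*1e-3
    u=proj(i,P);v=proj(i,P2)
    T=np.gradient(u,axis=0); n=np.c_[-T[:,1],T[:,0]]; n/=np.linalg.norm(n,axis=1)[:,None]+1e-9
    gx=np.stack([map_coordinates(G[0][...,k],[u[:,1],u[:,0]],order=1,mode='nearest') for k in range(3)],1)
    gy=np.stack([map_coordinates(G[1][...,k],[u[:,1],u[:,0]],order=1,mode='nearest') for k in range(3)],1)
    m=np.abs(gx*n[:,:1]+gy*n[:,1:]).sum(1)
    return np.minimum(m,40).mean()
def fit(views,c0,circles,free=3,z=None):
    """views: list (info,image); circles: list (r,dz,weight). returns origin"""
    best=None
    for s in (2.5,1.2,0.7):
        GG=[(i,grads(im,s)) for i,im in views]
        def f(p):
            c=np.array([p[0],p[1],p[2] if free==3 else z])
            return -sum(w*cscore(i,G,c+[0,0,dz],r) for i,G in GG for r,dz,w in circles)
        p=np.array(c0[:free],float) if best is None else best
        sp=0.008 if best is None else 0.002
        rs=[]
        for a in (0,1,2,3):
            ang=a*np.pi/2
            simp=np.vstack([p]+[p+sp*np.eye(free)[k]*(1 if (a>>(k%2))&1 else -1) for k in range(free)])
            rs.append(minimize(f,p,method='Nelder-Mead',options=dict(initial_simplex=simp,xatol=1e-4,fatol=1e-3)))
        r=min(rs,key=lambda r:r.fun); best=r.x
    return best,-r.fun
CUP=[(.0335,.060,1),(.0305,.060,.7),(.0335,.038,.5)]
E
cat > fitcups.py <<'E'
from h import *
V=[]
for n in("scene","side"):
    V.append((optics.camera_info(n),save(n,"f_"+n)))
C0=[(.42,-.03),(.437,.105),(.535,-.03),(.54,.115),(.655,-.033),(.665,.095)]
out=[]
for c in C0:
    b,s=fit(V,(*c,0),CUP); b2,s2=fit(V,b,CUP,2,0.0); 
    bs=[fit([v],b,CUP,2,0.0)[0] for v in V]
    print(np.round(b,4),round(s,1),"z0:",np.round(b2,4),round(s2,1),"each",np.round(bs,4).tolist()); out.append(b2)
np.save("cups.npy",out)
for k,(i,im) in enumerate(V):
    v=im[:,:,::-1].copy(); v=cv2.resize(v,None,fx=3,fy=3)
    for b in out:
        for r,dz,w in CUP:
            u=proj(i,np.c_[b[0]+r*np.cos(TH),b[1]+r*np.sin(TH),0*TH+dz])*3+1
            cv2.polylines(v,[np.int32(u)],True,(0,0,255),1)
    u=proj(i,[.54,.04,.03])[0]*3
    x,y=np.int32(u); v=v[max(0,y-240):y+240,x-300:x+300]; cv2.imwrite(f"pics/fit_{k}.png",v)
E
python3 fitcups.py
```

```text
[ 0.4205 -0.0305  0.0022] 114.3 z0: [ 0.4199 -0.0321] 110.6 each [[0.4201, -0.0293], [0.42, -0.033]]
[0.4342 0.1065 0.0022] 110.3 z0: [0.4338 0.1056] 106.4 each [[0.4329, 0.1074], [0.4311, 0.1043]]
[ 0.5446 -0.02    0.0018] 110.9 z0: [ 0.5443 -0.0211] 107.1 each [[0.5444, -0.0191], [0.5429, -0.023]]
[0.5447 0.1156 0.002 ] 106.5 z0: [0.5446 0.1145] 104.7 each [[0.5454, 0.1167], [0.5446, 0.114]]
[ 6.562e-01 -3.480e-02  5.000e-04] 103.3 z0: [ 0.6559 -0.035 ] 103.1 each [[0.6584, -0.0325], [0.6526, -0.0364]]
[0.6667 0.0977 0.0007] 103.9 z0: [0.6667 0.0977] 103.3 each [[0.6825, 0.0979], [0.6642, 0.0965]]
```

View pics/fit_0.png

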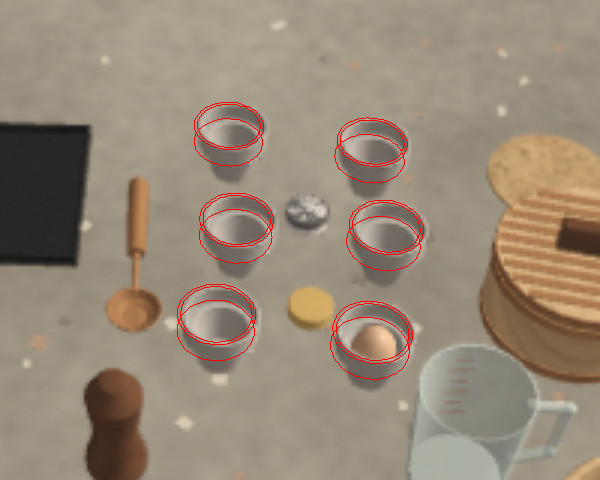

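```bash
cat > fitlid.py <<'E'
from h import *
V=[]
for n in("scene","side"):
    V.append((optics.camera_info(n),cv2.imread(f"pics/f_{n}.png")[:,:,::-1]))
L=[(.078,.012,1)]
b,s=fit(V,(.592,.28,.078),L); print("lid",b,s,[np.round(fit([v],b,L,2,.078)[0],4).tolist() for v in V])
b2,s=fit(V,(.592,.28,0),[(.078,0,1)],2,0.); print("steamer base",b2,s,[np.round(fit([v],b2,[(.078,0,1)],2,0.)[0],4).tolist() for v in V])
m,s=fit(V,(.407,.283,0),[(.06,.004,1)],2,0.); print("mat",m,s)
E
python3 fitlid.py
python3 - <<'E'
from h import *
a=cv2.imread("pics/f_scene.png");b=cv2.imread("pics/f_side.png")
x=np.hstack([cv2.resize(a[225:255,445:475+10],None,fx=10,fy=10,interpolation=cv2.INTER_CUBIC),cv2.resize(b[360:410,290:325],(210*1,300),interpolation=cv2.INTER_CUBIC)])
cv2.imwrite("pics/hd.png",x)
cv2.imwrite("pics/tr.png",np.hstack([cv2.resize(a[195:260,215:305],None,fx=4,fy=4),cv2.resize(b[160:235,320:415],None,fx=4,fy=4)[:260]]))
E
```

```text
lid [0.58837693 0.27875741 0.07897471] 58.51479911657343 [[0.5906, 0.2812], [0.5882, 0.278]]
steamer base [0.58590388 0.27851115] 49.906371759859084 [[0.5847, 0.2835], [0.5851, 0.2734]]
mat [0.40993445 0.28457576] 50.267721374021676
```

View pics/hd.png

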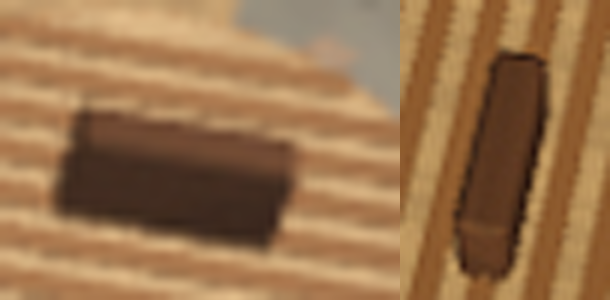

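Run:
```python
from h import *
I={n:optics.camera_info(n) for n in("scene","side")}
a=onz(I["scene"],(453.2,235.6),.122);b=onz(I["scene"],(474.2,239.8),.122);print(a,b,np.linalg.norm(a-b),np.degrees(np.arctan2(*(b-a)[1::-1])))
a=onz(I["side"],(307.5,370),.122);b=onz(I["side"],(303.0,398),.122);print(a,b,np.linalg.norm(a-b),np.degrees(np.arctan2(*(b-a)[1::-1])))
s=arm.observe();R=Rn.from_rotvec(s['ee_rot']).as_matrix();print(np.round(R,3))
i=optics.camera_info("wrist");C=-i['R'].T@i['t'];print("cam in tool",R.T@(C-s['position']),R.T@i['R'].T)
```

```text
[0.58236045 0.25615511 0.122     ] [0.5936092  0.30677932 0.122     ] 0.05185889269493518 77.47235622136316
[0.58686162 0.25497109 0.122     ] [0.59219326 0.30510083 0.122     ] 0.05041247751079367 83.92902181149208
[[-0.946  0.325  0.   ]
 [ 0.325  0.946  0.   ]
 [-0.     0.    -1.   ]]
cam in tool [ 0.06934564 -0.00068701 -0.17540084] [[ 8.80983602e-04 -9.66085929e-01 -2.58219291e-01]
 [ 9.99999443e-01  7.00946701e-04  7.89284046e-04]
 [-5.81518250e-04 -2.58219843e-01  9.66086008e-01]]
```

View pics/tr.png

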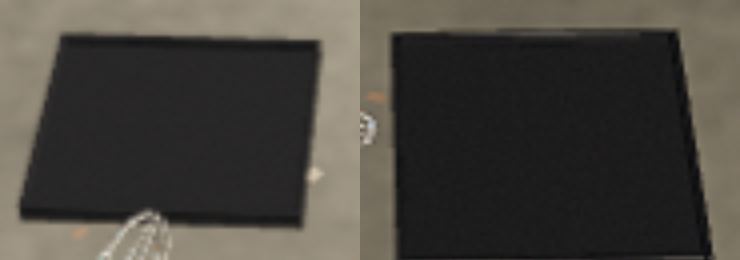

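```bash
cat >> h.py <<'E'
def goto(x,y,z,yaw_y=None):
    """print tool-frame shift needed (after optional turn making tool y at world angle yaw_y deg)"""
    s=arm.observe();R=Rn.from_rotvec(s['ee_rot']).as_matrix()
    cur=np.degrees(np.arctan2(R[1,1],R[0,1]))
    p=s['position']; 
    print("t",round(s['clock'],2),"pos",np.round(p,4),"yaw_y",round(cur,2),"tilt",np.round(np.degrees(np.arccos(-R[2,2])),2),"F",np.round(s['force'],1),"w",round(s['width']*.0918,4),"q7",round(s['joints'][6],2))
    if yaw_y is not None:
        d=(yaw_y-cur+90)%180-90
        print("turn wz (deg):",round(-d,2)," alt", round(-d-180 if -d>0 else -d+180,1))
        a=np.radians(cur+d); yv=np.array([np.cos(a),np.sin(a),0]); zv=np.array([0,0,-1.]); R=np.c_[np.cross(yv,zv),yv,zv]
    dd=R.T@(np.array([x,y,z])-p); print("shift tool:",np.round(dd,4),"dist",round(np.linalg.norm(dd),4))
E
python3 -m creep '[{"translation":[0,0,-0.01],"rot":[0,0,7],"jaw":0.06},{"translation":[0,0,0],"rot":[0,0,7],"jaw":0.06},{"translation":[0,0,0],"rot":[0,0,7],"jaw":0.06},{"translation":[0,0,0],"rot":[0,0,7],"jaw":0.06},{"translation":[0,0,0],"rot":[0,0,7],"jaw":0.06},{"translation":[0,0,0],"rot":[0,0,7],"jaw":0.06},{"translation":[0,0,0],"rot":[0,0,7],"jaw":0.06},{"translation":[0,0,0],"rot":[0,0,7],"jaw":0.06},{"translation":[0,0,0],"rot":[0,0,7],"jaw":0.06},{"translation":[0,0,0],"rot":[0,0,7],"jaw":0.06},{"translation":[0,0,0],"rot":[0,0,7],"jaw":0.06},{"translation":[0,0,0],"rot":[0,0,4],"jaw":0.06}]' 15
python3 -c "
from h import *
goto(.588,.250,.22)"
```

```text
clock: 2.35
position: [0.2029, 0.5912, 0.2191]
ee_rot: [-2.413, -2.012, -0.0]
force: [0.3, 0.1, -0.2]
width: 0.653
t 2.35 pos [0.2029 0.5912 0.2191] yaw_y -10.34 tilt 0.01 F [ 0.3  0.1 -0.2] w 0.0599 q7 -1.36
shift tool: [-0.2665  0.4401 -0.001 ] dist 0.5145
```

```bash
python3 -m creep '[{"translation":[-0.019,0.0314,0],"rot":[0,0,0],"jaw":0.06},{"translation":[-0.019,0.0314,0],"rot":[0,0,0],"jaw":0.06},{"translation":[-0.019,0.0314,0],"rot":[0,0,0],"jaw":0.06},{"translation":[-0.019,0.0314,0],"rot":[0,0,0],"jaw":0.06},{"translation":[-0.019,0.0314,0],"rot":[0,0,0],"jaw":0.06},{"translation":[-0.019,0.0314,0],"rot":[0,0,0],"jaw":0.06},{"translation":[-0.019,0.0314,0],"rot":[0,0,0],"jaw":0.06},{"translation":[-0.019,0.0314,0],"rot":[0,0,0],"jaw":0.06},{"translation":[-0.019,0.0314,0],"rot":[0,0,0],"jaw":0.06},{"translation":[-0.019,0.0314,0],"rot":[0,0,0],"jaw":0.06},{"translation":[-0.019,0.0314,0],"rot":[0,0,0],"jaw":0.06},{"translation":[-0.019,0.0314,0],"rot":[0,0,0],"jaw":0.06}]'
python3 -m creep '[{"translation":[-0.019,0.0314,0],"rot":[0,0,0],"jaw":0.06},{"translation":[-0.019,0.0314,0],"rot":[0,0,0],"jaw":0.06},{"translation":[0,0,0],"rot":[0,0,0],"jaw":0.06},{"translation":[0,0,0],"rot":[0,0,0],"jaw":0.06}]'
python3 -c "
from h import *
goto(.588,.279,.13)
save('wrist','w1')
"
```

```text
clock: 3.35
position: [0.5358, 0.3002, 0.2192]
ee_rot: [-2.405, -2.021, -0.001]
force: [1.5, 0.7, -1.0]
width: 0.651
clock: 3.68
position: [0.5917, 0.2503, 0.219]
ee_rot: [2.41, 2.014, -0.0]
force: [-0.9, 0.0, -0.1]
width: 0.649
t 3.68 pos [0.5917 0.2503 0.219 ] yaw_y -10.24 tilt 0.08 F [-0.9  0.  -0.1] w 0.0596 q7 -0.46
shift tool: [ 0.0277 -0.0088  0.0889] dist 0.0936
```

View pics/w1.png

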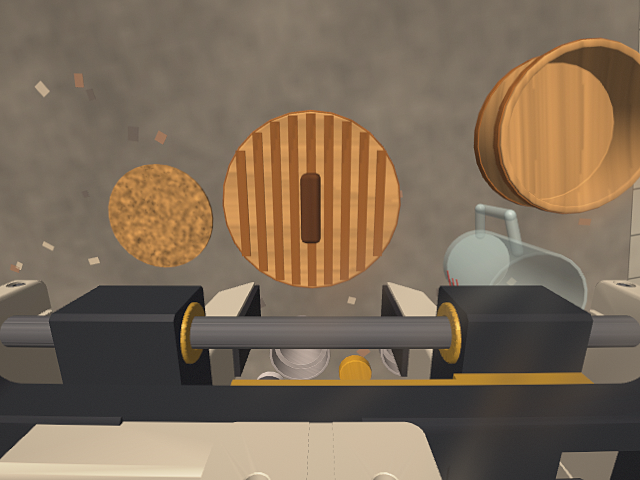

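Run:
```python
from h import *
i=optics.camera_info("wrist"); im=optics.get_image("wrist")
L=[(.078,.012,1)]
b,s=fit([(i,im)],(.588,.279,.078),L,3); print(b,s)
for z in (.078,.080): b,s=fit([(i,im)],(.588,.279),L,2,z); print(z,b,s)
V=[(optics.camera_info(n),optics.get_image(n)) for n in("scene","side")]
V1=V+[(i,im)]
b,s=fit(V1,(.588,.279,.078),L,3); print("all",b,s)
# steamer from wrist? handle ends
for uv in [(310,174),(311,243),(301,208),(321,208)]: print(onz(i,uv,.122))
goto(b[0],b[1],.109)
m,s=fit(V1,(.41,.2845),[(.06,.004,1)],2,0); print("mat",m,s)
m,s=fit([(i,im)],(.41,.2845),[(.06,.004,1)],2,0); print("mat",m,s)
```

```text
[0.58893143 0.28023388 0.07825257] 34.58492278224757
0.078 [0.58817983 0.28032974] 34.53209310875116
0.08 [0.58890086 0.28001452] 33.68356158411119
all [0.58886021 0.27989522 0.08016011] 89.27417247465698
[0.59204469 0.30973519 0.122     ]
[0.58290096 0.25563137 0.122     ]
[0.58025657 0.28506105 0.122     ]
[0.59584436 0.28231241 0.122     ]
t 3.88 pos [0.5889 0.2548 0.2189] yaw_y -9.82 tilt 0.06 F [ 0.  -1.4 -0.1] w 0.0601 q7 -0.46
shift tool: [ 0.0246 -0.0042  0.1099] dist 0.1127
mat [0.41062834 0.28533136] 83.1503308010692
mat [0.41089856 0.28561214] 34.575629411674555
```

```bash
python3 -m creep '[{"translation":[0.0123,-0.002,0],"rot":[0,0,0],"jaw":0.06},{"translation":[0.0123,-0.002,0.01],"rot":[0,0,0],"jaw":0.06},{"translation":[0,0,0.02],"rot":[0,0,0],"jaw":0.06},{"translation":[0,0,0.02],"rot":[0,0,0],"jaw":0.06},{"translation":[0,0,0.01],"rot":[0,0,0],"jaw":0.06},{"translation":[0,0,0.01],"rot":[0,0,0],"jaw":0.06},{"translation":[0,0,0],"rot":[0,0,0],"jaw":0.06},{"translation":[0,0,0],"rot":[0,0,0],"jaw":0.06}]'
python3 -c "
from h import *
goto(.5888,.280,.109)
save('wrist','w2')
"
```

```text
clock: 4.55
position: [0.5902, 0.2785, 0.1489]
ee_rot: [-2.405, -2.021, 0.001]
force: [0.1, -0.2, 0.4]
width: 0.658
t 4.55 pos [0.5902 0.2785 0.1489] yaw_y -9.94 tilt 0.02 F [ 0.1 -0.2  0.4] w 0.0604 q7 -0.47
shift tool: [ 0.0013 -0.0016  0.0399] dist 0.04
```

View pics/w2.png

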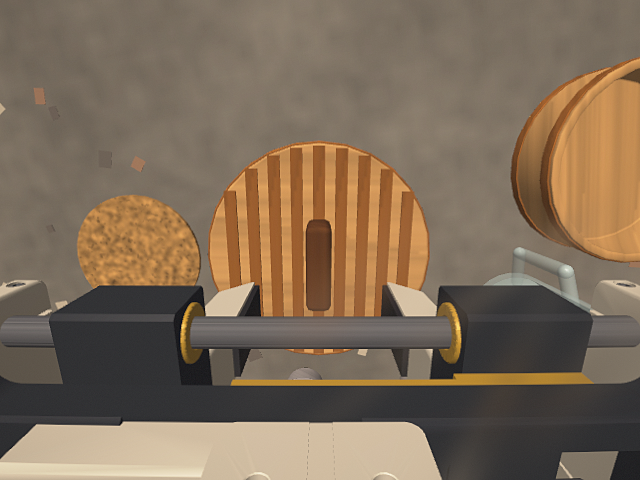

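Handle stands centred between the jaws at column 318. Descend the last 40 mm and grip.

```bash
python3 -m creep '[{"translation":[0.001,-0.001,0.01],"rot":[0,0,0],"jaw":0.06},{"translation":[0,0,0.01],"rot":[0,0,0],"jaw":0.06},{"translation":[0,0,0.01],"rot":[0,0,0],"jaw":0.06},{"translation":[0,0,0.009],"rot":[0,0,0],"jaw":0.06},{"translation":[0,0,0],"rot":[0,0,0],"jaw":0.0},{"translation":[0,0,0],"rot":[0,0,0],"jaw":0.0},{"translation":[0,0,0],"rot":[0,0,0],"jaw":0.0},{"translation":[0,0,0],"rot":[0,0,0],"jaw":0.0},{"translation":[0,0,0],"rot":[0,0,0],"jaw":0.0},{"translation":[0,0,0],"rot":[0,0,0],"jaw":0.0}]' 25
python3 -c "
from h import *
goto(.411,.2855,.190)
"
```

```text
clock: 5.43
position: [0.5898, 0.2793, 0.1105]
ee_rot: [2.406, 2.02, 0.001]
force: [-1.3, 0.2, 0.3]
width: 0.268
t 5.43 pos [0.5898 0.2793 0.1105] yaw_y -9.96 tilt 0.04 F [-1.3  0.2  0.3] w 0.0246 q7 -0.46
shift tool: [-0.0248 -0.1771 -0.0796] dist 0.1957
```

```bash
python3 -m creep '[{"translation":[0,0,0],"rot":[0,0,0],"jaw":0.0},{"translation":[0,0,0],"rot":[0,0,0],"jaw":0.0},{"translation":[0,0,0],"rot":[0,0,0],"jaw":0.0},{"translation":[0,0,0],"rot":[0,0,0],"jaw":0.0},{"translation":[0,0,-0.004],"rot":[0,0,0],"jaw":0.0},{"translation":[0,0,-0.008],"rot":[0,0,0],"jaw":0.0},{"translation":[0,0,-0.012],"rot":[0,0,0],"jaw":0.0},{"translation":[0,0,-0.012],"rot":[0,0,0],"jaw":0.0},{"translation":[0,0,-0.01],"rot":[0,0,0],"jaw":0.0},{"translation":[0,0,-0.004],"rot":[0,0,0],"jaw":0.0},{"translation":[0,0,0],"rot":[0,0,0],"jaw":0.0}]' 25
python3 -c "
from h import *
goto(.411,.2855,.034)
save('wrist','w3')
"
```

```text
clock: 6.35
position: [0.5904, 0.2795, 0.162]
ee_rot: [2.406, 2.02, 0.005]
force: [0.9, 0.2, 0.1]
width: 0.003
t 6.35 pos [0.5904 0.2795 0.162 ] yaw_y -9.96 tilt 0.17 F [0.9 0.2 0.1] w 0.0002 q7 -0.48
shift tool: [-0.0254 -0.178   0.1275] dist 0.2205
```

View pics/w3.png

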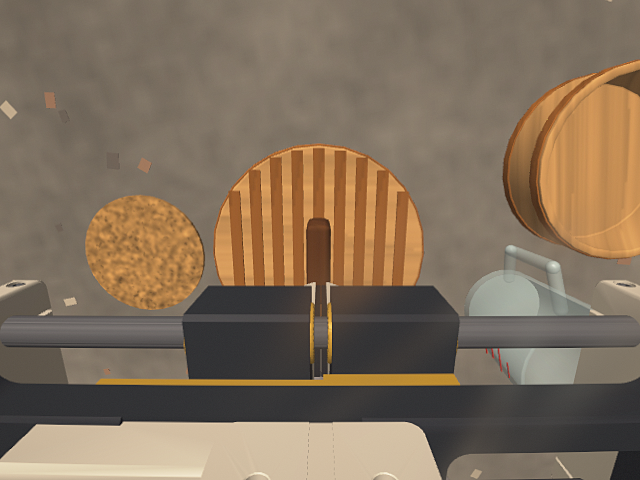

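```bash
python3 -m creep '[{"translation":[0,0,0],"rot":[0,0,0],"jaw":0.05},{"translation":[0,0,0],"rot":[0,0,0],"jaw":0.05},{"translation":[0,0,0],"rot":[0,0,0],"jaw":0.05},{"translation":[0,0,0],"rot":[0,0,0],"jaw":0.05},{"translation":[0,0,0],"rot":[0,0,0],"jaw":0.05},{"translation":[0,0,0],"rot":[0,0,0],"jaw":0.05},{"translation":[0,0,0],"rot":[0,0,0],"jaw":0.05},{"translation":[0,0,0],"rot":[0,0,0],"jaw":0.05}]'
python3 - <<'E'
from h import *
goto(.5888,.280,.106)
V=[(optics.camera_info(n),save(n,"g_"+n)) for n in("scene","side")]
i=optics.camera_info("wrist"); im=save("wrist","w4"); 
L=[(.078,.012,1)]
for v in V+[(i,im)]: print(fit([v],(.5888,.28),L,2,.078))
print(fit(V+[(i,im)],(.5888,.28,.078),L,3))
a=cv2.imread("pics/g_scene.png");b=cv2.imread("pics/g_side.png")
x=np.hstack([cv2.resize(a[200:300,410:510],None,fx=4,fy=4,interpolation=cv2.INTER_CUBIC),cv2.resize(b[340:460,250:350],(400,400),interpolation=cv2.INTER_CUBIC)])
cv2.imwrite("pics/hd2.png",x)
E
```

```text
clock: 7.07
position: [0.5895, 0.2792, 0.16]
ee_rot: [2.406, 2.02, -0.0]
force: [0.7, -0.1, -0.0]
width: 0.521
t 7.07 pos [0.5895 0.2792 0.16  ] yaw_y -9.96 tilt 0.0 F [ 0.7 -0.1 -0. ] w 0.0478 q7 -0.48
shift tool: [ 0.0007 -0.0008  0.054 ] dist 0.054
(array([0.59061963, 0.28111839]), np.float64(27.08497147264572))
(array([0.58535047, 0.28996451]), np.float64(27.68335284556368))
(array([0.58902148, 0.28050842]), np.float64(27.418025551447766))
(array([0.58841488, 0.27873023, 0.07864223]), np.float64(81.05629375631032))
```

View pics/w4.png

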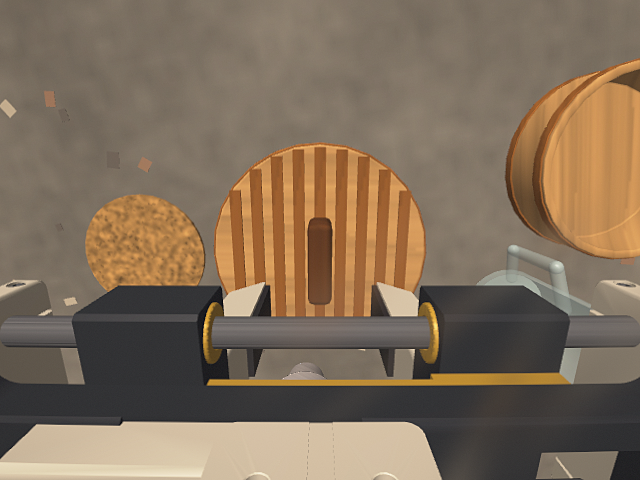

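View pics/hd2.png

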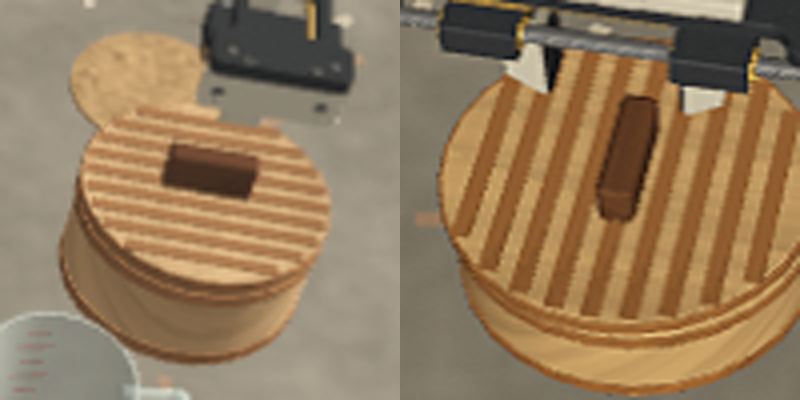

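Run:
```python
from h import *
s=arm.observe();p=s['position'];R=Rn.from_rotvec(s['ee_rot']).as_matrix()
pts=[p+R@np.array([0,sg*.0239,.014]) for sg in(-1,1)]+[p,[.5888,.28,.122]]
for n in("scene","side"):
    i=optics.camera_info(n);u=proj(i,pts);print(n,np.round(u,1))
    im=cv2.imread(f"pics/g_{n}.png")
    c=u[2]; x0,y0=int(c[0]-60),int(c[1]-45)
    v=cv2.resize(im[y0:y0+90,x0:x0+120],None,fx=6,fy=6)
    for q,col in zip(u,[(0,0,255),(0,0,255),(0,255,0),(255,0,0)]):
        cv2.circle(v,tuple(np.int32((q-[x0,y0])*6)),5,col,-1)
    cv2.imwrite(f"pics/tcp_{n}.png",v)
i=optics.camera_info("wrist"); print(proj(i,pts))
```

```text
scene [[465.4 224.8]
 [464.8 238.4]
 [466.5 227.6]
 [463.1 237.9]]
side [[319.8 378.5]
 [290.  373.4]
 [304.6 371.6]
 [305.7 383.8]]
[[279.33180741 279.95814518]
 [361.42390448 280.05523588]
 [320.34956672 288.85659459]
 [319.12953146 266.31044064]]
```

View pics/tcp_scene.png

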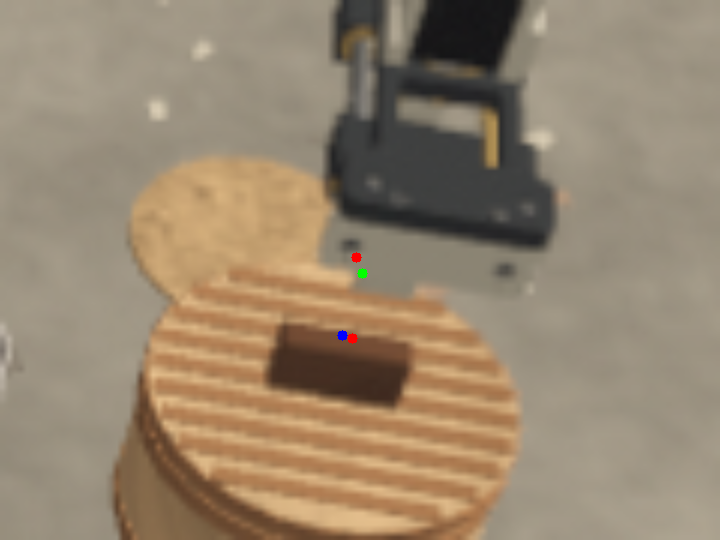

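View pics/tcp_side.png

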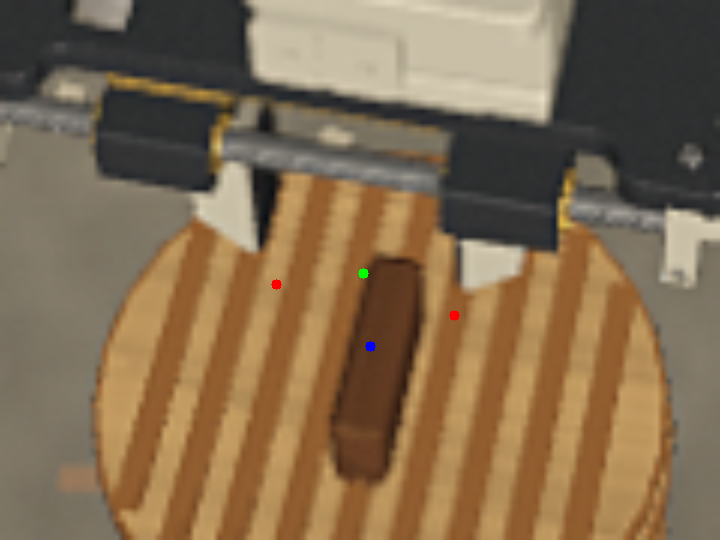

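Run:
```python
from h import *
s=arm.observe();p=s['position'];R=Rn.from_rotvec(s['ee_rot']).as_matrix()
for x in(-.0095,.0095):
  for z in (-.03,-.015,0,.014):
    pt=p+R@np.array([x,.0239,z]);pm=p+R@np.array([x,-.0239,z])
    print(x,z,*[np.round(np.r_[proj(optics.camera_info(n),pm)[0],proj(optics.camera_info(n),pt)[0]],0) for n in("wrist","side","scene")])
for n,c in(("side",(304,371)),("scene",(466,227)),("wrist",(320,300))):
    im=cv2.imread("pics/w4.png" if n=="wrist" else f"pics/g_{n}.png")
    x0,y0=c[0]-(80 if n=="wrist" else 50),c[1]-60
    cv2.imwrite(f"pics/z_{n}.png",cv2.resize(im[y0:y0+(100),x0:x0+(160 if n=="wrist" else 100)],None,fx=5,fy=5,interpolation=cv2.INTER_CUBIC))
```

```text
-0.0095 -0.03 [269. 331. 371. 332.] [321. 359. 290. 354.] [466. 212. 465. 225.]
-0.0095 -0.015 [273. 317. 367. 317.] [321. 364. 290. 359.] [464. 216. 464. 230.]
-0.0095 0 [277. 305. 364. 305.] [321. 369. 291. 364.] [463. 220. 462. 234.]
-0.0095 0.014 [280. 295. 361. 295.] [321. 373. 291. 368.] [462. 224. 461. 238.]
0.0095 -0.03 [267. 293. 373. 294.] [318. 370. 287. 364.] [474. 213. 473. 226.]
0.0095 -0.015 [272. 282. 369. 282.] [318. 375. 288. 369.] [472. 217. 472. 231.]
0.0095 0 [276. 272. 365. 272.] [318. 380. 288. 374.] [471. 222. 470. 235.]
0.0095 0.014 [279. 264. 362. 264.] [319. 384. 289. 379.] [469. 225. 469. 239.]
```

View pics/z_wrist.png

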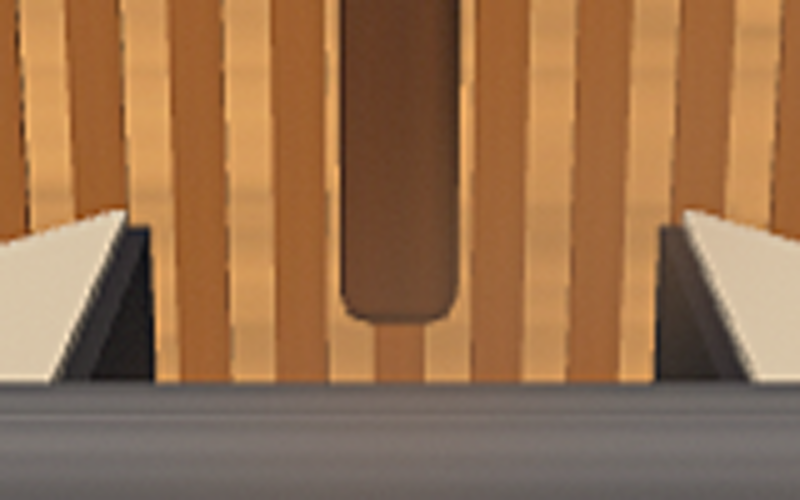

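View pics/z_side.png

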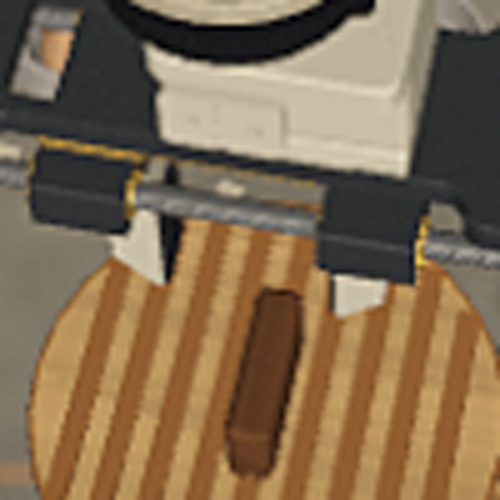

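```bash
python3 -m creep '[{"translation":[0.001,-0.001,0.01],"rot":[0,0,0],"jaw":0.05},{"translation":[0,0,0.01],"rot":[0,0,0],"jaw":0.05},{"translation":[0,0,0.01],"rot":[0,0,0],"jaw":0.05},{"translation":[0,0,0.01],"rot":[0,0,0],"jaw":0.05},{"translation":[0,0,0.01],"rot":[0,0,0],"jaw":0.05},{"translation":[0,0,0.005],"rot":[0,0,0],"jaw":0.05},{"translation":[0,0,0],"rot":[0,0,0],"jaw":0.05},{"translation":[0,0,0],"rot":[0,0,0],"jaw":0.05}]'
python3 -c "
from h import *
goto(.5888,.280,.100)
save('wrist','w5');im=save('side','s5'); cv2.imwrite('pics/s5z.png',cv2.resize(im[320:440,244:364,::-1],None,fx=5,fy=5,interpolation=cv2.INTER_CUBIC))
im=save('scene','c5'); cv2.imwrite('pics/c5z.png',cv2.resize(im[180:290,400:530,::-1],None,fx=5,fy=5,interpolation=cv2.INTER_CUBIC))
"
```

```text
clock: 7.88
position: [0.5886, 0.2802, 0.1047]
ee_rot: [2.406, 2.02, -0.001]
force: [0.6, 0.5, 0.1]
width: 0.541
t 7.88 pos [0.5886 0.2802 0.1047] yaw_y -9.96 tilt 0.04 F [0.6 0.5 0.1] w 0.0497 q7 -0.45
shift tool: [-0.0002  0.0002  0.0047] dist 0.0047
```

View pics/s5z.png

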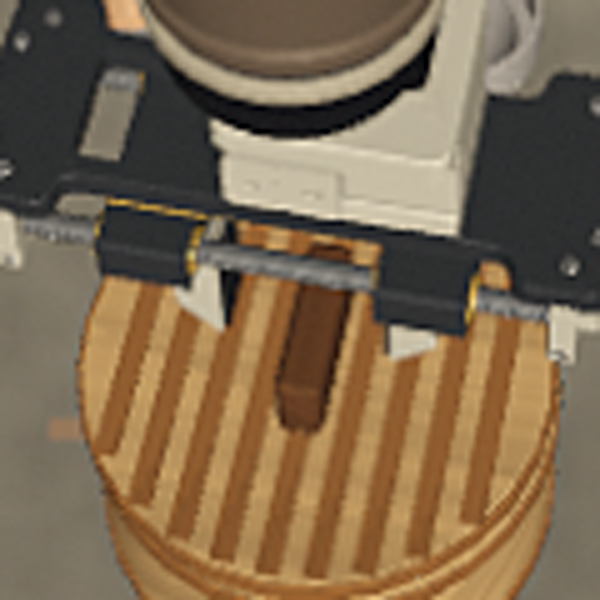

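View pics/c5z.png

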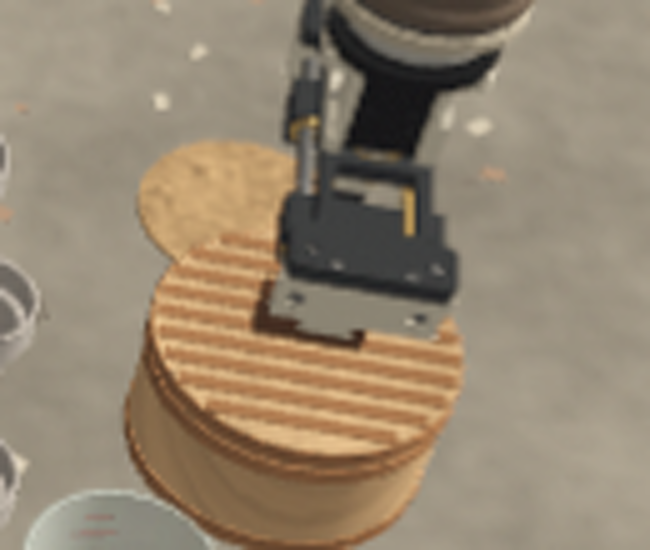

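View pics/w5.png

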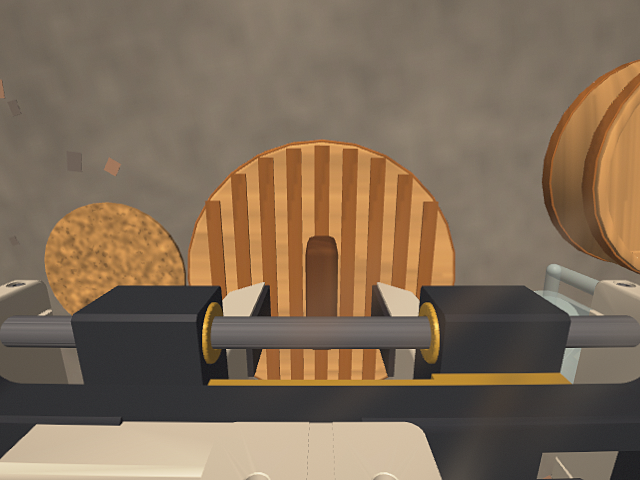

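Run:
```python
from h import *
s=arm.observe();p=s['position'];R=Rn.from_rotvec(s['ee_rot']).as_matrix()
for th in(.0,.006,.012):
 for z in (-.03,-.02,-.01,0,.014):
  print(th,z,np.round(proj(optics.camera_info("scene"),p+R@np.array([0,.0248+th,z]))[0],1),np.round(proj(optics.camera_info("side"),p+R@np.array([0.0095,.0248+th,z]))[0],1),np.round(proj(optics.camera_info("side"),p+R@np.array([0.0095,-.0248-th,z]))[0],1))
```

```text
0.0 -0.03 [464.3 241.4] [288.6 382.4] [319.4 387.9]
0.0 -0.02 [463.3 244.1] [289.  385.5] [319.5 390.9]
0.0 -0.01 [462.4 246.8] [289.3 388.4] [319.6 393.8]
0.0 0 [461.5 249.4] [289.6 391.3] [319.7 396.7]
0.0 0.014 [460.2 253.1] [290.  395.3] [319.7 400.7]
0.006 -0.03 [464.2 243.1] [284.9 381.8] [323.2 388.5]
0.006 -0.02 [463.3 245.9] [285.3 384.8] [323.2 391.5]
0.006 -0.01 [462.3 248.5] [285.6 387.8] [323.3 394.5]
0.006 0 [461.4 251.2] [286.  390.7] [323.3 397.3]
0.006 0.014 [460.1 254.8] [286.5 394.7] [323.4 401.3]
0.012 -0.03 [464.2 244.9] [281.2 381.1] [327.  389.2]
0.012 -0.02 [463.2 247.6] [281.6 384.1] [327.  392.2]
0.012 -0.01 [462.2 250.3] [282.  387.1] [327.  395.1]
0.012 0 [461.3 252.9] [282.4 390. ] [327. 398.]
0.012 0.014 [460.  256.6] [282.9 394. ] [327.  401.9]
```

```bash
python3 -m creep '[{"translation":[0,0,0.006],"rot":[0,0,0],"jaw":0.05},{"translation":[0,0,0.006],"rot":[0,0,0],"jaw":0.05},{"translation":[0,0,0.006],"rot":[0,0,0],"jaw":0.05},{"translation":[0,0,0.004],"rot":[0,0,0],"jaw":0.05},{"translation":[0,0,0],"rot":[0,0,0],"jaw":0.05},{"translation":[0,0,0],"rot":[0,0,0],"jaw":0.05}]'
python3 -c "
from h import *
goto(.5888,.280,.100)
im=save('side','s5'); cv2.imwrite('pics/s6z.png',cv2.resize(im[320:440,244:364,::-1],None,fx=5,fy=5,interpolation=cv2.INTER_CUBIC))
"
```

```text
clock: 8.53
position: [0.5885, 0.2802, 0.0826]
ee_rot: [-2.406, -2.02, 0.001]
force: [-0.4, -0.4, 0.5]
width: 0.546
t 8.53 pos [0.5885 0.2802 0.0826] yaw_y -9.96 tilt 0.05 F [-0.4 -0.4  0.5] w 0.0501 q7 -0.45
shift tool: [-0.0001  0.0004 -0.0174] dist 0.0174
```

View pics/s6z.png

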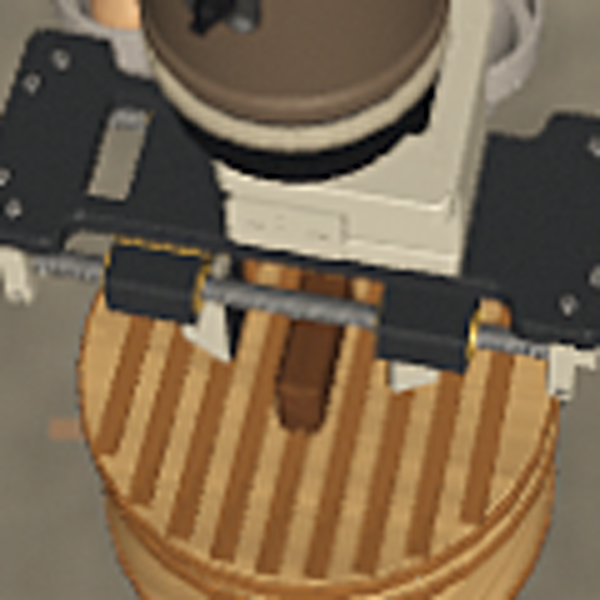

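```bash
python3 -m creep '[{"translation":[0,0,0],"rot":[0,0,0],"jaw":0.0},{"translation":[0,0,0],"rot":[0,0,0],"jaw":0.0},{"translation":[0,0,0],"rot":[0,0,0],"jaw":0.0},{"translation":[0,0,0],"rot":[0,0,0],"jaw":0.0},{"translation":[0,0,0],"rot":[0,0,0],"jaw":0.0},{"translation":[0,0,0],"rot":[0,0,0],"jaw":0.0},{"translation":[0,0,0],"rot":[0,0,0],"jaw":0.0},{"translation":[0,0,0],"rot":[0,0,0],"jaw":0.0},{"translation":[0,0,0],"rot":[0,0,0],"jaw":0.0},{"translation":[0,0,0],"rot":[0,0,0],"jaw":0.0}]' 25
python3 -c "
from h import *
goto(.411,.2855,.190)
"
```

```text
clock: 9.42
position: [0.5888, 0.2804, 0.0831]
ee_rot: [2.406, 2.02, 0.0]
force: [0.0, 0.4, 0.9]
width: 0.174
t 9.42 pos [0.5888 0.2804 0.0831] yaw_y -9.96 tilt 0.01 F [0.  0.4 0.9] w 0.016 q7 -0.45
shift tool: [-0.0257 -0.176  -0.1069] dist 0.2075
```

Width 16 mm: handle is held. Lift gently, see.

```bash
python3 -m creep '[{"translation":[0,0,-0.004],"rot":[0,0,0],"jaw":0.0},{"translation":[0,0,-0.008],"rot":[0,0,0],"jaw":0.0},{"translation":[0,0,-0.012],"rot":[0,0,0],"jaw":0.0},{"translation":[0,0,-0.012],"rot":[0,0,0],"jaw":0.0},{"translation":[0,0,-0.01],"rot":[0,0,0],"jaw":0.0},{"translation":[0,0,-0.004],"rot":[0,0,0],"jaw":0.0},{"translation":[0,0,0],"rot":[0,0,0],"jaw":0.0},{"translation":[0,0,0],"rot":[0,0,0],"jaw":0.0}]' 25
python3 -c "
from h import *
goto(.411,.2855,.013)
save('side','s7')
save('scene','c7')
"
```

```text
clock: 10.08
position: [0.5887, 0.2805, 0.1333]
ee_rot: [-2.406, -2.02, -0.001]
force: [-1.6, 0.9, -1.3]
width: 0.178
t 10.08 pos [0.5887 0.2805 0.1333] yaw_y -9.95 tilt 0.04 F [-1.6  0.9 -1.3] w 0.0163 q7 -0.47
shift tool: [-0.0258 -0.176   0.1203] dist 0.2147
```

View pics/s7.png

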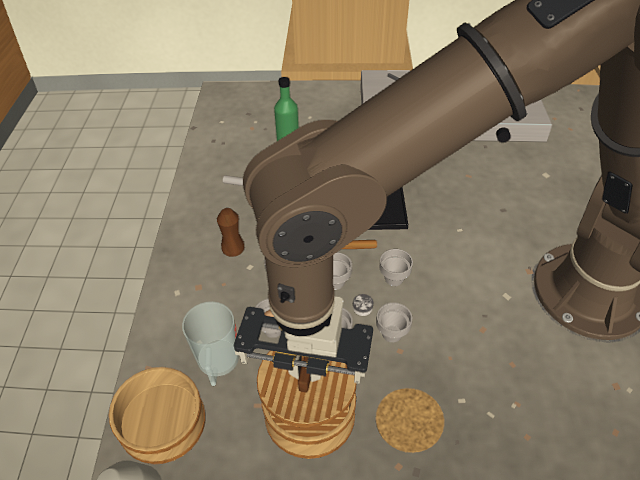

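```bash
python3 -m creep '[{"translation":[-0.002,-0.015,0],"rot":[0,0,0],"jaw":0.0},{"translation":[-0.003,-0.025,0],"rot":[0,0,0],"jaw":0.0},{"translation":[-0.004,-0.03,0],"rot":[0,0,0],"jaw":0.0},{"translation":[-0.004,-0.03,0],"rot":[0,0,0],"jaw":0.0},{"translation":[-0.005,-0.03,0],"rot":[0,0,0],"jaw":0.0},{"translation":[-0.005,-0.03,0],"rot":[0,0,0],"jaw":0.0},{"translation":[-0.003,-0.016,0.02],"rot":[0,0,0],"jaw":0.0},{"translation":[0,0,0.025],"rot":[0,0,0],"jaw":0.0},{"translation":[0,0,0.025],"rot":[0,0,0],"jaw":0.0},{"translation":[0,0,0.02],"rot":[0,0,0],"jaw":0.0},{"translation":[0,0,0],"rot":[0,0,0],"jaw":0.0},{"translation":[0,0,0],"rot":[0,0,0],"jaw":0.0}]' 25
python3 -c "
from h import *
goto(.411,.2855,.010)
"
```

```text
clock: 11.18
position: [0.4102, 0.2844, 0.0424]
ee_rot: [2.406, 2.02, -0.004]
force: [-0.6, -0.8, -0.3]
width: 0.171
t 11.18 pos [0.4102 0.2844 0.0424] yaw_y -9.98 tilt 0.16 F [-0.6 -0.8 -0.3] w 0.0157 q7 -0.61
shift tool: [0.0013 0.0006 0.0324] dist 0.0324
```

```bash
python3 -m creep '[{"translation":[0.001,0,0.01],"rot":[0,0,0],"jaw":0.0},{"translation":[0,0,0.01],"rot":[0,0,0],"jaw":0.0},{"translation":[0,0,0.008],"rot":[0,0,0],"jaw":0.0},{"translation":[0,0,0.004],"rot":[0,0,0],"jaw":0.0},{"translation":[0,0,0],"rot":[0,0,0],"jaw":0.0},{"translation":[0,0,0],"rot":[0,0,0],"jaw":0.0}]' 25
python3 -c "
from h import *
goto(.411,.2855,.010)
"
```

```text
clock: 11.68
position: [0.411, 0.286, 0.0109]
ee_rot: [2.406, 2.02, -0.001]
force: [0.2, 0.0, -1.5]
width: 0.173
t 11.68 pos [0.411  0.286  0.0109] yaw_y -9.97 tilt 0.03 F [ 0.2  0.  -1.5] w 0.0159 q7 -0.58
shift tool: [-0.0005  0.0001  0.0009] dist 0.001
```

```bash
python3 -m creep '[{"translation":[0,0,0.0015],"rot":[0,0,0],"jaw":0.0},{"translation":[0,0,0.001],"rot":[0,0,0],"jaw":0.0},{"translation":[0,0,0],"rot":[0,0,0],"jaw":0.0}]'
python3 -m creep '[{"translation":[0,0,0],"rot":[0,0,0],"jaw":0.05},{"translation":[0,0,0],"rot":[0,0,0],"jaw":0.05},{"translation":[0,0,0],"rot":[0,0,0],"jaw":0.05},{"translation":[0,0,0],"rot":[0,0,0],"jaw":0.05},{"translation":[0,0,0],"rot":[0,0,0],"jaw":0.06},{"translation":[0,0,-0.015],"rot":[0,0,0],"jaw":0.08},{"translation":[0,0,-0.035],"rot":[0,0,0],"jaw":0.08},{"translation":[0,0,-0.04],"rot":[0,0,0],"jaw":0.08},{"translation":[0,0,-0.04],"rot":[0,0,0],"jaw":0.08},{"translation":[0,0,-0.03],"rot":[0,0,0],"jaw":0.08},{"translation":[0,0,0],"rot":[0,0,0],"jaw":0.085},{"translation":[0,0,0],"rot":[0,0,0],"jaw":0.085}]'
python3 -c "
from h import *
goto(.667,.0977,.17,90)
save('side','s8')
save('scene','c8');save('wrist','w8')
"
```

```text
clock: 11.93
position: [0.4113, 0.2864, 0.009]
ee_rot: [-2.406, -2.02, -0.001]
force: [-0.9, -1.0, 2.7]
width: 0.176
clock: 12.93
position: [0.4119, 0.2871, 0.1702]
ee_rot: [-2.405, -2.02, -0.006]
force: [-0.6, -0.7, -0.3]
width: 0.917
t 12.93 pos [0.4119 0.2871 0.1702] yaw_y -9.94 tilt 0.24 F [-0.6 -0.7 -0.3] w 0.0842 q7 -0.72
turn wz (deg): 80.06  alt -99.9
shift tool: [2.551e-01 1.894e-01 2.000e-04] dist 0.3177
```

View pics/c8.png

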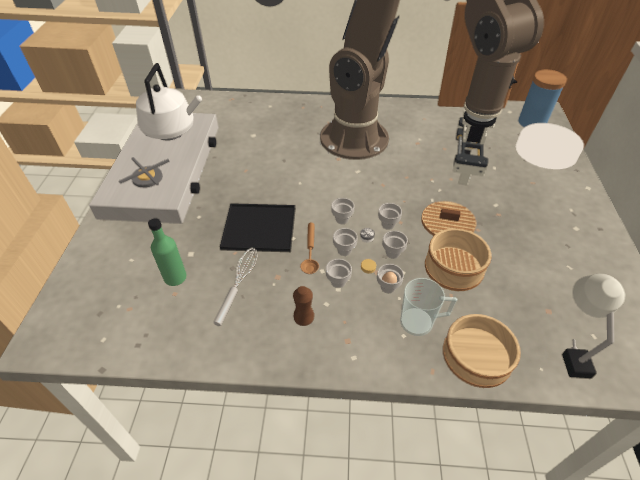

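View pics/w8.png

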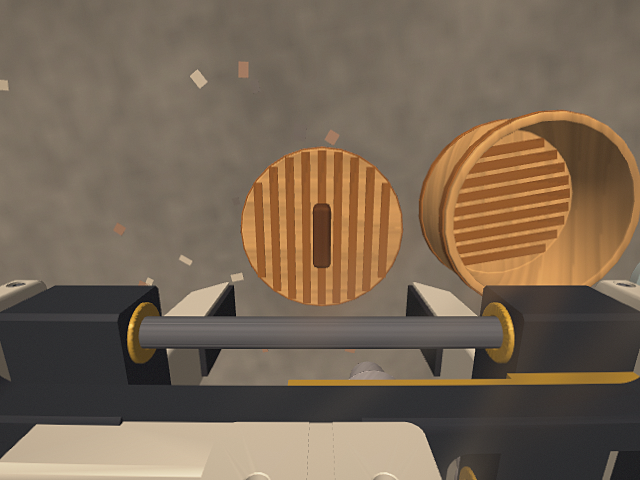

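Run:
```python
from h import *
V=[(optics.camera_info(n),optics.get_image(n)) for n in("scene","side","wrist")]
S=[(.078,.078,1),(.071,.078,1)]
for v in V: 
    b,s=fit([v],(.588,.279),S,2,0.); print(np.round(b,4),s)
b,s=fit(V,(.588,.279,0),S); print("all",b,s)
b,s=fit(V[:2],(.588,.279,0),S); print("two",b,s)
```

```text
[0.5929 0.28  ] 68.58366989269321
[0.5859 0.2807] 65.26700606999542
[0.5855 0.2809] 49.44477187476403
all [ 0.58643187  0.28046219 -0.00104062] 171.67086926873705
two [ 0.58637344  0.27890937 -0.00339278] 127.51366827668224
```

```bash
python3 -m creep '[{"translation":[0,0,0],"rot":[0,0,7],"jaw":0.085},{"translation":[0,0,0],"rot":[0,0,7],"jaw":0.085},{"translation":[0,0,0],"rot":[0,0,7],"jaw":0.085},{"translation":[0,0,0],"rot":[0,0,7],"jaw":0.085},{"translation":[0,0,0],"rot":[0,0,7],"jaw":0.085},{"translation":[0,0,0],"rot":[0,0,7],"jaw":0.085},{"translation":[0,0,0],"rot":[0,0,4.5],"jaw":0.085},{"translation":[0,0,0],"rot":[0,0,0],"jaw":0.085},{"translation":[0,0,0],"rot":[0,0,0],"jaw":0.085}]'
python3 -c "
from h import *
goto(.647,.085,.17,-56.5)
"
```

```text
clock: 13.98
position: [0.4108, 0.286, 0.168]
ee_rot: [3.006, 0.91, -0.001]
force: [-0.2, 0.0, 0.5]
width: 0.923
t 13.98 pos [0.4108 0.286  0.168 ] yaw_y -56.3 tilt 0.07 F [-0.2  0.   0.5] w 0.0847 q7 -1.45
turn wz (deg): 0.2  alt -179.8
shift tool: [ 0.0861  0.298  -0.002 ] dist 0.3102
```

```bash
python3 -m creep '[{"translation":[0.0086,0.0298,0],"rot":[0,0,0],"jaw":0.085},{"translation":[0.0086,0.0298,0],"rot":[0,0,0],"jaw":0.085},{"translation":[0.0086,0.0298,0],"rot":[0,0,0],"jaw":0.085},{"translation":[0.0086,0.0298,0],"rot":[0,0,0],"jaw":0.085},{"translation":[0.0086,0.0298,0],"rot":[0,0,0],"jaw":0.085},{"translation":[0.0086,0.0298,0],"rot":[0,0,0],"jaw":0.085},{"translation":[0.0086,0.0298,0],"rot":[0,0,0],"jaw":0.085},{"translation":[0.0086,0.0298,0],"rot":[0,0,0],"jaw":0.085},{"translation":[0.0086,0.0298,0],"rot":[0,0,0],"jaw":0.085},{"translation":[0.0086,0.0298,0],"rot":[0,0,0],"jaw":0.085},{"translation":[0,0,0],"rot":[0,0,0],"jaw":0.085},{"translation":[0,0,0],"rot":[0,0,0],"jaw":0.085}]'
python3 - <<'E'
from h import *
i=optics.camera_info("wrist");im=save('wrist','w9')
for z in (0,.002): print(z,fit([(i,im)],(.667,.0977),CUP,2,z))
b,s=fit([(i,im)],(.667,.0977,0),CUP);print(b,s)
goto(.667,.0977,.018)
E
```

```text
clock: 14.98
position: [0.6482, 0.0827, 0.1678]
ee_rot: [3.007, 0.905, -0.001]
force: [-0.2, 0.8, -1.0]
width: 0.93
0 (array([0.66446179, 0.10023901]), np.float64(60.894179493491684))
0.002 (array([0.66047706, 0.09181978]), np.float64(33.71315673361705))
[ 0.65940566  0.09001987 -0.0398247 ] 52.85063823669944
t 15.03 pos [0.6472 0.0846 0.1677] yaw_y -56.42 tilt 0.07 F [0.  1.2 0.2] w 0.0851 q7 -0.87
shift tool: [2.390e-02 1.000e-04 1.497e-01] dist 0.1516
```

View pics/w9.png

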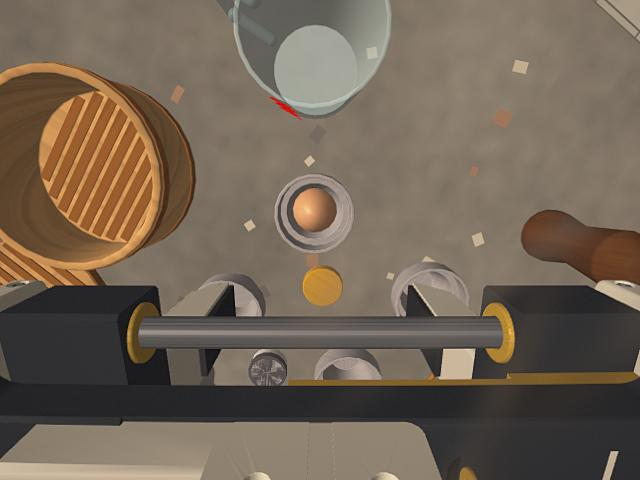

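Run:
```python
from h import *
i=optics.camera_info("wrist");im=save('wrist','w9')
for c in ((.667,.098),(.664,.1),(.668,.1)):
  print(fit([(i,im)],c,CUP,2,0.))
  print(fit([(i,im)],c,[(.0335,.06,1),(.0305,.06,1)],2,0.))
V=[(optics.camera_info(n),optics.get_image(n)) for n in("side",)]+[(i,im)]
print(fit(V,(.667,.0977,0),CUP))
b=fit([(i,im)],(.6645,.1002),CUP,2,0.)[0]
v=cv2.resize(im[150:280,240:400,::-1],None,fx=5,fy=5)
for r,dz,w in CUP:
    u=(proj(i,np.c_[b[0]+r*np.cos(TH),b[1]+r*np.sin(TH),0*TH+dz])-[240,150])*5+2
    cv2.polylines(v,[np.int32(u)],True,(0,0,255),1)
cv2.imwrite("pics/ov.png",v)
goto(b[0],b[1],.018)
```

```text
(array([0.6645418 , 0.10002417]), np.float64(59.88893393780319))
(array([0.66459577, 0.10005145]), np.float64(58.26175783873225))
(array([0.66454207, 0.10002329]), np.float64(59.88860447151393))
(array([0.66459079, 0.10005341]), np.float64(58.262077784671845))
(array([0.66454772, 0.10002594]), np.float64(59.8868628417154))
(array([0.66459172, 0.10005253]), np.float64(58.26229764087932))
(array([ 0.6658218 ,  0.08953137, -0.00967202]), np.float64(85.12241658324835))
t 15.13 pos [0.6466 0.0864 0.1681] yaw_y -56.32 tilt 0.08 F [-0.  -0.4 -0.4] w 0.0851 q7 -0.87
shift tool: [ 0.0226 -0.0012  0.15  ] dist 0.1517
```

View pics/ov.png

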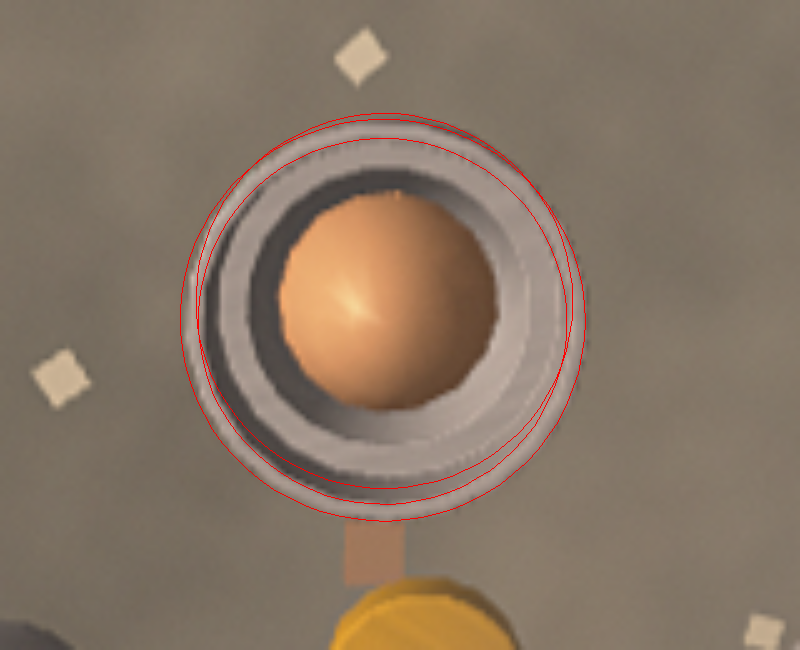

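```bash
python3 -m creep '[{"translation":[0.0116,-0.0006,0],"rot":[0,0,0],"jaw":0.088},{"translation":[0.011,-0.0006,0],"rot":[0,0,0],"jaw":0.088},{"translation":[0,0,0.02],"rot":[0,0,0],"jaw":0.088},{"translation":[0,0,0.03],"rot":[0,0,0],"jaw":0.088},{"translation":[0,0,0.03],"rot":[0,0,0],"jaw":0.088},{"translation":[0,0,0.02],"rot":[0,0,0],"jaw":0.088},{"translation":[0,0,0.01],"rot":[0,0,0],"jaw":0.088},{"translation":[0,0,0],"rot":[0,0,0],"jaw":0.088},{"translation":[0,0,0],"rot":[0,0,0],"jaw":0.088}]'
python3 -c "
from h import *
goto(.6645,.1000,.018)
im=save('side','s10'); cv2.imwrite('pics/s10z.png',cv2.resize(im[240:360,200:340,::-1],None,fx=5,fy=5,interpolation=cv2.INTER_CUBIC))
save('wrist','w10')
"
```

```text
clock: 15.88
position: [0.6655, 0.0995, 0.0591]
ee_rot: [-3.007, -0.908, -0.0]
force: [-0.4, -0.5, 0.8]
width: 0.961
t 15.88 pos [0.6655 0.0995 0.0591] yaw_y -56.38 tilt 0.01 F [-0.4 -0.5  0.8] w 0.0882 q7 -0.83
shift tool: [-0.0006 -0.001   0.0411] dist 0.0411
```

View pics/s10z.png

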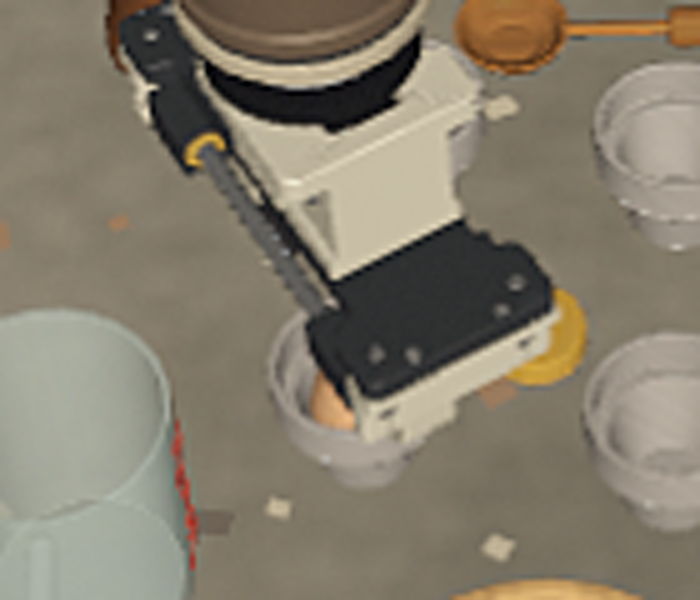

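View pics/w10.png

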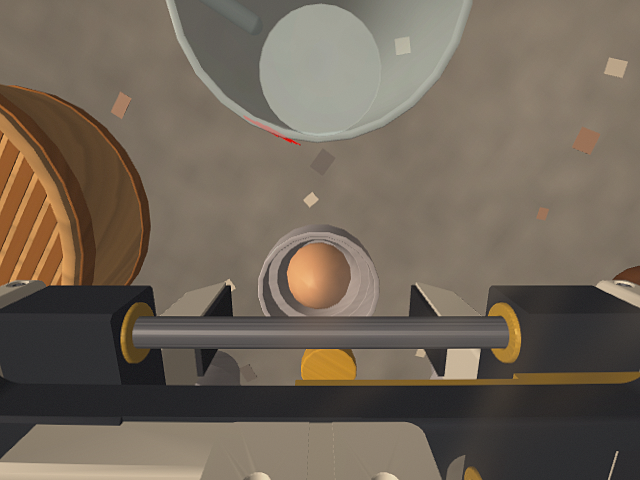

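```bash
python3 -m creep '[{"translation":[0,-0.001,0.01],"rot":[0,0,0],"jaw":0.088},{"translation":[0,0,0.01],"rot":[0,0,0],"jaw":0.088},{"translation":[0,0,0.01],"rot":[0,0,0],"jaw":0.088},{"translation":[0,0,0.008],"rot":[0,0,0],"jaw":0.088},{"translation":[0,0,0.003],"rot":[0,0,0],"jaw":0.088},{"translation":[0,0,0],"rot":[0,0,0],"jaw":0.088}]' 15
python3 -m creep '[{"translation":[0,0,0],"rot":[0,0,0],"jaw":0.075},{"translation":[0,0,0],"rot":[0,0,0],"jaw":0.072},{"translation":[0,0,0],"rot":[0,0,0],"jaw":0.07},{"translation":[0,0,0],"rot":[0,0,0],"jaw":0.068},{"translation":[0,0,0],"rot":[0,0,0],"jaw":0.06},{"translation":[0,0,0],"rot":[0,0,0],"jaw":0.05},{"translation":[0,0,0],"rot":[0,0,0],"jaw":0.05},{"translation":[0,0,0],"rot":[0,0,0],"jaw":0.05},{"translation":[0,0,0],"rot":[0,0,0],"jaw":0.05}]' 15
python3 -c "
from h import *
goto(.587,.2805,.15)
save('wrist','w11')
"
```

```text
clock: 16.48
position: [0.6641, 0.0994, 0.0161]
ee_rot: [-3.008, -0.906, 0.003]
force: [-0.1, -0.2, 0.6]
width: 0.958
clock: 17.23
position: [0.6653, 0.0998, 0.018]
ee_rot: [-3.008, -0.907, -0.001]
force: [-1.2, 1.2, 6.1]
width: 0.739
t 17.23 pos [0.6653 0.0998 0.018 ] yaw_y -56.45 tilt 0.04 F [-1.2  1.2  6.1] w 0.0679 q7 -0.81
shift tool: [ 0.0347 -0.1939 -0.132 ] dist 0.2371
```

View pics/w11.png

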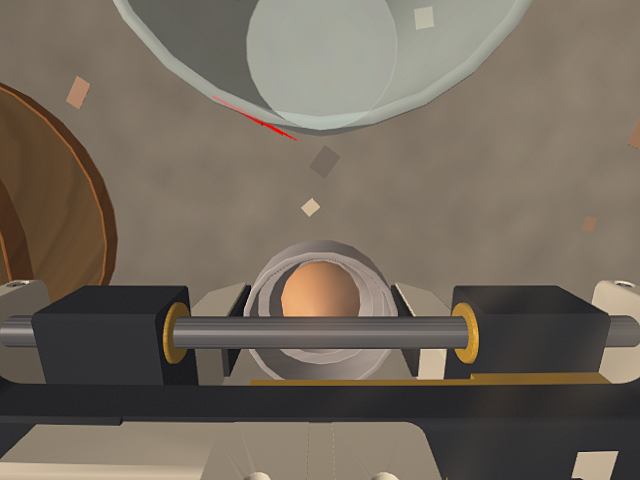

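```bash
python3 -c "
from h import *
im=save('side','s11'); a=cv2.resize(im[260:350,210:330,::-1],None,fx=4,fy=4,interpolation=cv2.INTER_CUBIC)
im=save('scene','c11'); b=cv2.resize(im[230:320,350:430,::-1],None,fx=4,fy=4,interpolation=cv2.INTER_CUBIC)
cv2.imwrite('pics/s11z.png',np.hstack([a,b]))
goto(.587,.2805,.15)
"
```

```text
t 17.38 pos [0.6653 0.0998 0.018 ] yaw_y -56.45 tilt 0.04 F [-1.3  0.6  5.4] w 0.0684 q7 -0.81
shift tool: [ 0.0347 -0.1939 -0.132 ] dist 0.2371
```

View pics/s11z.png

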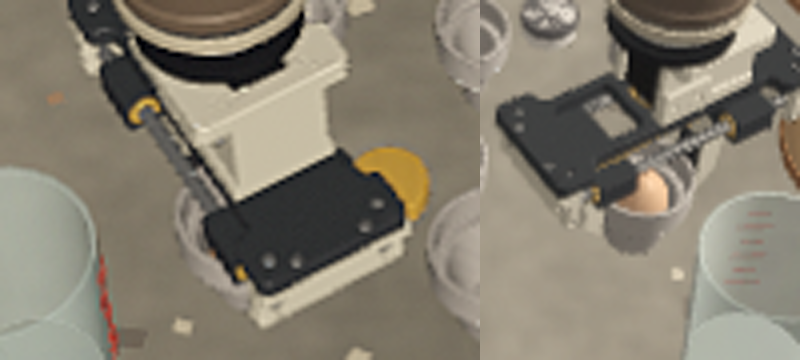

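```bash
python3 -m creep '[{"translation":[0,0,-0.002],"rot":[0,0,0],"jaw":0.05},{"translation":[0,0,-0.003],"rot":[0,0,0],"jaw":0.05},{"translation":[0,0,-0.005],"rot":[0,0,0],"jaw":0.05},{"translation":[0,0,-0.006],"rot":[0,0,0],"jaw":0.05},{"translation":[0,0,-0.006],"rot":[0,0,0],"jaw":0.05},{"translation":[0,0,-0.006],"rot":[0,0,0],"jaw":0.05},{"translation":[0,0,-0.002],"rot":[0,0,0],"jaw":0.05},{"translation":[0,0,0],"rot":[0,0,0],"jaw":0.05}]'
python3 -c "
from h import *
im=save('side','s12'); a=cv2.resize(im[230:350,210:330,::-1],None,fx=4,fy=4,interpolation=cv2.INTER_CUBIC)
im=save('scene','c12'); b=cv2.resize(im[210:330,350:430,::-1],None,fx=4,fy=4,interpolation=cv2.INTER_CUBIC)
cv2.imwrite('pics/s12z.png',np.hstack([a,b])); save('wrist','w12')
goto(.587,.2805,.15)
"
```

```text
clock: 18.05
position: [0.6656, 0.0997, 0.0485]
ee_rot: [3.008, 0.907, 0.002]
force: [0.1, -0.8, -2.0]
width: 0.741
t 18.2 pos [0.6648 0.0997 0.0474] yaw_y -56.46 tilt 0.02 F [-0.3  0.  -1.5] w 0.0681 q7 -0.82
shift tool: [ 0.035  -0.1937 -0.1026] dist 0.222
```

View pics/s12z.png

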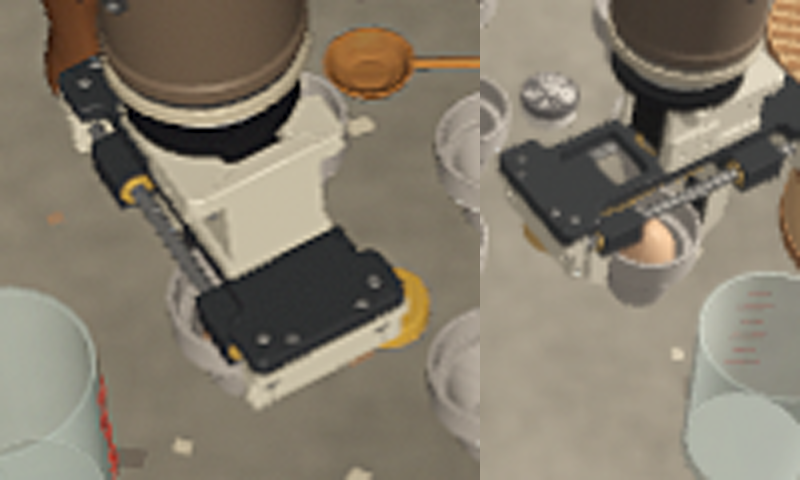

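View pics/w12.png

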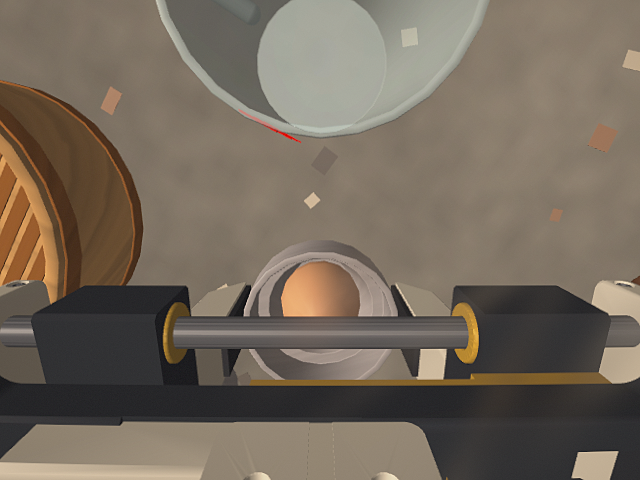

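```bash
python3 -m creep '[{"translation":[0,0,-0.005],"rot":[0,0,0],"jaw":0.05},{"translation":[0,0,-0.01],"rot":[0,0,0],"jaw":0.05},{"translation":[0,0,-0.015],"rot":[0,0,0],"jaw":0.05},{"translation":[0,0,-0.015],"rot":[0,0,0],"jaw":0.05},{"translation":[0,0,-0.015],"rot":[0,0,0],"jaw":0.05},{"translation":[0,0,-0.012],"rot":[0,0,0],"jaw":0.05},{"translation":[0,0,-0.008],"rot":[0,0,0],"jaw":0.05},{"translation":[0,0,-0.004],"rot":[0,0,0],"jaw":0.05},{"translation":[0.001,-0.005,0],"rot":[0,0,0],"jaw":0.05},{"translation":[0.002,-0.010,0],"rot":[0,0,0],"jaw":0.05},{"translation":[0.003,-0.015,0],"rot":[0,0,0],"jaw":0.05},{"translation":[0.003,-0.018,0],"rot":[0,0,0],"jaw":0.05}]'
python3 -m creep '[{"translation":[0.004,-0.02,0],"rot":[0,0,0],"jaw":0.05},{"translation":[0.004,-0.02,0],"rot":[0,0,0],"jaw":0.05},{"translation":[0.004,-0.02,0],"rot":[0,0,0],"jaw":0.05},{"translation":[0.004,-0.02,0],"rot":[0,0,0],"jaw":0.05},{"translation":[0.004,-0.02,0],"rot":[0,0,0],"jaw":0.05},{"translation":[0.003,-0.018,0],"rot":[0,0,0],"jaw":0.05},{"translation":[0.002,-0.014,0],"rot":[0,0,0],"jaw":0.05},{"translation":[0.001,-0.009,0],"rot":[0,0,0],"jaw":0.05},{"translation":[0,-0.004,0],"rot":[0,0,0],"jaw":0.05},{"translation":[0,0,0],"rot":[0,0,0],"jaw":0.05},{"translation":[0,0,0],"rot":[0,0,0],"jaw":0.05},{"translation":[0,0,0],"rot":[0,0,0],"jaw":0.05}]'
python3 -c "
from h import *
goto(.587,.2805,.027)
im=save('side','s13'); save('wrist','w13')
"
```

```text
clock: 19.2
position: [0.645, 0.145, 0.1305]
ee_rot: [3.008, 0.905, -0.002]
force: [-0.3, 0.1, -1.8]
width: 0.742
clock: 20.2
position: [0.5881, 0.2783, 0.1317]
ee_rot: [3.008, 0.903, 0.0]
force: [-0.4, -0.2, -1.8]
width: 0.743
t 20.2 pos [0.5881 0.2783 0.1317] yaw_y -56.56 tilt 0.05 F [-0.4 -0.2 -1.8] w 0.0682 q7 -1.16
shift tool: [ 0.0003 -0.0026  0.1047] dist 0.1047
```

View pics/s13.png

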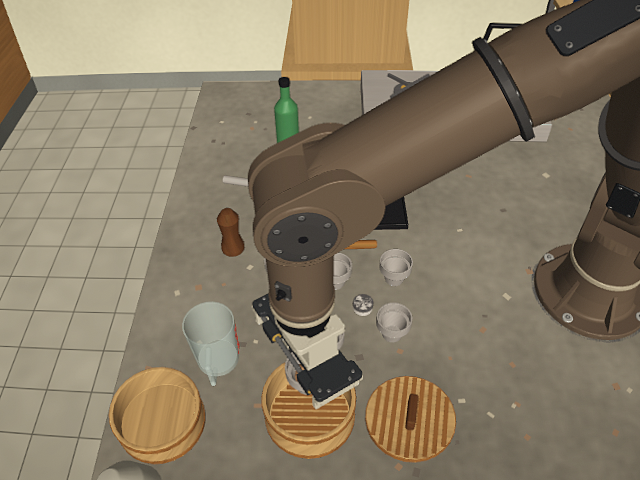

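View pics/w13.png

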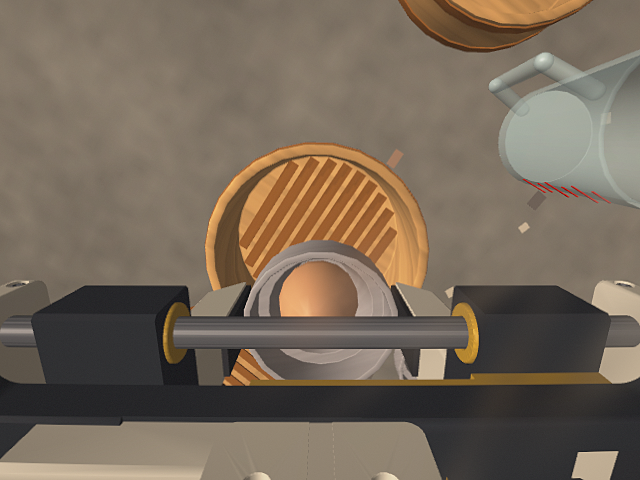

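Run:
```python
import h
from h import *
i=optics.camera_info("wrist");im=optics.get_image("wrist")
# tool x dir
s=arm.observe();R=Rn.from_rotvec(s['ee_rot']).as_matrix();a=np.arctan2(R[1,0],R[0,0])
h.TH=np.linspace(a-1.45,a+1.45,60)
S=[(.078,.078,1),(.071,.078,1)]
for c in ((.587,.2805),(.583,.279),(.59,.283)): 
    b,sc=fit([(i,im)],c,S,2,0.); print(b,sc)
v=cv2.resize(im[120:320,180:460,::-1],None,fx=2.8,fy=2.8)
for r,dz,w in S:
    u=(proj(i,np.c_[b[0]+r*np.cos(TH),b[1]+r*np.sin(TH),0*TH+dz])-[180,120])*2.8
    cv2.polylines(v,[np.int32(u)],True,(0,0,255),1)
cv2.imwrite("pics/ov2.png",v)
goto(b[0],b[1],.027)
```

```text
[0.58736433 0.28064941] 70.56251186292178
[0.58736142 0.28064867] 70.56189597136432
[0.58736285 0.28064854] 70.56215272400802
t 20.35 pos [0.588  0.2787 0.1316] yaw_y -56.55 tilt 0.02 F [ 0.   0.2 -1.6] w 0.0683 q7 -1.16
shift tool: [ 0.0005 -0.002   0.1046] dist 0.1047
```

View pics/ov2.png

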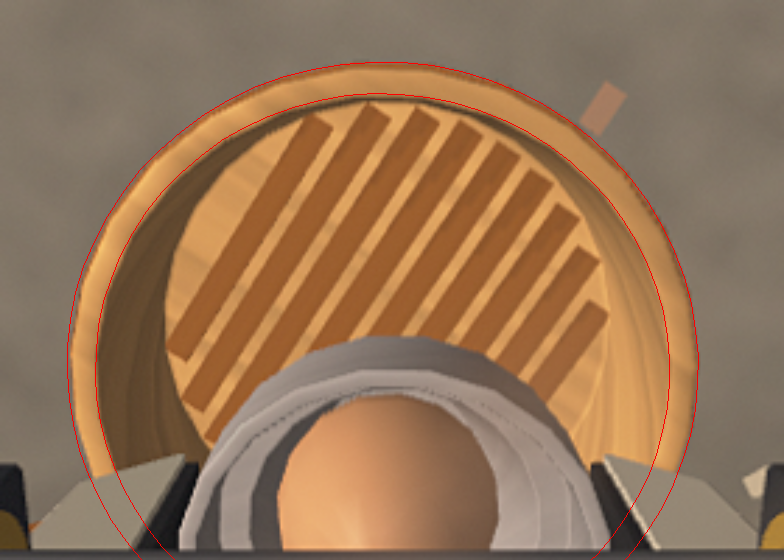

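```bash
python3 -m creep '[{"translation":[0.0005,-0.002,0.005],"rot":[0,0,0],"jaw":0.05},{"translation":[0,0,0.01],"rot":[0,0,0],"jaw":0.05},{"translation":[0,0,0.015],"rot":[0,0,0],"jaw":0.05},{"translation":[0,0,0.015],"rot":[0,0,0],"jaw":0.05},{"translation":[0,0,0.015],"rot":[0,0,0],"jaw":0.05},{"translation":[0,0,0.012],"rot":[0,0,0],"jaw":0.05},{"translation":[0,0,0.01],"rot":[0,0,0],"jaw":0.05},{"translation":[0,0,0.008],"rot":[0,0,0],"jaw":0.05},{"translation":[0,0,0.005],"rot":[0,0,0],"jaw":0.05},{"translation":[0,0,0.003],"rot":[0,0,0],"jaw":0.05},{"translation":[0,0,0],"rot":[0,0,0],"jaw":0.05},{"translation":[0,0,0],"rot":[0,0,0],"jaw":0.05}]'
python3 -c "
from h import *
goto(.5873,.2806,.027)
"
```

```text
clock: 21.35
position: [0.5872, 0.2818, 0.0339]
ee_rot: [-3.008, -0.906, -0.001]
force: [0.9, 0.5, -1.9]
width: 0.744
t 21.35 pos [0.5872 0.2818 0.0339] yaw_y -56.46 tilt 0.04 F [ 0.9  0.5 -1.9] w 0.0683 q7 -1.11
shift tool: [-0.0006  0.0011  0.0069] dist 0.007
```

```bash
python3 -m creep '[{"translation":[0,0.001,0.003],"rot":[0,0,0],"jaw":0.05},{"translation":[0,0,0.002],"rot":[0,0,0],"jaw":0.05},{"translation":[0,0,0.001],"rot":[0,0,0],"jaw":0.05},{"translation":[0,0,0],"rot":[0,0,0],"jaw":0.05},{"translation":[0,0,0],"rot":[0,0,0],"jaw":0.05}]'
python3 -m creep '[{"translation":[0,0,0.001],"rot":[0,0,0],"jaw":0.05},{"translation":[0,0,0.0005],"rot":[0,0,0],"jaw":0.05},{"translation":[0,0,0],"rot":[0,0,0],"jaw":0.05}]'
```

```text
clock: 21.77
position: [0.5874, 0.281, 0.0276]
ee_rot: [-3.008, -0.906, -0.0]
force: [0.8, 0.4, -1.6]
width: 0.743
clock: 22.02
position: [0.5874, 0.281, 0.026]
ee_rot: [-3.008, -0.907, -0.0]
force: [0.7, -0.7, -1.4]
width: 0.742
```

```bash
python3 -m creep '[{"translation":[0,0,0.001],"rot":[0,0,0],"jaw":0.05},{"translation":[0,0,0.0005],"rot":[0,0,0],"jaw":0.05},{"translation":[0,0,0],"rot":[0,0,0],"jaw":0.05}]'
python3 -m creep '[{"translation":[0,0,0.001],"rot":[0,0,0],"jaw":0.05},{"translation":[0,0,0],"rot":[0,0,0],"jaw":0.05}]'
```

```text
clock: 22.27
position: [0.5877, 0.2811, 0.0259]
ee_rot: [-3.007, -0.906, -0.001]
force: [-4.5, -1.9, 11.8]
width: 0.744
clock: 22.43
position: [0.588, 0.2813, 0.0256]
ee_rot: [-3.007, -0.906, -0.003]
force: [-5.9, -1.7, 16.0]
width: 0.742
```

```bash
python3 -m creep '[{"translation":[0,0,-0.001],"rot":[0,0,0],"jaw":0.05},{"translation":[0,0,-0.0015],"rot":[0,0,0],"jaw":0.05},{"translation":[0,0,0],"rot":[0,0,0],"jaw":0.069},{"translation":[0,0,0],"rot":[0,0,0],"jaw":0.07},{"translation":[0,0,0],"rot":[0,0,0],"jaw":0.072},{"translation":[0,0,0],"rot":[0,0,0],"jaw":0.075},{"translation":[0,0,0],"rot":[0,0,0],"jaw":0.079},{"translation":[0,0,0],"rot":[0,0,0],"jaw":0.079},{"translation":[0,0,0],"rot":[0,0,0],"jaw":0.079}]'
python3 -c "
from h import *
goto(.4112,.2862,.15,-10)
save('wrist','w14')
"
```

```text
clock: 23.18
position: [0.5874, 0.2809, 0.026]
ee_rot: [3.008, 0.906, 0.0]
force: [-0.4, 0.0, 0.3]
width: 0.858
t 23.18 pos [0.5874 0.2809 0.026 ] yaw_y -56.46 tilt 0.0 F [-0.4  0.   0.3] w 0.0788 q7 -1.1
turn wz (deg): -46.46  alt 133.5
shift tool: [-0.0254 -0.1744 -0.124 ] dist 0.2155
```

View pics/w14.png

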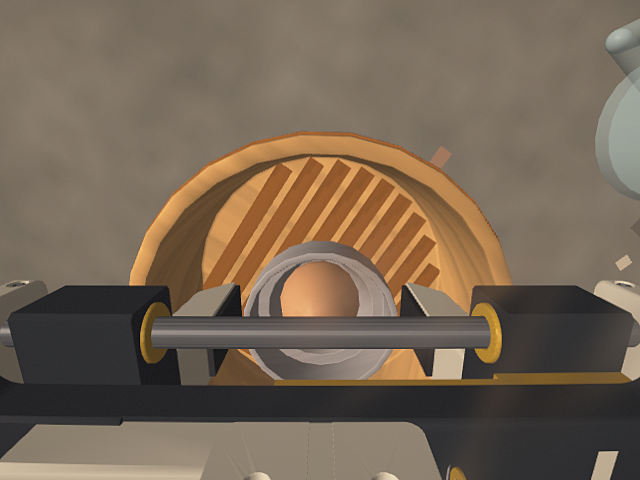

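Cup released and standing. Rise straight up, then turn back.

```bash
python3 -m creep '[{"translation":[0,0,-0.005],"rot":[0,0,0],"jaw":0.079},{"translation":[0,0,-0.01],"rot":[0,0,0],"jaw":0.079},{"translation":[0,0,-0.02],"rot":[0,0,0],"jaw":0.079},{"translation":[0,0,-0.03],"rot":[0,0,0],"jaw":0.079},{"translation":[0,0,-0.03],"rot":[0,0,0],"jaw":0.079},{"translation":[0,0,-0.03],"rot":[0,0,0],"jaw":0.079},{"translation":[0,0,0],"rot":[0,0,-7],"jaw":0.06},{"translation":[0,0,0],"rot":[0,0,-7],"jaw":0.06},{"translation":[0,0,0],"rot":[0,0,-7],"jaw":0.06},{"translation":[0,0,0],"rot":[0,0,-7],"jaw":0.06},{"translation":[0,0,0],"rot":[0,0,-7],"jaw":0.06},{"translation":[0,0,0],"rot":[0,0,-7],"jaw":0.06}]'
python3 -m creep '[{"translation":[0,0,0],"rot":[0,0,-4.4],"jaw":0.06},{"translation":[0,0,0],"rot":[0,0,0],"jaw":0.06},{"translation":[0,0,0],"rot":[0,0,0],"jaw":0.06}]'
python3 - <<'E'
from h import *
goto(.4112,.2862,.15,-10)
save('wrist','w15')
V=[(optics.camera_info(n),save(n,"h_"+n)) for n in("scene","side","wrist")]
for v in V: print("steamer",fit([v],(.5873,.2806),[(.078,.078,1),(.071,.078,1)],2,0.))
for v in V[:2]: print("lid",fit([v],(.411,.286),[(.078,.012,1)],2,0.004))
for v in V: print("eggcup",fit([v],(.5873,.2806),CUP[:2],2,0.008))
E
```

```text
clock: 24.23
position: [0.5876, 0.2808, 0.1523]
ee_rot: [2.477, 1.931, 0.002]
force: [0.8, -0.8, 0.1]
width: 0.652
clock: 24.48
position: [0.5877, 0.2807, 0.1519]
ee_rot: [2.411, 2.014, 0.001]
force: [-0.1, 0.4, -0.4]
width: 0.655
t 24.48 pos [0.5877 0.2807 0.1519] yaw_y -10.24 tilt 0.05 F [-0.1  0.4 -0.4] w 0.0601 q7 -0.49
turn wz (deg): -0.24  alt 179.8
shift tool: [-0.0252 -0.1747  0.0019] dist 0.1766
steamer (array([0.59307055, 0.27984895]), np.float64(65.94705190612042))
steamer (array([0.58595718, 0.28016842]), np.float64(63.531086471095215))
steamer (array([0.58656662, 0.2804153 ]), np.float64(52.60245112747788))
lid (array([0.41137405, 0.28696147]), np.float64(18.7199541678509))
lid (array([0.40999316, 0.28389858]), np.float64(34.63634574501116))
eggcup (array([0.58991433, 0.27885185]), np.float64(52.47372989547652))
eggcup (array([0.58505736, 0.28908546]), np.float64(41.17071010350768))
eggcup (array([0.58679984, 0.28147594]), np.float64(55.085141830980696))
```

View pics/w15.png

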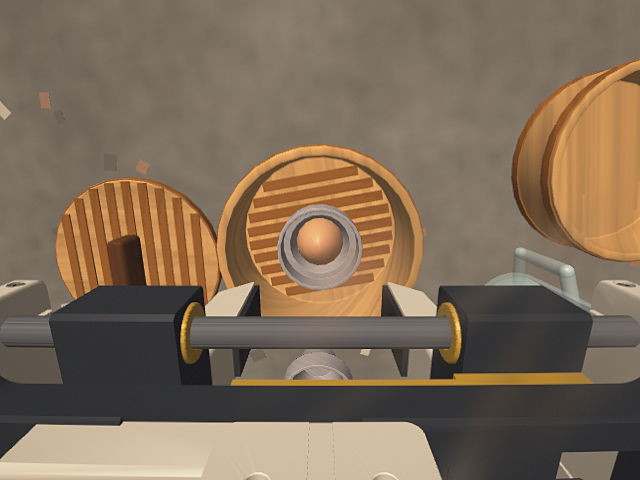

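View pics/h_side.png

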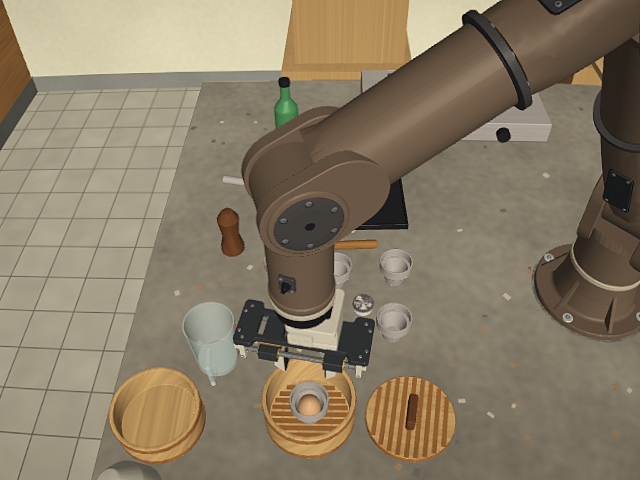

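```bash
python3 -m creep '[{"translation":[-0.0036,-0.025,0],"rot":[0,0,-0.2],"jaw":0.05},{"translation":[-0.0036,-0.025,0],"rot":[0,0,0],"jaw":0.05},{"translation":[-0.0036,-0.025,0],"rot":[0,0,0],"jaw":0.05},{"translation":[-0.0036,-0.025,0],"rot":[0,0,0],"jaw":0.05},{"translation":[-0.0036,-0.025,0],"rot":[0,0,0],"jaw":0.05},{"translation":[-0.0036,-0.025,0],"rot":[0,0,0],"jaw":0.05},{"translation":[-0.0036,-0.025,0.02],"rot":[0,0,0],"jaw":0.05},{"translation":[0,0,0.02],"rot":[0,0,0],"jaw":0.05},{"translation":[0,0,0],"rot":[0,0,0],"jaw":0.05},{"translation":[0,0,0],"rot":[0,0,0],"jaw":0.05}]'
python3 - <<'E'
import h
from h import *
goto(.4112,.2862,.012,-10)
i=optics.camera_info("wrist");im=save("wrist","w16")
s=arm.observe();R=Rn.from_rotvec(s['ee_rot']).as_matrix();a=np.arctan2(R[1,0],R[0,0])
h.TH=np.linspace(a-1.4,a+1.4,60)
print(fit([(i,im)],(.411,.286),[(.078,.012,1)],2,0.004))
E
```

```text
clock: 25.52
position: [0.4105, 0.2859, 0.111]
ee_rot: [2.404, 2.021, -0.002]
force: [0.0, -0.1, 1.0]
width: 0.541
t 25.52 pos [0.4105 0.2859 0.111 ] yaw_y -9.9 tilt 0.07 F [ 0.  -0.1  1. ] w 0.0497 q7 -0.68
turn wz (deg): 0.1  alt -179.9
shift tool: [0.0004 0.0006 0.099 ] dist 0.099
(array([0.41134082, 0.28655265]), np.float64(36.69659443158939))
```

View pics/w16.png

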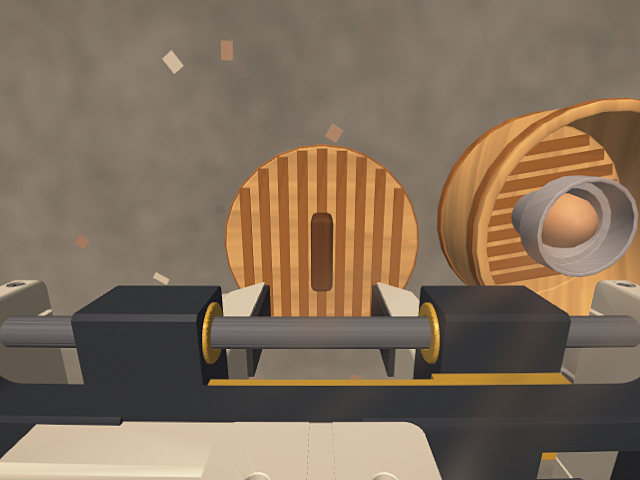

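```bash
python3 -m creep '[{"translation":[0.0004,0.0006,0.02],"rot":[0,0,0],"jaw":0.05},{"translation":[0,0,0.025],"rot":[0,0,0],"jaw":0.05},{"translation":[0,0,0.025],"rot":[0,0,0],"jaw":0.05},{"translation":[0,0,0.015],"rot":[0,0,0],"jaw":0.05},{"translation":[0,0,0.01],"rot":[0,0,0],"jaw":0.05},{"translation":[0,0,0.004],"rot":[0,0,0],"jaw":0.05},{"translation":[0,0,0],"rot":[0,0,0],"jaw":0.05},{"translation":[0,0,0],"rot":[0,0,0],"jaw":0.05}]' 25
python3 -m creep '[{"translation":[0,0,0],"rot":[0,0,0],"jaw":0.03},{"translation":[0,0,0],"rot":[0,0,0],"jaw":0.0},{"translation":[0,0,0],"rot":[0,0,0],"jaw":0.0},{"translation":[0,0,0],"rot":[0,0,0],"jaw":0.0},{"translation":[0,0,0],"rot":[0,0,0],"jaw":0.0},{"translation":[0,0,0],"rot":[0,0,0],"jaw":0.0},{"translation":[0,0,0],"rot":[0,0,0],"jaw":0.0},{"translation":[0,0,0],"rot":[0,0,0],"jaw":0.0},{"translation":[0,0,0],"rot":[0,0,0],"jaw":0.0},{"translation":[0,0,0],"rot":[0,0,0],"jaw":0.0}]' 25
python3 -c "
from h import *
goto(.5873,.2806,.13,-10)"
```

```text
clock: 26.23
position: [0.4123, 0.2868, 0.0129]
ee_rot: [2.405, 2.022, 0.002]
force: [1.6, 0.5, 0.3]
width: 0.543
clock: 27.07
position: [0.4114, 0.2866, 0.0122]
ee_rot: [-2.404, -2.022, -0.0]
force: [-1.5, 0.2, 5.8]
width: 0.17
t 27.07 pos [0.4114 0.2866 0.0122] yaw_y -9.86 tilt 0.02 F [-1.5  0.2  5.8] w 0.0156 q7 -0.59
turn wz (deg): 0.14  alt -179.9
shift tool: [ 0.0247  0.1743 -0.1178] dist 0.2118
```

```bash
python3 -m creep '[{"translation":[0,0,-0.005],"rot":[0,0,0],"jaw":0.0},{"translation":[0,0,-0.015],"rot":[0,0,0],"jaw":0.0},{"translation":[0,0,-0.025],"rot":[0,0,0],"jaw":0.0},{"translation":[0,0,-0.03],"rot":[0,0,0],"jaw":0.0},{"translation":[0,0,-0.03],"rot":[0,0,0],"jaw":0.0},{"translation":[0,0,-0.02],"rot":[0,0,0],"jaw":0.0},{"translation":[0.001,0.010,-0.005],"rot":[0,0,0],"jaw":0.0},{"translation":[0.003,0.02,0],"rot":[0,0,0],"jaw":0.0},{"translation":[0.004,0.03,0],"rot":[0,0,0],"jaw":0.0},{"translation":[0.004,0.03,0],"rot":[0,0,0],"jaw":0.0},{"translation":[0.004,0.03,0],"rot":[0,0,0],"jaw":0.0},{"translation":[0.004,0.025,0],"rot":[0,0,0],"jaw":0.0}]'
python3 -m creep '[{"translation":[0.003,0.02,0],"rot":[0,0,0],"jaw":0.0},{"translation":[0.0015,0.009,0],"rot":[0,0,0],"jaw":0.0},{"translation":[0,0,0],"rot":[0,0,0],"jaw":0.0},{"translation":[0,0,0],"rot":[0,0,0],"jaw":0.0},{"translation":[0,0,0],"rot":[0,0,0],"jaw":0.0}]'
python3 - <<'E'
import h
from h import *
goto(.5873,.2806,.0862,-10)
i=optics.camera_info("wrist");im=save("wrist","w17")
s=arm.observe();R=Rn.from_rotvec(s['ee_rot']).as_matrix();a=np.arctan2(R[1,0],R[0,0])
zl=s['position'][2]-.0082
h.TH=np.linspace(a-1.3,a+1.3,60)
b,_=fit([(i,im)],s['position'][:2],[(.078,.012,1)],2,zl);print("lid-TCP",b-s['position'][:2],_)
for n in ("side","scene"): save(n,"i_"+n)
E
```

```text
clock: 28.07
position: [0.5597, 0.2802, 0.1408]
ee_rot: [2.404, 2.021, -0.002]
force: [0.3, 0.2, -1.2]
width: 0.171
clock: 28.48
position: [0.5856, 0.2809, 0.1414]
ee_rot: [-2.403, -2.022, 0.002]
force: [0.2, -1.1, -2.2]
width: 0.168
t 28.48 pos [0.5856 0.2809 0.1414] yaw_y -9.82 tilt 0.1 F [ 0.2 -1.1 -2.2] w 0.0154 q7 -0.47
turn wz (deg): 0.18  alt -179.8
shift tool: [-0.      0.0018  0.0552] dist 0.0552
lid-TCP [ 0.00037018 -0.00195053] 32.59699396375499
```

View pics/w17.png

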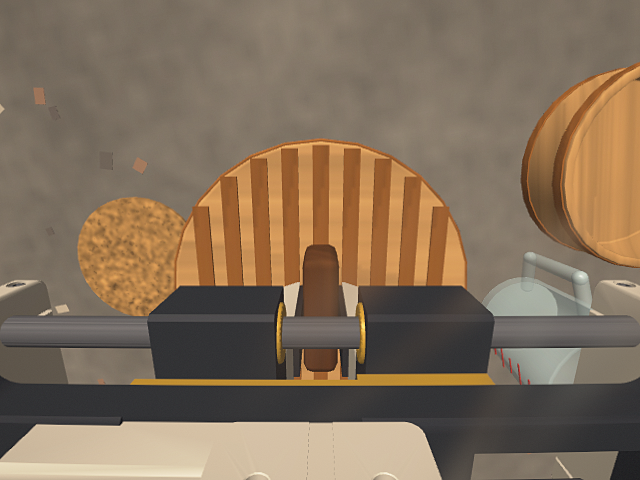

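View pics/i_side.png

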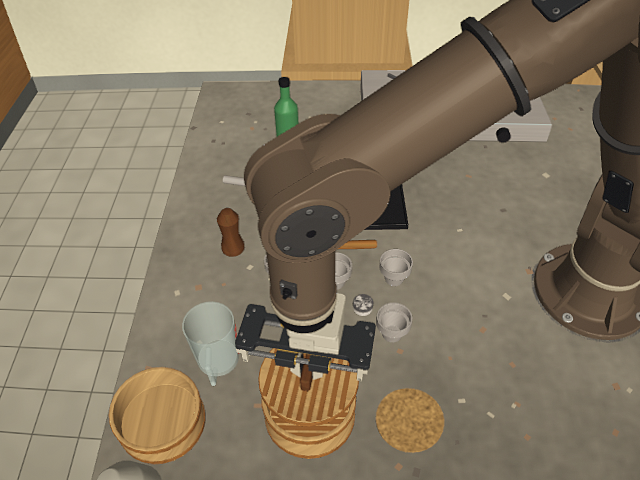

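```bash
python3 -m creep '[{"translation":[0.0005,0.0018,0.01],"rot":[0,0,0],"jaw":0.0},{"translation":[0,0,0.015],"rot":[0,0,0],"jaw":0.0},{"translation":[0,0,0.01],"rot":[0,0,0],"jaw":0.0},{"translation":[0,0,0.008],"rot":[0,0,0],"jaw":0.0},{"translation":[0,0,0.005],"rot":[0,0,0],"jaw":0.0},{"translation":[0,0,0.003],"rot":[0,0,0],"jaw":0.0},{"translation":[0,0,0],"rot":[0,0,0],"jaw":0.0},{"translation":[0,0,0],"rot":[0,0,0],"jaw":0.0}]'
python3 -c "
from h import *
goto(.5873,.2808,.0862,-10)"
```

```text
clock: 29.3
position: [0.589, 0.281, 0.0912]
ee_rot: [2.404, 2.022, 0.0]
force: [0.3, 0.4, -1.6]
width: 0.172
t 29.3 pos [0.589  0.281  0.0912] yaw_y -9.86 tilt 0.02 F [ 0.3  0.4 -1.6] w 0.0158 q7 -0.45
turn wz (deg): 0.14  alt -179.9
shift tool: [-0.0005 -0.0016  0.005 ] dist 0.0053
```

```bash
python3 -m creep '[{"translation":[0,-0.0015,0.002],"rot":[0,0,0],"jaw":0.0},{"translation":[0,0,0.002],"rot":[0,0,0],"jaw":0.0},{"translation":[0,0,0.001],"rot":[0,0,0],"jaw":0.0},{"translation":[0,0,0],"rot":[0,0,0],"jaw":0.0},{"translation":[0,0,0],"rot":[0,0,0],"jaw":0.0}]'
python3 -c "
from h import *
goto(.5873,.2808,.0862,-10)"
```

```text
clock: 29.72
position: [0.5873, 0.2814, 0.0863]
ee_rot: [-2.404, -2.022, -0.0]
force: [-1.5, -0.3, 0.1]
width: 0.172
t 29.72 pos [0.5873 0.2814 0.0863] yaw_y -9.85 tilt 0.02 F [-1.5 -0.3  0.1] w 0.0158 q7 -0.45
turn wz (deg): 0.15  alt -179.9
shift tool: [-0.0006  0.0001  0.0001] dist 0.0006
```

Starting to take weight. A touch more, then release and rise.

```bash
python3 -m creep '[{"translation":[0,0,0.001],"rot":[0,0,0],"jaw":0.0},{"translation":[0,0,0],"rot":[0,0,0],"jaw":0.0},{"translation":[0,0,0],"rot":[0,0,0],"jaw":0.0}]'
python3 -m creep '[{"translation":[0,0,0],"rot":[0,0,0],"jaw":0.017},{"translation":[0,0,0],"rot":[0,0,0],"jaw":0.02},{"translation":[0,0,0],"rot":[0,0,0],"jaw":0.03},{"translation":[0,0,0],"rot":[0,0,0],"jaw":0.045},{"translation":[0,0,0],"rot":[0,0,0],"jaw":0.045},{"translation":[0,0,0],"rot":[0,0,0],"jaw":0.045},{"translation":[0,0,0],"rot":[0,0,0],"jaw":0.045},{"translation":[0,0,-0.005],"rot":[0,0,0],"jaw":0.05},{"translation":[0,0,-0.015],"rot":[0,0,0],"jaw":0.05},{"translation":[0,0,-0.03],"rot":[0,0,0],"jaw":0.05},{"translation":[-0.02,0,-0.03],"rot":[0,0,0],"jaw":0.06},{"translation":[-0.03,0,-0.02],"rot":[0,0,0],"jaw":0.07}]'
python3 - <<'E'
from h import *
goto(.544,-.02,.17,90)
V=[(optics.camera_info(n),save(n,"j_"+n)) for n in("wrist","scene","side")]
for v in V: print("lid",fit([v],(.5873,.281),[(.078,.012,1)],2,0.078), "base",fit([v],(.587,.2805),[(.078,0,1)],2,0.0))
E
```

```text
clock: 29.97
position: [0.5873, 0.2814, 0.0863]
ee_rot: [-2.404, -2.022, -0.001]
force: [-4.5, -1.7, 10.1]
width: 0.173
clock: 30.97
position: [0.5793, 0.2352, 0.1876]
ee_rot: [-2.399, -2.028, -0.005]
force: [0.6, 0.3, 1.1]
width: 0.645
t 30.97 pos [0.5793 0.2352 0.1876] yaw_y -9.58 tilt 0.19 F [0.6 0.3 1.1] w 0.0593 q7 -0.43
turn wz (deg): 80.42  alt -99.6
shift tool: [-0.0353  0.2552  0.0176] dist 0.2582
lid (array([0.58615752, 0.27939341]), np.float64(26.917707932819155)) base (array([0.58887836, 0.29803385]), np.float64(13.231132619596352))
lid (array([0.58869862, 0.28224105]), np.float64(27.489834241975824)) base (array([0.58471776, 0.28345142]), np.float64(29.969118297651764))
lid (array([0.58610255, 0.27880522]), np.float64(34.29063895929763)) base (array([0.58750725, 0.27303347]), np.float64(24.69821174536578))
```

View pics/j_wrist.png

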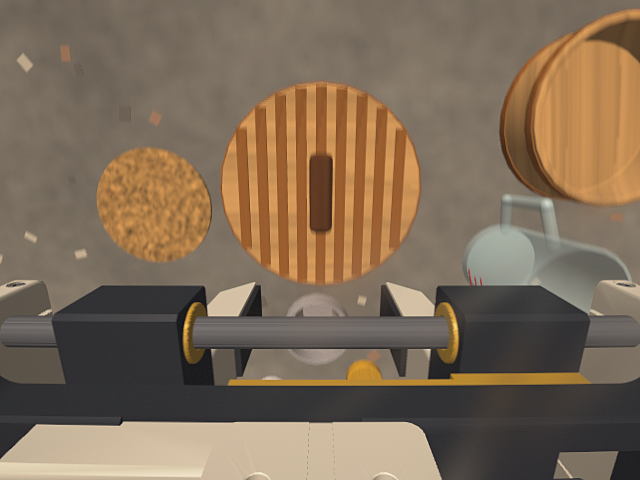

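View pics/j_scene.png

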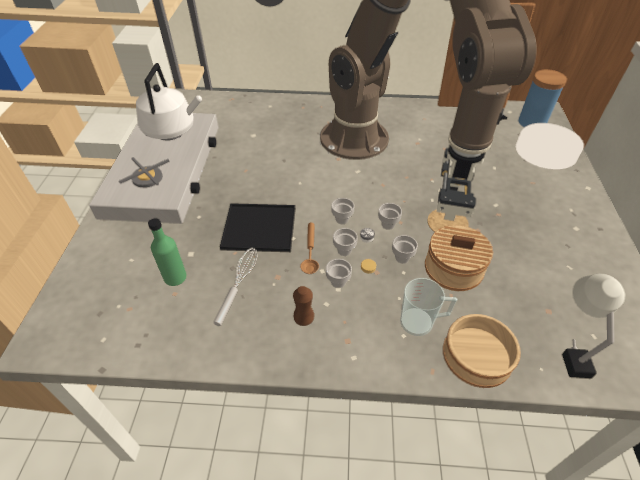

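```bash
cat > cupsnow.py <<'E'
from h import *
import sys
def run(C0,wr=False):
    V=[(optics.camera_info(n),save(n,"k_"+n)) for n in ("scene","side")]
    for c in C0:
        b,s=fit(V,(*c,0),CUP); bs=[fit([v],b,CUP,2,0.0)[0] for v in V]
        print("init",c,"fit",np.round(b,4),round(s,1),"each",np.round(bs,4).tolist())
if __name__=="__main__": run(eval(sys.argv[1]))
E
python3 cupsnow.py "[(.420,-.031),(.434,.106),(.544,-.020),(.57,.14),(.656,-.035)]"
python3 - <<'E'
from h import *
# tray
I={n:optics.camera_info(n) for n in("scene","side")}
# outer rim corners at z=.015, from tr.png crops (scale4)
sc=[(215+62/4,195+36/4),(215+320/4,195+42/4),(215+303/4,195+220/4),(215+20/4,195+210/4)]
print([np.round(onz(I['scene'],q,.015),4) for q in sc], np.mean([onz(I['scene'],q,.015) for q in sc],0))
E
```

```text
init (0.42, -0.031) fit [ 0.4205 -0.0305  0.0022] 115.1 each [[0.4201, -0.0293], [0.42, -0.033]]
init (0.434, 0.106) fit [0.4347 0.1064 0.0025] 116.2 each [[0.4329, 0.1075], [0.4342, 0.1045]]
init (0.544, -0.02) fit [ 0.5493 -0.0184  0.0038] 98.0 each [[0.5453, -0.0188], [0.5669, -0.0192]]
init (0.57, 0.14) fit [0.5611 0.1419 0.    ] 104.3 each [[0.5617, 0.1426], [0.5583, 0.139]]
init (0.656, -0.035) fit [ 0.6507 -0.0491 -0.0092] 75.3 each [[0.6583, -0.0325], [0.6477, -0.0416]]
[array([ 0.3902, -0.3693,  0.015 ]), array([ 0.3837, -0.1723,  0.015 ]), array([ 0.5644, -0.1658,  0.015 ]), array([ 0.568 , -0.3637,  0.015 ])] [ 0.47657376 -0.26775681  0.015     ]
```

```bash
python3 -c "
from h import *
goto(.558,.121,.14)
I={n:optics.camera_info(n) for n in('scene','side')}
im=optics.get_image('scene');im=optics.get_image('side')
for t in('pepper_mill','oil_bottle','tray_in'):
  for n in I: print(t,n,[(np.round(onz(I[n],q['location'],0.),3),round(q['score'],2)) for q in optics.pinpoint(n,t)][:2])
"
```

```text
t 31.22 pos [0.5786 0.2323 0.1852] yaw_y -9.87 tilt 0.05 F [ 0.5  0.9 -0.3] w 0.0697 q7 -0.43
shift tool: [-0.1132 -0.0012  0.0451] dist 0.1219
pepper_mill scene [(array([ 0.771, -0.11 ,  0.   ]), 0.71)]
pepper_mill side [(array([ 0.773, -0.112,  0.   ]), 0.76)]
oil_bottle scene [(array([ 0.66 , -0.459,  0.   ]), 0.59)]
oil_bottle side []
tray_in scene [(array([ 0.465, -0.282,  0.   ]), 0.8)]
tray_in side [(array([ 0.466, -0.283, -0.   ]), 0.63)]
```

```bash
python3 -m creep '[{"translation":[-0.028,0,0],"rot":[0,0,0],"jaw":0.088},{"translation":[-0.028,0,0],"rot":[0,0,0],"jaw":0.088},{"translation":[-0.028,-0.001,0],"rot":[0,0,0],"jaw":0.088},{"translation":[-0.028,0,0.02],"rot":[0,0,0],"jaw":0.088},{"translation":[0,0,0.025],"rot":[0,0,0],"jaw":0.088},{"translation":[0,0,0],"rot":[0,0,0],"jaw":0.088},{"translation":[0,0,0],"rot":[0,0,0],"jaw":0.088},{"translation":[0,0,0],"rot":[0,0,0],"jaw":0.088}]'
cat > wcup.py <<'E'
from h import *
import sys
def wcup(x,y,z=0.,name=None,circ=CUP):
    i=optics.camera_info("wrist");im=optics.get_image("wrist")
    if name: cv2.imwrite(f"pics/{name}.png",im[:,:,::-1])
    b,s=fit([(i,im)],(x,y),circ,2,z); print("wrist cup",np.round(b,4),round(s,1)); return b
if __name__=="__main__":
    x,y,tz=map(float,sys.argv[1:4]); b=wcup(x,y,0.,sys.argv[4]); goto(b[0],b[1],tz)
E
python3 wcup.py .5615 .142 .020 w20
```

```text
clock: 32.28
position: [0.5592, 0.1231, 0.1408]
ee_rot: [-2.403, -2.024, -0.001]
force: [0.2, 0.5, -0.4]
width: 0.959
wrist cup [0.5598 0.143 ] 67.0
t 32.33 pos [0.5595 0.1232 0.1411] yaw_y -9.76 tilt 0.09 F [-0.2 -0.5  0.5] w 0.088 q7 -0.25
shift tool: [ 0.0194 -0.0031  0.1211] dist 0.1227
```

View pics/w20.png

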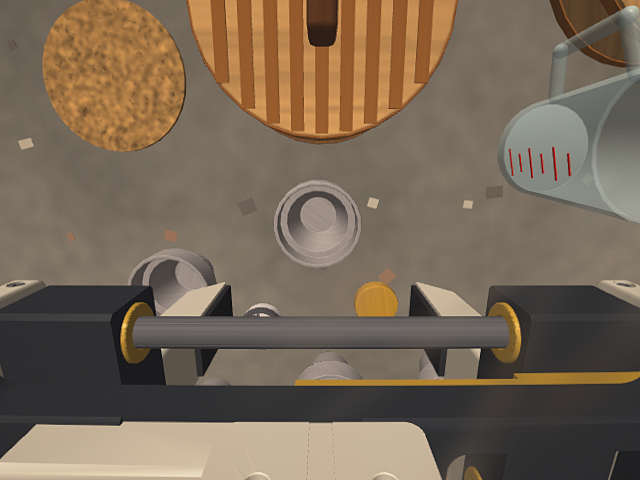

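```bash
python3 -m creep '[{"translation":[0.0097,-0.0015,0],"rot":[0,0,0],"jaw":0.088},{"translation":[0.0097,-0.0015,0.01],"rot":[0,0,0],"jaw":0.088},{"translation":[0,0,0.02],"rot":[0,0,0],"jaw":0.088},{"translation":[0,0,0.025],"rot":[0,0,0],"jaw":0.088},{"translation":[0,0,0.025],"rot":[0,0,0],"jaw":0.088},{"translation":[0,0,0.02],"rot":[0,0,0],"jaw":0.088},{"translation":[0,0,0.013],"rot":[0,0,0],"jaw":0.088},{"translation":[0,0,0.007],"rot":[0,0,0],"jaw":0.088},{"translation":[0,0,0],"rot":[0,0,0],"jaw":0.088},{"translation":[0,0,0],"rot":[0,0,0],"jaw":0.088}]' 20
python3 -m creep '[{"translation":[0,0,0],"rot":[0,0,0],"jaw":0.07},{"translation":[0,0,0],"rot":[0,0,0],"jaw":0.06},{"translation":[0,0,0],"rot":[0,0,0],"jaw":0.05},{"translation":[0,0,0],"rot":[0,0,0],"jaw":0.05},{"translation":[0,0,0],"rot":[0,0,0],"jaw":0.05},{"translation":[0,0,0],"rot":[0,0,0],"jaw":0.05}]' 20
python3 -c "
from h import *
goto(.471,-.275,.15)"
```

```text
clock: 33.17
position: [0.5591, 0.1423, 0.0201]
ee_rot: [-2.403, -2.023, -0.0]
force: [0.0, 0.2, 0.1]
width: 0.955
clock: 33.67
position: [0.5595, 0.1416, 0.0207]
ee_rot: [2.404, 2.022, 0.002]
force: [-0.2, 0.3, 6.3]
width: 0.727
t 33.67 pos [0.5595 0.1416 0.0207] yaw_y -9.86 tilt 0.08 F [-0.2  0.3  6.3] w 0.0668 q7 -0.2
shift tool: [-0.4255 -0.0157 -0.1297] dist 0.4451
```

```bash
python3 -m creep '[{"translation":[0,0,-0.01],"rot":[0,0,0],"jaw":0.05},{"translation":[0,0,-0.025],"rot":[0,0,0],"jaw":0.05},{"translation":[0,0,-0.035],"rot":[0,0,0],"jaw":0.05},{"translation":[0,0,-0.03],"rot":[0,0,0],"jaw":0.05},{"translation":[-0.02,-0.001,-0.02],"rot":[0,0,0],"jaw":0.05},{"translation":[-0.035,-0.001,-0.01],"rot":[0,0,0],"jaw":0.05},{"translation":[-0.038,-0.0015,0],"rot":[0,0,0],"jaw":0.05},{"translation":[-0.038,-0.0015,0],"rot":[0,0,0],"jaw":0.05},{"translation":[-0.038,-0.0015,0],"rot":[0,0,0],"jaw":0.05},{"translation":[-0.038,-0.0015,0],"rot":[0,0,0],"jaw":0.05},{"translation":[-0.038,-0.0015,0],"rot":[0,0,0],"jaw":0.05},{"translation":[-0.038,-0.0015,0],"rot":[0,0,0],"jaw":0.05}]'
python3 -m creep '[{"translation":[-0.038,-0.0015,0],"rot":[0,0,0],"jaw":0.05},{"translation":[-0.035,-0.001,0],"rot":[0,0,0],"jaw":0.05},{"translation":[-0.03,-0.001,0],"rot":[0,0,0],"jaw":0.05},{"translation":[-0.02,-0.001,0],"rot":[0,0,0],"jaw":0.05},{"translation":[-0.01,-0.001,0],"rot":[0,0,0],"jaw":0.05},{"translation":[0,0,0],"rot":[0,0,0],"jaw":0.05},{"translation":[0,0,0],"rot":[0,0,0],"jaw":0.05},{"translation":[0,0,0],"rot":[0,0,0],"jaw":0.05}]'
python3 -c "
from h import *
goto(.471,-.275,.025)
save('wrist','w21');save('side','s21')"
```

```text
clock: 34.67
position: [0.4987, -0.1371, 0.1506]
ee_rot: [-2.404, -2.022, -0.001]
force: [1.2, 0.5, -1.2]
width: 0.73
clock: 35.33
position: [0.4721, -0.2635, 0.1499]
ee_rot: [-2.401, -2.024, -0.001]
force: [0.3, 0.4, -2.0]
width: 0.728
t 35.33 pos [ 0.4721 -0.2635  0.1499] yaw_y -9.73 tilt 0.07 F [ 0.3  0.4 -2. ] w 0.0668 q7 0.5
shift tool: [-0.0116  0.0009  0.1249] dist 0.1254
```

View pics/w21.png

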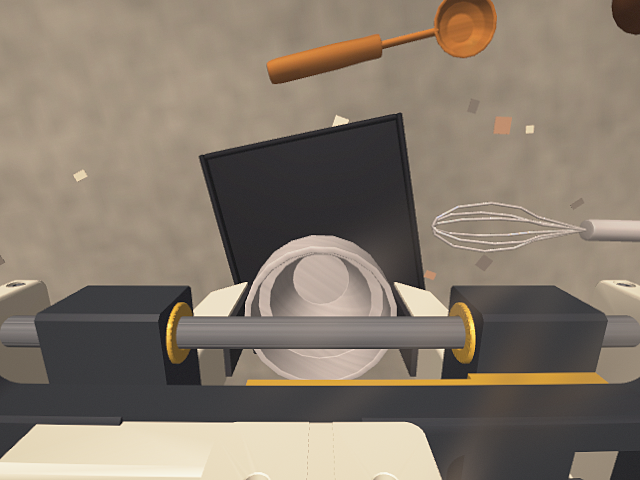

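View pics/s21.png

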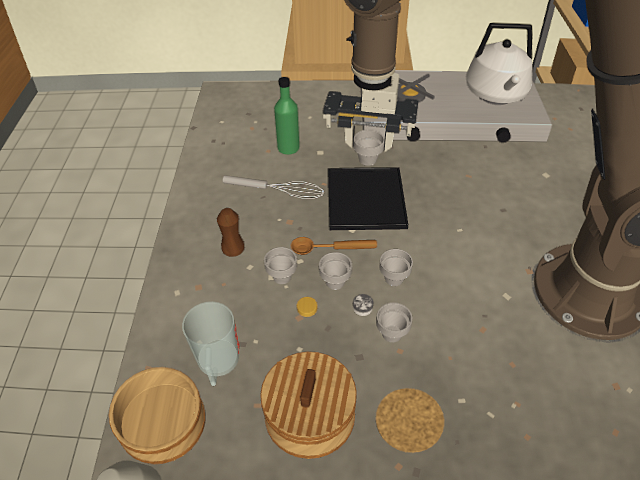

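Run:
```python
from h import *
i=optics.camera_info("wrist")
a=onz(i,(201,155.5),.015);b=onz(i,(402,114),.015);c=onz(i,(423,280),.015);d=onz(i,(236,280),.015)
print(a,b,c,d)
u=(b-a)[:2];print("len",np.linalg.norm(u),"ang",np.degrees(np.arctan2(u[1],u[0])))
u/=np.linalg.norm(u); n=np.array([u[1],-u[0]])
m=((a+b)/2)[:2]; print("centre wrist",m+n*.1, m+n*.1025)
import numpy as np
for n_,img in(("scene","f_scene"),("side","f_side")):
    im=cv2.imread(f"pics/{img}.png"); g=im.max(2)
    mask=(g<62).astype(np.uint8)
    k,l,st,ce=cv2.connectedComponentsWithStats(mask)
    uv=proj(optics.camera_info(n_),[.47,-.275,.005])[0]; id=l[int(uv[1]),int(uv[0])]
    cn=max(cv2.findContours((l==id).astype(np.uint8),cv2.RETR_EXTERNAL,cv2.CHAIN_APPROX_NONE)[0],key=len)
    hull=cv2.convexHull(cn); ap=cv2.approxPolyDP(hull,6,True)[:,0]
    print(n_,id,ap.tolist(),[np.round(onz(optics.camera_info(n_),q,.015)[:2],4).tolist() for q in ap.astype(float)],[np.round(onz(optics.camera_info(n_),q,.0)[:2],4).tolist() for q in ap.astype(float)])
```

```text
[ 0.38131573 -0.17616161  0.015     ] [ 0.55763907 -0.1717658   0.015     ] [ 0.56125888 -0.32323506  0.015     ] [ 0.3851957  -0.29336763  0.015     ]
len 0.17637813185374954 ang 1.4281111159698359
centre wrist [ 0.47196967 -0.27393264] [ 0.47203197 -0.27643186]
scene 92 [[293, 205], [289, 251], [220, 248], [230, 204]] [[0.3819, -0.1786], [0.5684, -0.1702], [0.5698, -0.3633], [0.3903, -0.3708]] [[0.3659, -0.1809], [0.5554, -0.1724], [0.5568, -0.3686], [0.3745, -0.3762]]
side 82 [[399, 169], [407, 228], [330, 229], [328, 168]] [[0.3836, -0.3695], [0.3807, -0.1667], [0.5541, -0.1619], [0.5609, -0.3717]] [[0.3809, -0.387], [0.3781, -0.1809], [0.5542, -0.176], [0.5611, -0.3892]]
```

```bash
python3 -m creep '[{"translation":[-0.0052,0.0006,0],"rot":[0,0,0],"jaw":0.05},{"translation":[-0.0052,0.0006,0.01],"rot":[0,0,0],"jaw":0.05},{"translation":[0,0,0.02],"rot":[0,0,0],"jaw":0.05},{"translation":[0,0,0.03],"rot":[0,0,0],"jaw":0.05},{"translation":[0,0,0.025],"rot":[0,0,0],"jaw":0.05},{"translation":[0,0,0.015],"rot":[0,0,0],"jaw":0.05},{"translation":[0,0,0.01],"rot":[0,0,0],"jaw":0.05},{"translation":[0,0,0.006],"rot":[0,0,0],"jaw":0.05},{"translation":[0,0,0.003],"rot":[0,0,0],"jaw":0.05},{"translation":[0,0,0.002],"rot":[0,0,0],"jaw":0.05},{"translation":[0,0,0],"rot":[0,0,0],"jaw":0.05},{"translation":[0,0,0],"rot":[0,0,0],"jaw":0.05}]'
python3 -c "
from h import *
goto(.4715,-.274,.0257)"
```

```text
clock: 36.43
position: [0.4714, -0.2763, 0.0297]
ee_rot: [2.403, 2.022, 0.001]
force: [0.0, 0.4, -0.4]
width: 0.727
t 36.43 pos [ 0.4714 -0.2763  0.0297] yaw_y -9.86 tilt 0.07 F [ 0.   0.4 -0.4] w 0.0668 q7 0.63
shift tool: [ 0.0023 -0.0003  0.004 ] dist 0.0046
```

```bash
python3 -m creep '[{"translation":[0.002,0,0.002],"rot":[0,0,0],"jaw":0.05},{"translation":[0,0,0.002],"rot":[0,0,0],"jaw":0.05},{"translation":[0,0,0.001],"rot":[0,0,0],"jaw":0.05},{"translation":[0,0,0],"rot":[0,0,0],"jaw":0.05},{"translation":[0,0,0],"rot":[0,0,0],"jaw":0.05}]'
```

```text
clock: 36.85
position: [0.4721, -0.2741, 0.0254]
ee_rot: [2.403, 2.022, 0.003]
force: [-3.2, 2.8, 15.7]
width: 0.724
```

```bash
python3 -m creep '[{"translation":[0,0,-0.0015],"rot":[0,0,0],"jaw":0.05},{"translation":[0,0,0],"rot":[0,0,0],"jaw":0.069},{"translation":[0,0,0],"rot":[0,0,0],"jaw":0.072},{"translation":[0,0,0],"rot":[0,0,0],"jaw":0.08},{"translation":[0,0,0],"rot":[0,0,0],"jaw":0.088},{"translation":[0,0,0],"rot":[0,0,0],"jaw":0.088},{"translation":[0,0,-0.01],"rot":[0,0,0],"jaw":0.088},{"translation":[0,0,-0.025],"rot":[0,0,0],"jaw":0.088},{"translation":[0,0,-0.035],"rot":[0,0,0],"jaw":0.088},{"translation":[0,0,-0.035],"rot":[0,0,0],"jaw":0.088},{"translation":[-0.02,0,-0.02],"rot":[0,0,0],"jaw":0.088},{"translation":[0,0,0],"rot":[0,0,0],"jaw":0.088}]'
python3 -m creep '[{"translation":[0,0,0],"rot":[0,0,0],"jaw":0.088},{"translation":[0,0,0],"rot":[0,0,0],"jaw":0.088}]'
python3 - <<'E'
from wcup import *
b=wcup(.472,-.274,.005,"w22"); save("side","s22")
goto(.42-.004,-.031-.022,.14)
E
```

```text
clock: 37.85
position: [0.4692, -0.2986, 0.1561]
ee_rot: [2.4, 2.014, 0.003]
force: [0.2, -1.9, 0.0]
width: 0.962
clock: 38.02
position: [0.4675, -0.2932, 0.1502]
ee_rot: [-2.404, -2.022, -0.0]
force: [0.4, -0.1, -0.1]
width: 0.957
wrist cup [ 0.4718 -0.2722] 78.3
t 38.12 pos [ 0.4672 -0.2926  0.1494] yaw_y -9.83 tilt 0.14 F [0.1 0.1 0.9] w 0.088 q7 0.56
shift tool: [ 0.2274 -0.0913  0.0099] dist 0.2452
```

View pics/w22.png

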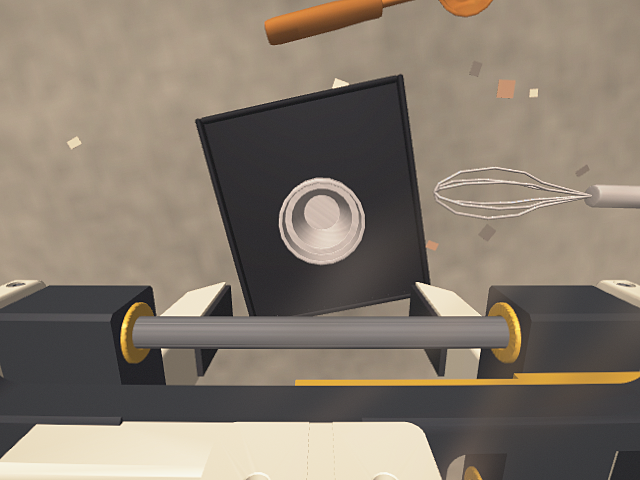

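Run:
```python
from h import *
i=optics.camera_info("wrist")
P=[onz(i,q,.015)[:2] for q in((197,121.5),(402.5,76),(430,296),(252,318))]
print(np.round(P,4).tolist(),np.mean(P,0)); print([np.linalg.norm(P[k]-P[(k+1)%4]) for k in range(4)])
```

```text
[[0.3801, -0.1771], [0.5563, -0.1716], [0.561, -0.3696], [0.3864, -0.3633]] [ 0.47096229 -0.27043134]
[np.float64(0.17626362519155986), np.float64(0.19805761839656688), np.float64(0.17469440022603167), np.float64(0.18628134605921207)]
```

```bash
python3 -m creep '[{"translation":[0.02,-0.008,0],"rot":[0,0,0],"jaw":0.088},{"translation":[0.033,-0.0132,0],"rot":[0,0,0],"jaw":0.088},{"translation":[0.035,-0.014,0],"rot":[0,0,0],"jaw":0.088},{"translation":[0.035,-0.014,0],"rot":[0,0,0],"jaw":0.088},{"translation":[0.035,-0.014,0],"rot":[0,0,0],"jaw":0.088},{"translation":[0.033,-0.0132,0],"rot":[0,0,0],"jaw":0.088},{"translation":[0.025,-0.010,0.005],"rot":[0,0,0],"jaw":0.088},{"translation":[0.0114,-0.005,0.005],"rot":[0,0,0],"jaw":0.088},{"translation":[0,0,0],"rot":[0,0,0],"jaw":0.088},{"translation":[0,0,0],"rot":[0,0,0],"jaw":0.088},{"translation":[0,0,0],"rot":[0,0,0],"jaw":0.088}]'
python3 wcup.py .420 -.031 .020 w23
```

```text
clock: 39.03
position: [0.4167, -0.0548, 0.1404]
ee_rot: [2.404, 2.022, -0.001]
force: [-0.3, -0.2, -0.9]
width: 0.959
wrist cup [ 0.4194 -0.0291] 59.2
t 39.08 pos [ 0.4169 -0.0551  0.1405] yaw_y -9.94 tilt 0.03 F [ 0.1 -0.3  0.4] w 0.0883 q7 -0.02
shift tool: [ 0.0262 -0.002   0.1205] dist 0.1233
```

View pics/w23.png

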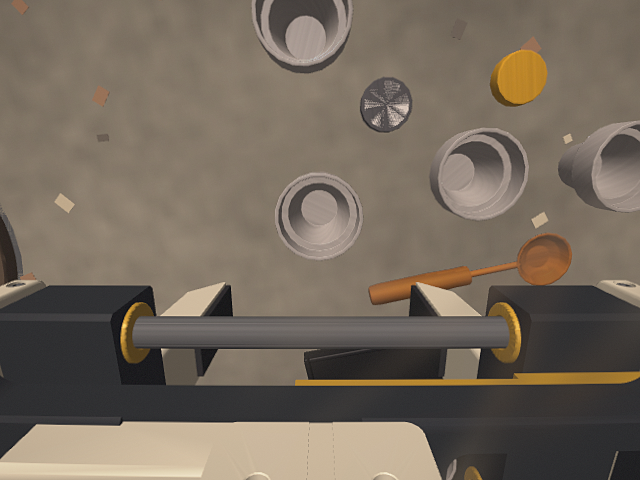

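```bash
python3 -m creep '[{"translation":[0.013,-0.001,0],"rot":[0,0,0],"jaw":0.088},{"translation":[0.013,-0.001,0.01],"rot":[0,0,0],"jaw":0.088},{"translation":[0,0,0.02],"rot":[0,0,0],"jaw":0.088},{"translation":[0,0,0.025],"rot":[0,0,0],"jaw":0.088},{"translation":[0,0,0.025],"rot":[0,0,0],"jaw":0.088},{"translation":[0,0,0.02],"rot":[0,0,0],"jaw":0.088},{"translation":[0,0,0.013],"rot":[0,0,0],"jaw":0.088},{"translation":[0,0,0.007],"rot":[0,0,0],"jaw":0.088},{"translation":[0,0,0],"rot":[0,0,0],"jaw":0.088},{"translation":[0,0,0],"rot":[0,0,0],"jaw":0.088}]' 20
python3 -m creep '[{"translation":[0,0,0],"rot":[0,0,0],"jaw":0.07},{"translation":[0,0,0],"rot":[0,0,0],"jaw":0.06},{"translation":[0,0,0],"rot":[0,0,0],"jaw":0.05},{"translation":[0,0,0],"rot":[0,0,0],"jaw":0.05},{"translation":[0,0,0],"rot":[0,0,0],"jaw":0.05},{"translation":[0,0,0],"rot":[0,0,0],"jaw":0.05}]' 20
python3 -c "
from h import *
goto(.472,-.2735,.16)"
```

```text
clock: 39.92
position: [0.4194, -0.0289, 0.0207]
ee_rot: [2.406, 2.02, -0.0]
force: [-0.3, -0.8, -0.4]
width: 0.955
clock: 40.42
position: [0.4198, -0.0281, 0.0211]
ee_rot: [2.403, 2.022, 0.002]
force: [-0.8, -0.0, 7.1]
width: 0.743
t 40.42 pos [ 0.4198 -0.0281  0.0211] yaw_y -9.85 tilt 0.08 F [-0.8 -0.   7.1] w 0.0682 q7 0.1
shift tool: [-0.2328  0.0936 -0.1389] dist 0.2868
```

```bash
python3 -m creep '[{"translation":[0,0,-0.01],"rot":[0,0,0],"jaw":0.05},{"translation":[0,0,-0.025],"rot":[0,0,0],"jaw":0.05},{"translation":[0,0,-0.035],"rot":[0,0,0],"jaw":0.05},{"translation":[0,0,-0.03],"rot":[0,0,0],"jaw":0.05},{"translation":[-0.015,0.006,-0.02],"rot":[0,0,0],"jaw":0.05},{"translation":[-0.03,0.012,-0.01],"rot":[0,0,0],"jaw":0.05},{"translation":[-0.035,0.014,0],"rot":[0,0,0],"jaw":0.05},{"translation":[-0.035,0.014,0],"rot":[0,0,0],"jaw":0.05},{"translation":[-0.035,0.014,0],"rot":[0,0,0],"jaw":0.05},{"translation":[-0.035,0.014,0],"rot":[0,0,0],"jaw":0.05},{"translation":[-0.025,0.01,0],"rot":[0,0,0],"jaw":0.05},{"translation":[-0.015,0.006,0],"rot":[0,0,0],"jaw":0.05}]'
python3 -m creep '[{"translation":[-0.0078,0.0036,0],"rot":[0,0,0],"jaw":0.05},{"translation":[0,0,0],"rot":[0,0,0],"jaw":0.05},{"translation":[0,0,0],"rot":[0,0,0],"jaw":0.05},{"translation":[0,0,0],"rot":[0,0,0],"jaw":0.05}]'
python3 -c "
from h import *
goto(.472,-.2735,.0481)
save('wrist','w24');save('side','s24')"
```

```text
clock: 41.42
position: [0.469, -0.269, 0.1506]
ee_rot: [2.406, 2.018, -0.002]
force: [-0.0, 1.1, -0.9]
width: 0.743
clock: 41.75
position: [0.4714, -0.2717, 0.1503]
ee_rot: [-2.401, -2.023, -0.001]
force: [0.7, -0.1, -0.6]
width: 0.746
t 41.75 pos [ 0.4714 -0.2717  0.1503] yaw_y -9.77 tilt 0.08 F [ 0.7 -0.1 -0.6] w 0.0685 q7 0.53
shift tool: [-0.0018  0.001   0.1022] dist 0.1022
```

View pics/w24.png

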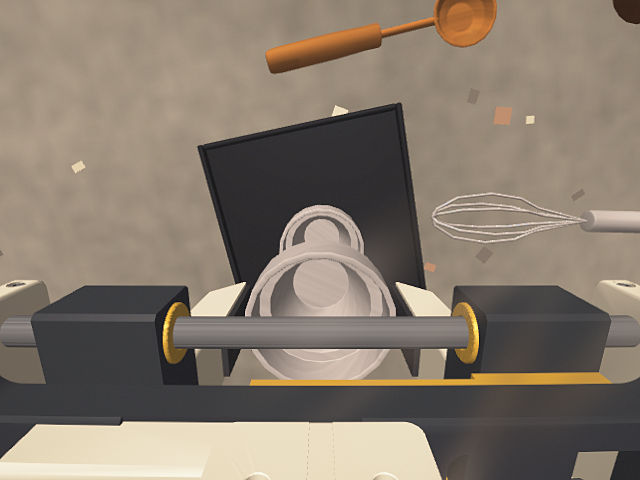

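```bash
python3 -m creep '[{"translation":[-0.0015,0.001,0.01],"rot":[0,0,0],"jaw":0.05},{"translation":[0,0,0.02],"rot":[0,0,0],"jaw":0.05},{"translation":[0,0,0.02],"rot":[0,0,0],"jaw":0.05},{"translation":[0,0,0.015],"rot":[0,0,0],"jaw":0.05},{"translation":[0,0,0.01],"rot":[0,0,0],"jaw":0.05},{"translation":[0,0,0.008],"rot":[0,0,0],"jaw":0.05},{"translation":[0,0,0.006],"rot":[0,0,0],"jaw":0.05},{"translation":[0,0,0.004],"rot":[0,0,0],"jaw":0.05},{"translation":[0,0,0],"rot":[0,0,0],"jaw":0.05},{"translation":[0,0,0],"rot":[0,0,0],"jaw":0.05}]'
python3 -c "
from h import *
goto(.472,-.2735,.0481)"
```

```text
clock: 42.68
position: [0.4724, -0.2752, 0.0578]
ee_rot: [2.404, 2.022, 0.0]
force: [0.7, -0.0, -0.7]
width: 0.746
t 42.68 pos [ 0.4724 -0.2752  0.0578] yaw_y -9.86 tilt 0.02 F [ 0.7 -0.  -0.7] w 0.0685 q7 0.62
shift tool: [ 0.0016 -0.0007  0.0097] dist 0.0099
```

```bash
python3 -m creep '[{"translation":[0.0013,-0.0005,0.003],"rot":[0,0,0],"jaw":0.05},{"translation":[0,0,0.003],"rot":[0,0,0],"jaw":0.05},{"translation":[0,0,0.002],"rot":[0,0,0],"jaw":0.05},{"translation":[0,0,0.001],"rot":[0,0,0],"jaw":0.05},{"translation":[0,0,0],"rot":[0,0,0],"jaw":0.05}]'
python3 -m creep '[{"translation":[0,0,0.001],"rot":[0,0,0],"jaw":0.05},{"translation":[0,0,0.001],"rot":[0,0,0],"jaw":0.05},{"translation":[0,0,0],"rot":[0,0,0],"jaw":0.05}]'
```

```text
clock: 43.1
position: [0.472, -0.2735, 0.0484]
ee_rot: [-2.404, -2.022, -0.0]
force: [-0.4, 0.7, -1.3]
width: 0.742
clock: 43.35
position: [0.4724, -0.2737, 0.0479]
ee_rot: [2.404, 2.022, 0.002]
force: [-4.0, 4.5, 18.2]
width: 0.741
```

```bash
python3 -m creep '[{"translation":[0,0,-0.0015],"rot":[0,0,0],"jaw":0.05},{"translation":[0,0,0],"rot":[0,0,0],"jaw":0.069},{"translation":[0,0,0],"rot":[0,0,0],"jaw":0.072},{"translation":[0,0,0],"rot":[0,0,0],"jaw":0.08},{"translation":[0,0,0],"rot":[0,0,0],"jaw":0.088},{"translation":[0,0,0],"rot":[0,0,0],"jaw":0.088},{"translation":[0,0,-0.01],"rot":[0,0,0],"jaw":0.088},{"translation":[0,0,-0.025],"rot":[0,0,0],"jaw":0.088},{"translation":[0,0,-0.035],"rot":[0,0,0],"jaw":0.088},{"translation":[0,0,-0.025],"rot":[0,0,0],"jaw":0.088},{"translation":[-0.02,0,-0.01],"rot":[0,0,0],"jaw":0.088},{"translation":[0,0,0],"rot":[0,0,0],"jaw":0.088}]'
python3 -m creep '[{"translation":[0,0,0],"rot":[0,0,0],"jaw":0.088},{"translation":[0,0,0],"rot":[0,0,0],"jaw":0.088}]'
python3 - <<'E'
from wcup import *
b=wcup(.472,-.274,.027,"w25",CUP[:2]); save("side","s25")
goto(.541,-.041,.14)
E
```

```text
clock: 44.35
position: [0.4692, -0.2977, 0.1569]
ee_rot: [2.402, 2.015, 0.002]
force: [0.1, -0.8, -0.3]
width: 0.959
clock: 44.52
position: [0.4683, -0.2929, 0.1527]
ee_rot: [-2.404, -2.021, -0.0]
force: [-0.1, 0.6, 0.1]
width: 0.956
wrist cup [ 0.4717 -0.2733] 60.3
t 44.62 pos [ 0.4682 -0.2925  0.1522] yaw_y -9.82 tilt 0.11 F [-0.4 -0.6 -0.2] w 0.0879 q7 0.57
shift tool: [0.2602 0.0289 0.0123] dist 0.2621
```

View pics/w25.png

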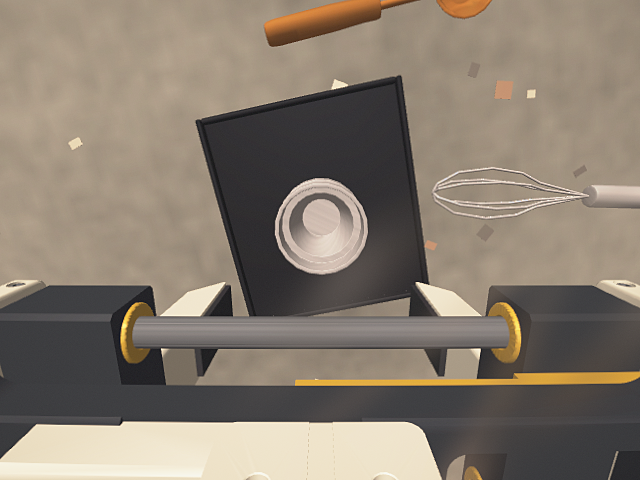

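View pics/s25.png

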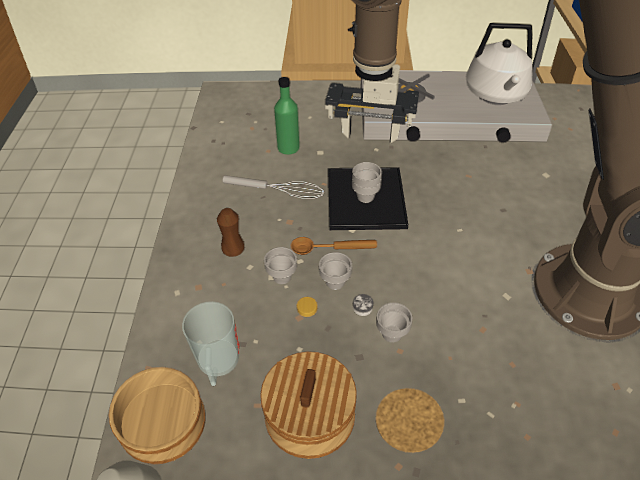

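Two nested well. Next the middle cup C.

```bash
python3 -m creep '[{"translation":[0.02,0.002,0],"rot":[0,0,0],"jaw":0.088},{"translation":[0.035,0.004,0],"rot":[0,0,0],"jaw":0.088},{"translation":[0.038,0.0042,0],"rot":[0,0,0],"jaw":0.088},{"translation":[0.038,0.0042,0],"rot":[0,0,0],"jaw":0.088},{"translation":[0.038,0.0042,0],"rot":[0,0,0],"jaw":0.088},{"translation":[0.035,0.004,0],"rot":[0,0,0],"jaw":0.088},{"translation":[0.03,0.0033,0.006],"rot":[0,0,0],"jaw":0.088},{"translation":[0.018,0.002,0.006],"rot":[0,0,0],"jaw":0.088},{"translation":[0.008,0.001,0],"rot":[0,0,0],"jaw":0.088},{"translation":[0,0,0],"rot":[0,0,0],"jaw":0.088},{"translation":[0,0,0],"rot":[0,0,0],"jaw":0.088},{"translation":[0,0,0],"rot":[0,0,0],"jaw":0.088}]'
python3 wcup.py .5445 -.019 .020 w26
```

```text
clock: 45.62
position: [0.5412, -0.0443, 0.1412]
ee_rot: [2.406, 2.019, -0.001]
force: [-0.4, -0.3, 0.4]
width: 0.957
wrist cup [ 0.5433 -0.0186] 66.3
t 45.67 pos [ 0.5412 -0.0444  0.1413] yaw_y -10.02 tilt 0.04 F [ 0.1 -0.6 -0.6] w 0.0882 q7 0.07
shift tool: [ 0.0259 -0.0025  0.1213] dist 0.1241
```

View pics/w26.png

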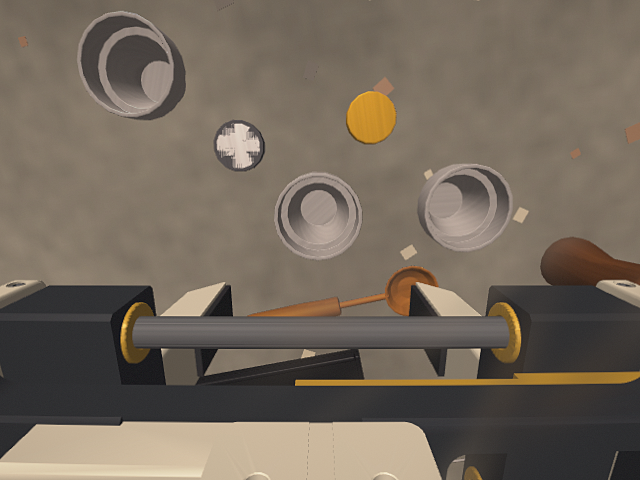

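```bash
python3 -m creep '[{"translation":[0.013,-0.0012,0],"rot":[0,0,0],"jaw":0.085},{"translation":[0.013,-0.0013,0.01],"rot":[0,0,0],"jaw":0.085},{"translation":[0,0,0.02],"rot":[0,0,0],"jaw":0.085},{"translation":[0,0,0.025],"rot":[0,0,0],"jaw":0.085},{"translation":[0,0,0.025],"rot":[0,0,0],"jaw":0.085},{"translation":[0,0,0.02],"rot":[0,0,0],"jaw":0.085},{"translation":[0,0,0.013],"rot":[0,0,0],"jaw":0.085},{"translation":[0,0,0.008],"rot":[0,0,0],"jaw":0.085},{"translation":[0,0,0],"rot":[0,0,0],"jaw":0.085},{"translation":[0,0,0],"rot":[0,0,0],"jaw":0.085}]' 20
python3 -m creep '[{"translation":[0,0,0],"rot":[0,0,0],"jaw":0.07},{"translation":[0,0,0],"rot":[0,0,0],"jaw":0.06},{"translation":[0,0,0],"rot":[0,0,0],"jaw":0.05},{"translation":[0,0,0],"rot":[0,0,0],"jaw":0.05},{"translation":[0,0,0],"rot":[0,0,0],"jaw":0.05},{"translation":[0,0,0],"rot":[0,0,0],"jaw":0.05}]' 20
python3 -c "
from h import *
goto(.472,-.2735,.165)"
```

```text
clock: 46.5
position: [0.5435, -0.0159, 0.0199]
ee_rot: [-2.404, -2.022, 0.0]
force: [-1.0, -0.7, -0.1]
width: 0.924
clock: 47.0
position: [0.5441, -0.0162, 0.0207]
ee_rot: [2.404, 2.022, 0.002]
force: [0.0, 1.0, 6.1]
width: 0.706
t 47.0 pos [ 0.5441 -0.0162  0.0207] yaw_y -9.86 tilt 0.07 F [0.  1.  6.1] w 0.0648 q7 0.13
shift tool: [-0.2658 -0.0268 -0.1445] dist 0.3037
```

```bash
python3 -m creep '[{"translation":[0,0,-0.01],"rot":[0,0,0],"jaw":0.05},{"translation":[0,0,-0.025],"rot":[0,0,0],"jaw":0.05},{"translation":[0,0,-0.035],"rot":[0,0,0],"jaw":0.05},{"translation":[0,0,-0.035],"rot":[0,0,0],"jaw":0.05},{"translation":[-0.015,-0.0015,-0.025],"rot":[0,0,0],"jaw":0.05},{"translation":[-0.03,-0.003,-0.015],"rot":[0,0,0],"jaw":0.05},{"translation":[-0.038,-0.004,0],"rot":[0,0,0],"jaw":0.05},{"translation":[-0.038,-0.004,0],"rot":[0,0,0],"jaw":0.05},{"translation":[-0.038,-0.004,0],"rot":[0,0,0],"jaw":0.05},{"translation":[-0.038,-0.004,0],"rot":[0,0,0],"jaw":0.05},{"translation":[-0.03,-0.003,0],"rot":[0,0,0],"jaw":0.05},{"translation":[-0.02,-0.002,0],"rot":[0,0,0],"jaw":0.05}]'
python3 -m creep '[{"translation":[-0.013,-0.001,0],"rot":[0,0,0],"jaw":0.05},{"translation":[-0.004,0,0],"rot":[0,0,0],"jaw":0.05},{"translation":[0,0,0],"rot":[0,0,0],"jaw":0.05},{"translation":[0,0,0],"rot":[0,0,0],"jaw":0.05},{"translation":[0,0,0],"rot":[0,0,0],"jaw":0.05}]'
python3 -c "
from h import *
goto(.472,-.2720,.0697)
save('wrist','w27')"
```

```text
clock: 48.0
position: [0.4741, -0.259, 0.1659]
ee_rot: [2.407, 2.017, -0.001]
force: [0.8, 0.4, 0.6]
width: 0.705
clock: 48.42
position: [0.4728, -0.2703, 0.165]
ee_rot: [-2.402, -2.024, -0.001]
force: [-0.8, -0.4, -1.3]
width: 0.704
t 48.42 pos [ 0.4728 -0.2703  0.165 ] yaw_y -9.75 tilt 0.05 F [-0.8 -0.4 -1.3] w 0.0646 q7 0.52
shift tool: [-0.0019 -0.0004  0.0953] dist 0.0953
```

View pics/w27.png

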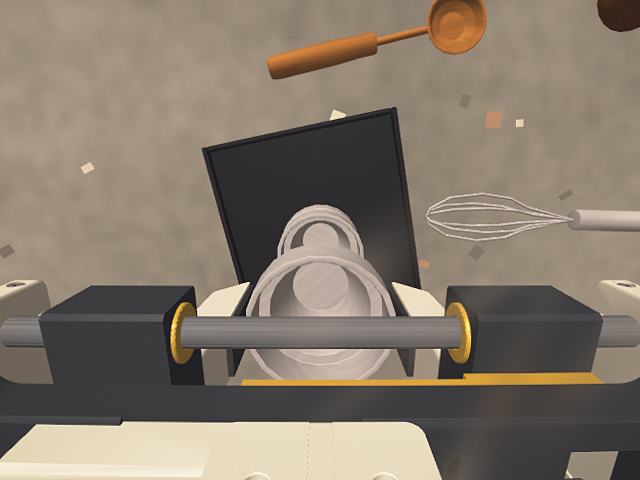

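```bash
python3 -m creep '[{"translation":[-0.0005,-0.0004,0.01],"rot":[0,0,0],"jaw":0.05},{"translation":[0,0,0.02],"rot":[0,0,0],"jaw":0.05},{"translation":[0,0,0.02],"rot":[0,0,0],"jaw":0.05},{"translation":[0,0,0.014],"rot":[0,0,0],"jaw":0.05},{"translation":[0,0,0.01],"rot":[0,0,0],"jaw":0.05},{"translation":[0,0,0.006],"rot":[0,0,0],"jaw":0.05},{"translation":[0,0,0.004],"rot":[0,0,0],"jaw":0.05},{"translation":[0,0,0.002],"rot":[0,0,0],"jaw":0.05},{"translation":[0,0,0],"rot":[0,0,0],"jaw":0.05},{"translation":[0,0,0],"rot":[0,0,0],"jaw":0.05}]'
python3 -c "
from h import *
goto(.472,-.2720,.0697)"
```

```text
clock: 49.3
position: [0.4721, -0.2724, 0.0795]
ee_rot: [2.404, 2.022, 0.001]
force: [0.7, -0.5, -1.1]
width: 0.704
t 49.3 pos [ 0.4721 -0.2724  0.0795] yaw_y -9.86 tilt 0.05 F [ 0.7 -0.5 -1.1] w 0.0646 q7 0.6
shift tool: [ 0.0004 -0.0002  0.0098] dist 0.0098
```

```bash
python3 -m creep '[{"translation":[0.0004,0,0.003],"rot":[0,0,0],"jaw":0.05},{"translation":[0,0,0.003],"rot":[0,0,0],"jaw":0.05},{"translation":[0,0,0.002],"rot":[0,0,0],"jaw":0.05},{"translation":[0,0,0.001],"rot":[0,0,0],"jaw":0.05},{"translation":[0,0,0],"rot":[0,0,0],"jaw":0.05}]'
python3 -m creep '[{"translation":[0,0,0.001],"rot":[0,0,0],"jaw":0.05},{"translation":[0,0,0.001],"rot":[0,0,0],"jaw":0.05},{"translation":[0,0,0],"rot":[0,0,0],"jaw":0.05}]'
```

```text
clock: 49.72
position: [0.4717, -0.2718, 0.0699]
ee_rot: [-2.404, -2.022, 0.0]
force: [1.5, 0.2, -0.6]
width: 0.703
clock: 49.97
position: [0.4721, -0.2723, 0.0695]
ee_rot: [2.404, 2.021, 0.002]
force: [-4.7, 2.8, 18.4]
width: 0.704
```

```bash
python3 -m creep '[{"translation":[0,0,-0.0015],"rot":[0,0,0],"jaw":0.05},{"translation":[0,0,0],"rot":[0,0,0],"jaw":0.069},{"translation":[0,0,0],"rot":[0,0,0],"jaw":0.072},{"translation":[0,0,0],"rot":[0,0,0],"jaw":0.08},{"translation":[0,0,0],"rot":[0,0,0],"jaw":0.088},{"translation":[0,0,0],"rot":[0,0,0],"jaw":0.088},{"translation":[0,0,-0.01],"rot":[0,0,0],"jaw":0.088},{"translation":[0,0,-0.025],"rot":[0,0,0],"jaw":0.088},{"translation":[0,0,-0.035],"rot":[0,0,0],"jaw":0.088},{"translation":[0,0,-0.025],"rot":[0,0,0],"jaw":0.088},{"translation":[-0.02,0,-0.01],"rot":[0,0,0],"jaw":0.088},{"translation":[0,0,0],"rot":[0,0,0],"jaw":0.088}]'
python3 -m creep '[{"translation":[0,0,0],"rot":[0,0,0],"jaw":0.088},{"translation":[0,0,0],"rot":[0,0,0],"jaw":0.088}]'
python3 - <<'E'
from wcup import *
b=wcup(.472,-.274,.049,"w28",CUP[:2]); save("side","s28")
goto(.430,.0845,.14)
E
```

```text
clock: 50.97
position: [0.469, -0.2956, 0.1784]
ee_rot: [2.402, 2.015, 0.002]
force: [-0.4, -1.7, 0.0]
width: 0.957
clock: 51.13
position: [0.4681, -0.2909, 0.1742]
ee_rot: [-2.404, -2.021, -0.0]
force: [0.7, 1.1, 0.2]
width: 0.959
wrist cup [ 0.4714 -0.274 ] 57.4
t 51.23 pos [ 0.468  -0.2905  0.1737] yaw_y -9.83 tilt 0.11 F [-0.4 -0.1  1.2] w 0.0877 q7 0.56
shift tool: [ 0.363  -0.1014  0.0342] dist 0.3784
```

View pics/s28.png

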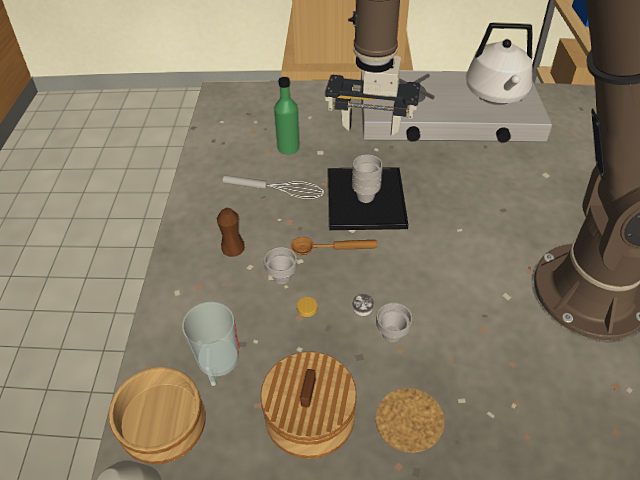

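Three nested. Now cup B at (.434, .106).

```bash
python3 -m creep '[{"translation":[0.02,-0.0056,0],"rot":[0,0,0],"jaw":0.088},{"translation":[0.033,-0.0092,0],"rot":[0,0,0],"jaw":0.088},{"translation":[0.037,-0.0103,0],"rot":[0,0,0],"jaw":0.088},{"translation":[0.037,-0.0103,0],"rot":[0,0,0],"jaw":0.088},{"translation":[0.037,-0.0103,0],"rot":[0,0,0],"jaw":0.088},{"translation":[0.037,-0.0103,0],"rot":[0,0,0],"jaw":0.088},{"translation":[0.037,-0.0103,0],"rot":[0,0,0],"jaw":0.088},{"translation":[0.037,-0.0103,0],"rot":[0,0,0],"jaw":0.088},{"translation":[0.035,-0.0098,0.01],"rot":[0,0,0],"jaw":0.088},{"translation":[0.028,-0.008,0.012],"rot":[0,0,0],"jaw":0.088},{"translation":[0.017,-0.005,0.012],"rot":[0,0,0],"jaw":0.088},{"translation":[0.008,-0.0025,0],"rot":[0,0,0],"jaw":0.088}]'
python3 -m creep '[{"translation":[0,0,0],"rot":[0,0,0],"jaw":0.088},{"translation":[0,0,0],"rot":[0,0,0],"jaw":0.088},{"translation":[0,0,0],"rot":[0,0,0],"jaw":0.088}]'
python3 wcup.py .434 .1065 .020 w29
```

```text
clock: 52.23
position: [0.4277, 0.0864, 0.1384]
ee_rot: [-2.398, -2.027, 0.006]
force: [0.0, -0.8, 0.1]
width: 0.958
clock: 52.48
position: [0.4306, 0.0821, 0.141]
ee_rot: [2.406, 2.02, 0.001]
force: [-0.5, 0.2, 0.3]
width: 0.957
wrist cup [0.4324 0.1027] 40.0
t 52.53 pos [0.4307 0.0821 0.1411] yaw_y -10.0 tilt 0.05 F [ 0.1 -0.2 -0.9] w 0.0882 q7 -0.33
shift tool: [ 0.0207 -0.002   0.1211] dist 0.1228
```

View pics/w29.png

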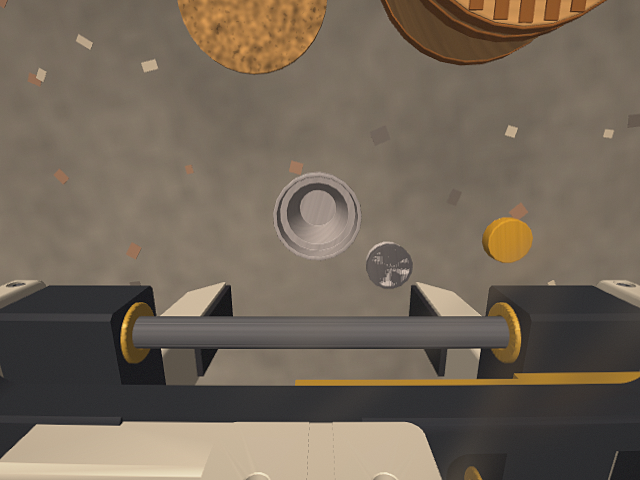

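Run:
```python
from wcup import *
for c in ((.434,.1065),(.434,.1085),(.436,.109),(.432,.105)): b=wcup(*c)
goto(.434,.1078,.02)
```

```text
wrist cup [0.4324 0.108 ] 56.6
wrist cup [0.4327 0.0987] 33.0
wrist cup [0.4327 0.0987] 32.7
wrist cup [0.4349 0.108 ] 45.4
t 52.73 pos [0.4305 0.0827 0.1408] yaw_y -9.95 tilt 0.04 F [-0.7  0.1 -0.2] w 0.088 q7 -0.33
shift tool: [ 0.0253 -0.0009  0.1209] dist 0.1235
```

```bash
python3 -m creep '[{"translation":[0.0127,-0.001,0],"rot":[0,0,0],"jaw":0.088},{"translation":[0.0127,-0.001,0.01],"rot":[0,0,0],"jaw":0.088},{"translation":[0,0,0.02],"rot":[0,0,0],"jaw":0.088},{"translation":[0,0,0.025],"rot":[0,0,0],"jaw":0.088},{"translation":[0,0,0.025],"rot":[0,0,0],"jaw":0.088},{"translation":[0,0,0.02],"rot":[0,0,0],"jaw":0.088},{"translation":[0,0,0.013],"rot":[0,0,0],"jaw":0.088},{"translation":[0,0,0.0075],"rot":[0,0,0],"jaw":0.088},{"translation":[0,0,0],"rot":[0,0,0],"jaw":0.088},{"translation":[0,0,0],"rot":[0,0,0],"jaw":0.088}]' 20
python3 -m creep '[{"translation":[0,0,0],"rot":[0,0,0],"jaw":0.07},{"translation":[0,0,0],"rot":[0,0,0],"jaw":0.06},{"translation":[0,0,0],"rot":[0,0,0],"jaw":0.05},{"translation":[0,0,0],"rot":[0,0,0],"jaw":0.05},{"translation":[0,0,0],"rot":[0,0,0],"jaw":0.05},{"translation":[0,0,0],"rot":[0,0,0],"jaw":0.05}]' 20
python3 -c "
from h import *
goto(.472,-.2735,.19)
save('wrist','w30')"
```

```text
clock: 53.57
position: [0.4325, 0.1089, 0.0199]
ee_rot: [-2.404, -2.022, 0.001]
force: [0.7, -0.9, 0.9]
width: 0.958
clock: 54.07
position: [0.433, 0.1092, 0.0206]
ee_rot: [2.404, 2.022, 0.002]
force: [-1.9, 1.5, 7.4]
width: 0.741
t 54.07 pos [0.433  0.1092 0.0206] yaw_y -9.86 tilt 0.07 F [-1.9  1.5  7.4] w 0.068 q7 -0.23
shift tool: [-0.3702  0.1041 -0.1696] dist 0.4203
```

View pics/w30.png

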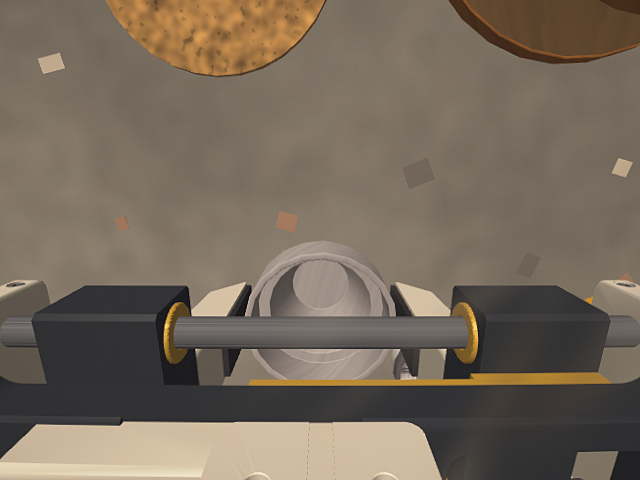

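```bash
python3 -m creep '[{"translation":[0,0,-0.01],"rot":[0,0,0],"jaw":0.05},{"translation":[0,0,-0.025],"rot":[0,0,0],"jaw":0.05},{"translation":[0,0,-0.035],"rot":[0,0,0],"jaw":0.05},{"translation":[0,0,-0.035],"rot":[0,0,0],"jaw":0.05},{"translation":[0,0,-0.035],"rot":[0,0,0],"jaw":0.05},{"translation":[-0.02,0.0056,-0.025],"rot":[0,0,0],"jaw":0.05},{"translation":[-0.035,0.0098,-0.005],"rot":[0,0,0],"jaw":0.05},{"translation":[-0.037,0.0104,0],"rot":[0,0,0],"jaw":0.05},{"translation":[-0.037,0.0104,0],"rot":[0,0,0],"jaw":0.05},{"translation":[-0.037,0.0104,0],"rot":[0,0,0],"jaw":0.05},{"translation":[-0.037,0.0104,0],"rot":[0,0,0],"jaw":0.05},{"translation":[-0.037,0.0104,0],"rot":[0,0,0],"jaw":0.05}]'
python3 -m creep '[{"translation":[-0.037,0.0104,0],"rot":[0,0,0],"jaw":0.05},{"translation":[-0.035,0.0098,0],"rot":[0,0,0],"jaw":0.05},{"translation":[-0.028,0.008,0],"rot":[0,0,0],"jaw":0.05},{"translation":[-0.018,0.005,0],"rot":[0,0,0],"jaw":0.05},{"translation":[-0.009,0.0025,0],"rot":[0,0,0],"jaw":0.05},{"translation":[0,0,0],"rot":[0,0,0],"jaw":0.05},{"translation":[0,0,0],"rot":[0,0,0],"jaw":0.05},{"translation":[0,0,0],"rot":[0,0,0],"jaw":0.05}]'
python3 -c "
from h import *
goto(.472,-.2735,.0916)
save('wrist','w31')"
```

```text
clock: 55.12
position: [0.4575, -0.1408, 0.1902]
ee_rot: [-2.404, -2.023, -0.001]
force: [0.2, 0.3, -1.8]
width: 0.74
clock: 55.78
position: [0.4714, -0.2684, 0.1898]
ee_rot: [-2.401, -2.024, -0.001]
force: [-0.0, 0.3, -1.0]
width: 0.737
t 55.78 pos [ 0.4714 -0.2684  0.1898] yaw_y -9.75 tilt 0.08 F [-0.   0.3 -1. ] w 0.0677 q7 0.53
shift tool: [-0.005   0.0015  0.0982] dist 0.0983
```

View pics/w31.png

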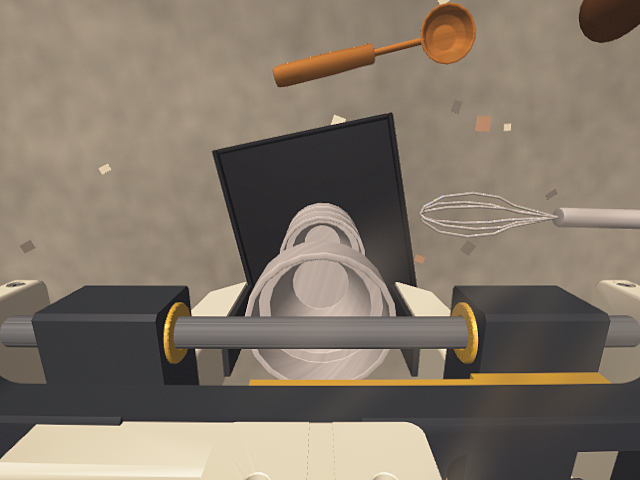

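```bash
python3 -m creep '[{"translation":[-0.0035,0.0012,0.01],"rot":[0,0,0],"jaw":0.05},{"translation":[0,0,0.02],"rot":[0,0,0],"jaw":0.05},{"translation":[0,0,0.02],"rot":[0,0,0],"jaw":0.05},{"translation":[0,0,0.015],"rot":[0,0,0],"jaw":0.05},{"translation":[0,0,0.01],"rot":[0,0,0],"jaw":0.05},{"translation":[0,0,0.007],"rot":[0,0,0],"jaw":0.05},{"translation":[0,0,0.004],"rot":[0,0,0],"jaw":0.05},{"translation":[0,0,0.002],"rot":[0,0,0],"jaw":0.05},{"translation":[0,0,0],"rot":[0,0,0],"jaw":0.05},{"translation":[0,0,0],"rot":[0,0,0],"jaw":0.05}]'
python3 -c "
from h import *
goto(.472,-.2735,.0916)"
```

```text
clock: 56.67
position: [0.4723, -0.2742, 0.1025]
ee_rot: [2.403, 2.022, 0.001]
force: [-0.6, 0.3, -0.8]
width: 0.738
t 56.67 pos [ 0.4723 -0.2742  0.1025] yaw_y -9.86 tilt 0.06 F [-0.6  0.3 -0.8] w 0.0678 q7 0.62
shift tool: [ 0.0007 -0.0004  0.0109] dist 0.011
```

```bash
python3 -m creep '[{"translation":[0.0007,-0.0004,0.003],"rot":[0,0,0],"jaw":0.05},{"translation":[0,0,0.003],"rot":[0,0,0],"jaw":0.05},{"translation":[0,0,0.003],"rot":[0,0,0],"jaw":0.05},{"translation":[0,0,0.001],"rot":[0,0,0],"jaw":0.05},{"translation":[0,0,0],"rot":[0,0,0],"jaw":0.05}]'
python3 -m creep '[{"translation":[0,0,0.001],"rot":[0,0,0],"jaw":0.05},{"translation":[0,0,0.001],"rot":[0,0,0],"jaw":0.05},{"translation":[0,0,0],"rot":[0,0,0],"jaw":0.05}]'
```

```text
clock: 57.08
position: [0.4716, -0.2733, 0.0919]
ee_rot: [-2.404, -2.022, 0.0]
force: [0.4, 0.3, -1.4]
width: 0.742
clock: 57.33
position: [0.4721, -0.274, 0.0915]
ee_rot: [2.403, 2.021, 0.002]
force: [-2.7, 2.6, 16.4]
width: 0.739
```

```bash
python3 -m creep '[{"translation":[0,0,-0.0015],"rot":[0,0,0],"jaw":0.05},{"translation":[0,0,0],"rot":[0,0,0],"jaw":0.069},{"translation":[0,0,0],"rot":[0,0,0],"jaw":0.072},{"translation":[0,0,0],"rot":[0,0,0],"jaw":0.08},{"translation":[0,0,0],"rot":[0,0,0],"jaw":0.088},{"translation":[0,0,0],"rot":[0,0,0],"jaw":0.088},{"translation":[0,0,-0.01],"rot":[0,0,0],"jaw":0.088},{"translation":[0,0,-0.025],"rot":[0,0,0],"jaw":0.088},{"translation":[0,0,-0.035],"rot":[0,0,0],"jaw":0.088},{"translation":[0,0,-0.025],"rot":[0,0,0],"jaw":0.088},{"translation":[-0.02,0,-0.01],"rot":[0,0,0],"jaw":0.088},{"translation":[0,0,0],"rot":[0,0,0],"jaw":0.088}]'
python3 -m creep '[{"translation":[0,0,0],"rot":[0,0,0],"jaw":0.088},{"translation":[0,0,0],"rot":[0,0,0],"jaw":0.088}]'
python3 - <<'E'
from wcup import *
b=wcup(.472,-.274,.071,"w32",CUP[:2]); save("side","s32"); save("scene","c32")
goto(.668,-.056,.15,30)
E
```

```text
clock: 58.33
position: [0.4687, -0.297, 0.2004]
ee_rot: [2.402, 2.015, 0.002]
force: [-0.2, -0.6, 0.0]
width: 0.959
clock: 58.5
position: [0.4678, -0.2923, 0.1962]
ee_rot: [-2.404, -2.021, -0.0]
force: [-0.3, 0.9, -0.4]
width: 0.96
wrist cup [ 0.4715 -0.274 ] 56.8
t 58.65 pos [ 0.4679 -0.292   0.1957] yaw_y -9.82 tilt 0.1 F [0.2 0.3 0.6] w 0.0885 q7 0.57
turn wz (deg): -39.82  alt 140.2
shift tool: [0.1043 0.2913 0.0457] dist 0.3128
```

View pics/c32.png

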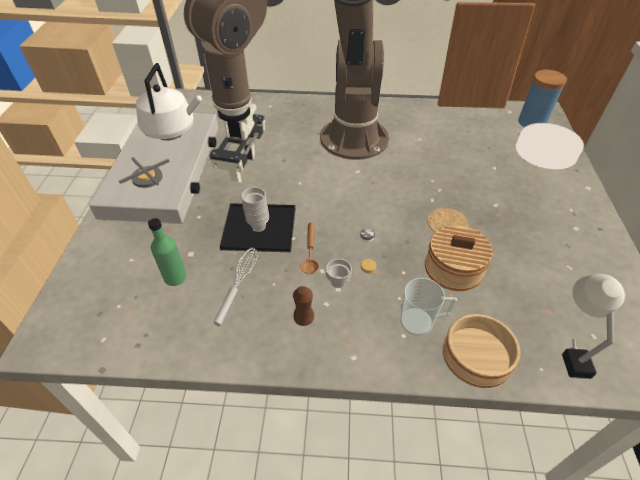

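```bash
python3 -m creep '[{"translation":[0,0,0],"rot":[0,0,-7],"jaw":0.088},{"translation":[0,0,0],"rot":[0,0,-7],"jaw":0.088},{"translation":[0,0,0],"rot":[0,0,-7],"jaw":0.088},{"translation":[0,0,0],"rot":[0,0,-7],"jaw":0.088},{"translation":[0,0,0],"rot":[0,0,-7],"jaw":0.088},{"translation":[0,0,0],"rot":[0,0,-4.8],"jaw":0.088},{"translation":[0.008,0.0224,0],"rot":[0,0,0],"jaw":0.088},{"translation":[0.0115,0.032,0],"rot":[0,0,0],"jaw":0.088},{"translation":[0.0118,0.033,0],"rot":[0,0,0],"jaw":0.088},{"translation":[0.0118,0.033,0],"rot":[0,0,0],"jaw":0.088},{"translation":[0.0118,0.033,0],"rot":[0,0,0],"jaw":0.088},{"translation":[0.0118,0.033,0],"rot":[0,0,0],"jaw":0.088}]'
python3 -m creep '[{"translation":[0.0118,0.033,0],"rot":[0,0,0],"jaw":0.088},{"translation":[0.0115,0.032,0.015],"rot":[0,0,0],"jaw":0.088},{"translation":[0.0085,0.024,0.02],"rot":[0,0,0],"jaw":0.088},{"translation":[0.0058,0.016,0.01],"rot":[0,0,0],"jaw":0.088},{"translation":[0,0,0],"rot":[0,0,0],"jaw":0.088},{"translation":[0,0,0],"rot":[0,0,0],"jaw":0.088},{"translation":[0,0,0],"rot":[0,0,0],"jaw":0.088}]'
python3 wcup.py .657 -.034 .020 w33
```

```text
clock: 59.65
position: [0.5969, -0.14, 0.1958]
ee_rot: [-1.571, -2.719, 0.0]
force: [0.2, -0.7, 0.2]
width: 0.959
clock: 60.23
position: [0.668, -0.0589, 0.1517]
ee_rot: [1.574, 2.719, -0.002]
force: [0.6, -1.2, -0.3]
width: 0.96
wrist cup [ 0.6559 -0.0317] 67.1
t 60.28 pos [ 0.6681 -0.0592  0.1522] yaw_y 29.81 tilt 0.06 F [ 0.3 -1.   0.7] w 0.088 q7 0.75
shift tool: [0.0301 0.0031 0.1322] dist 0.1356
```

View pics/w33.png

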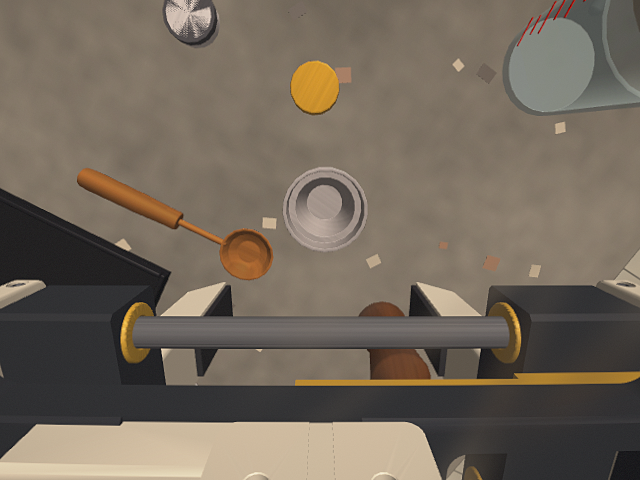

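```bash
python3 -m creep '[{"translation":[0.015,0.0015,0],"rot":[0,0,0],"jaw":0.088},{"translation":[0.015,0.0015,0.005],"rot":[0,0,0],"jaw":0.088},{"translation":[0,0,0.02],"rot":[0,0,0],"jaw":0.088},{"translation":[0,0,0.028],"rot":[0,0,0],"jaw":0.088},{"translation":[0,0,0.028],"rot":[0,0,0],"jaw":0.088},{"translation":[0,0,0.022],"rot":[0,0,0],"jaw":0.088},{"translation":[0,0,0.015],"rot":[0,0,0],"jaw":0.088},{"translation":[0,0,0.009],"rot":[0,0,0],"jaw":0.088},{"translation":[0,0,0.005],"rot":[0,0,0],"jaw":0.088},{"translation":[0,0,0],"rot":[0,0,0],"jaw":0.088},{"translation":[0,0,0],"rot":[0,0,0],"jaw":0.088}]' 20
python3 -m creep '[{"translation":[0,0,0],"rot":[0,0,0],"jaw":0.07},{"translation":[0,0,0],"rot":[0,0,0],"jaw":0.06},{"translation":[0,0,0],"rot":[0,0,0],"jaw":0.05},{"translation":[0,0,0],"rot":[0,0,0],"jaw":0.05},{"translation":[0,0,0],"rot":[0,0,0],"jaw":0.05},{"translation":[0,0,0],"rot":[0,0,0],"jaw":0.05}]' 20
python3 -c "
from h import *
goto(.4718,-.2738,.21)
save('wrist','w34')"
```

```text
clock: 61.2
position: [0.6567, -0.0294, 0.0204]
ee_rot: [1.572, 2.719, 0.001]
force: [0.9, 0.9, 0.8]
width: 0.959
clock: 61.7
position: [0.6565, -0.0297, 0.0201]
ee_rot: [1.572, 2.719, 0.001]
force: [-0.9, -0.0, 5.0]
width: 0.727
t 61.7 pos [ 0.6565 -0.0297  0.0201] yaw_y 29.94 tilt 0.04 F [-0.9 -0.   5. ] w 0.0667 q7 0.77
shift tool: [-0.1194 -0.2818 -0.19  ] dist 0.3602
```

View pics/w34.png

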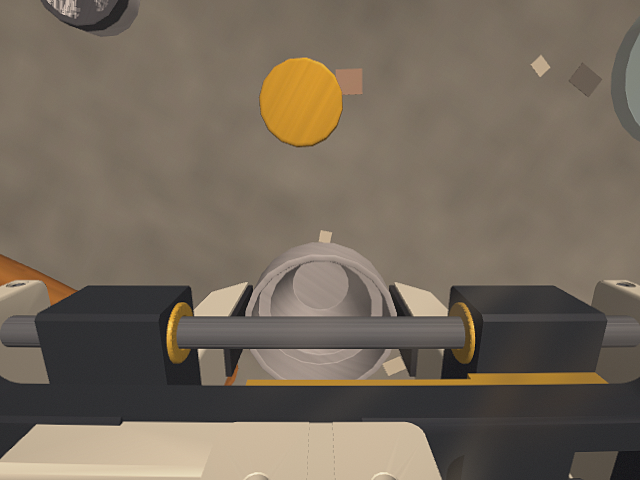

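```bash
python3 -m creep '[{"translation":[0,0,-0.01],"rot":[0,0,0],"jaw":0.05},{"translation":[0,0,-0.025],"rot":[0,0,0],"jaw":0.05},{"translation":[0,0,-0.035],"rot":[0,0,0],"jaw":0.05},{"translation":[0,0,-0.035],"rot":[0,0,0],"jaw":0.05},{"translation":[0,0,-0.035],"rot":[0,0,0],"jaw":0.05},{"translation":[0,0,-0.03],"rot":[0,0,0],"jaw":0.05},{"translation":[-0.006,-0.014,-0.015],"rot":[0,0,0],"jaw":0.05},{"translation":[-0.011,-0.026,-0.005],"rot":[0,0,0],"jaw":0.05},{"translation":[-0.013,-0.031,0],"rot":[0,0,0],"jaw":0.05},{"translation":[-0.013,-0.031,0],"rot":[0,0,0],"jaw":0.05},{"translation":[-0.013,-0.031,0],"rot":[0,0,0],"jaw":0.05},{"translation":[-0.013,-0.031,0],"rot":[0,0,0],"jaw":0.05}]'
python3 -m creep '[{"translation":[-0.013,-0.031,0],"rot":[0,0,0],"jaw":0.05},{"translation":[-0.013,-0.03,0],"rot":[0,0,0],"jaw":0.05},{"translation":[-0.011,-0.026,0],"rot":[0,0,0],"jaw":0.05},{"translation":[-0.008,-0.018,0],"rot":[0,0,0],"jaw":0.05},{"translation":[-0.004,-0.011,0],"rot":[0,0,0],"jaw":0.05},{"translation":[0,0,0],"rot":[0,0,0],"jaw":0.05},{"translation":[0,0,0],"rot":[0,0,0],"jaw":0.05},{"translation":[0,0,0],"rot":[0,0,0],"jaw":0.05}]'
python3 -c "
from h import *
goto(.4724,-.2720,.1131)
save('wrist','w35')"
```

```text
clock: 62.75
position: [0.5472, -0.1724, 0.2101]
ee_rot: [1.572, 2.72, 0.0]
force: [0.6, -0.7, -0.6]
width: 0.724
clock: 63.42
position: [0.4736, -0.2701, 0.2095]
ee_rot: [-1.569, -2.721, -0.001]
force: [0.4, -0.4, -1.6]
width: 0.727
t 63.42 pos [ 0.4736 -0.2701  0.2095] yaw_y 30.06 tilt 0.05 F [ 0.4 -0.4 -1.6] w 0.0668 q7 1.14
shift tool: [-0.0011 -0.0021  0.0964] dist 0.0964
```

View pics/w35.png

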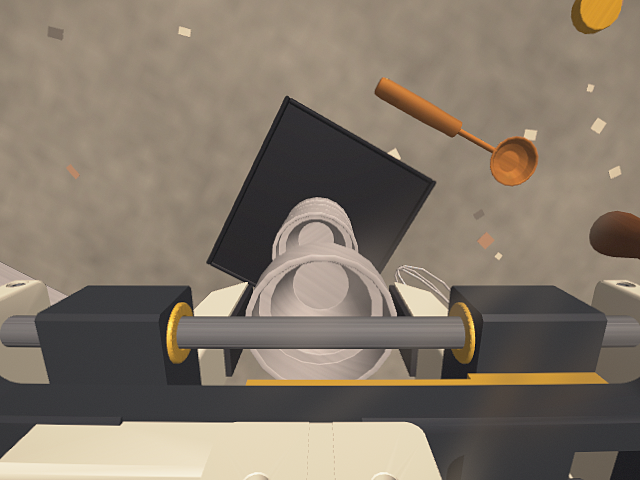

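```bash
python3 -m creep '[{"translation":[-0.0003,-0.0018,0.01],"rot":[0,0,0],"jaw":0.05},{"translation":[0,0,0.02],"rot":[0,0,0],"jaw":0.05},{"translation":[0,0,0.02],"rot":[0,0,0],"jaw":0.05},{"translation":[0,0,0.015],"rot":[0,0,0],"jaw":0.05},{"translation":[0,0,0.01],"rot":[0,0,0],"jaw":0.05},{"translation":[0,0,0.006],"rot":[0,0,0],"jaw":0.05},{"translation":[0,0,0.003],"rot":[0,0,0],"jaw":0.05},{"translation":[0,0,0.001],"rot":[0,0,0],"jaw":0.05},{"translation":[0,0,0],"rot":[0,0,0],"jaw":0.05},{"translation":[0,0,0],"rot":[0,0,0],"jaw":0.05}]'
python3 -c "
from h import *
goto(.4724,-.2720,.1131)"
```

```text
clock: 64.3
position: [0.4716, -0.2731, 0.1252]
ee_rot: [1.572, 2.719, 0.0]
force: [0.1, 0.2, -0.6]
width: 0.727
t 64.3 pos [ 0.4716 -0.2731  0.1252] yaw_y 29.94 tilt 0.07 F [ 0.1  0.2 -0.6] w 0.0668 q7 1.2
shift tool: [0.0005 0.0012 0.0121] dist 0.0121
```

```bash
python3 -m creep '[{"translation":[0.0005,0.001,0.003],"rot":[0,0,0],"jaw":0.05},{"translation":[0,0,0.003],"rot":[0,0,0],"jaw":0.05},{"translation":[0,0,0.003],"rot":[0,0,0],"jaw":0.05},{"translation":[0,0,0.002],"rot":[0,0,0],"jaw":0.05},{"translation":[0,0,0],"rot":[0,0,0],"jaw":0.05}]'
python3 -m creep '[{"translation":[0,0,0.001],"rot":[0,0,0],"jaw":0.05},{"translation":[0,0,0.001],"rot":[0,0,0],"jaw":0.05},{"translation":[0,0,0],"rot":[0,0,0],"jaw":0.05}]'
```

```text
clock: 64.72
position: [0.4715, -0.2722, 0.1134]
ee_rot: [-1.572, -2.72, 0.001]
force: [-0.6, 0.1, 2.1]
width: 0.725
clock: 64.97
position: [0.4721, -0.2731, 0.113]
ee_rot: [1.572, 2.717, -0.0]
force: [-3.8, 0.1, 15.2]
width: 0.728
```

Home at .113 as expected. Release, rise, and back away for a final check.

```bash
python3 -m creep '[{"translation":[0,0,-0.0015],"rot":[0,0,0],"jaw":0.05},{"translation":[0,0,0],"rot":[0,0,0],"jaw":0.069},{"translation":[0,0,0],"rot":[0,0,0],"jaw":0.072},{"translation":[0,0,0],"rot":[0,0,0],"jaw":0.08},{"translation":[0,0,0],"rot":[0,0,0],"jaw":0.088},{"translation":[0,0,0],"rot":[0,0,0],"jaw":0.088},{"translation":[0,0,-0.01],"rot":[0,0,0],"jaw":0.088},{"translation":[0,0,-0.025],"rot":[0,0,0],"jaw":0.088},{"translation":[0,0,-0.035],"rot":[0,0,0],"jaw":0.088},{"translation":[0,0,-0.035],"rot":[0,0,0],"jaw":0.088},{"translation":[-0.01,-0.01,-0.02],"rot":[0,0,0],"jaw":0.088},{"translation":[-0.02,-0.02,0],"rot":[0,0,0],"jaw":0.088}]'
python3 -m creep '[{"translation":[-0.03,-0.02,0],"rot":[0,0,0],"jaw":0.088},{"translation":[-0.01,-0.02,0],"rot":[0,0,0],"jaw":0.088},{"translation":[0,0,0],"rot":[0,0,0],"jaw":0.088},{"translation":[0,0,0],"rot":[0,0,0],"jaw":0.088},{"translation":[0,0,0],"rot":[0,0,0],"jaw":0.088}]'
python3 - <<'E'
from wcup import *
goto(.47,-.27,.2)
b=wcup(.472,-.274,.093,"w36",CUP[:2])
V=[(optics.camera_info(n),save(n,"m_"+n)) for n in("scene","side")]
for v in V: print("lid",fit([v],(.5873,.281),[(.078,.012,1)],2,0.078),"stack top",fit([v],(.472,-.274),CUP[:2],2,.093))
print("stack 3d",fit(V,(.472,-.274,.093),CUP[:2]))
a=cv2.resize(cv2.imread("pics/m_scene.png")[170:270,210:310],None,fx=4,fy=4,interpolation=cv2.INTER_CUBIC)
b=cv2.resize(cv2.imread("pics/m_side.png")[135:235,315:415],None,fx=4,fy=4,interpolation=cv2.INTER_CUBIC)
cv2.imwrite("pics/m_st.png",np.hstack([a,b]))
E
```

```text
clock: 65.97
position: [0.4642, -0.3115, 0.2433]
ee_rot: [1.561, 2.718, 0.004]
force: [0.9, -1.7, -0.5]
width: 0.961
clock: 66.38
position: [0.4462, -0.3668, 0.2382]
ee_rot: [-1.572, -2.72, -0.001]
force: [0.4, 1.2, 0.9]
width: 0.96
t 66.38 pos [ 0.4462 -0.3668  0.2382] yaw_y 29.95 tilt 0.04 F [0.4 1.2 0.9] w 0.0881 q7 1.33
shift tool: [0.0719 0.0689 0.0383] dist 0.1067
wrist cup [ 0.4708 -0.2755] 61.4
lid (array([0.58816699, 0.2822194 ]), np.float64(27.40986478746761)) stack top (array([ 0.47345657, -0.2751022 ]), np.float64(53.685021101634256))
lid (array([0.58599974, 0.27878619]), np.float64(34.015256813759)) stack top (array([ 0.47324941, -0.27896464]), np.float64(36.91226992677933))
stack 3d (array([ 0.47372434, -0.27573366,  0.09457286]), np.float64(86.70712908128235))
```

View pics/m_side.png

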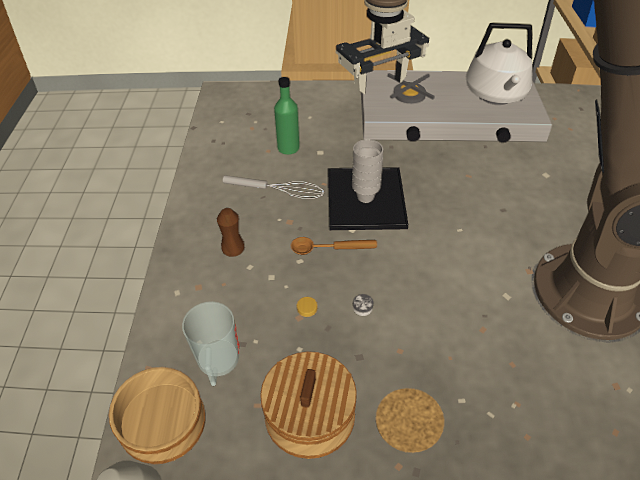

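View pics/m_st.png

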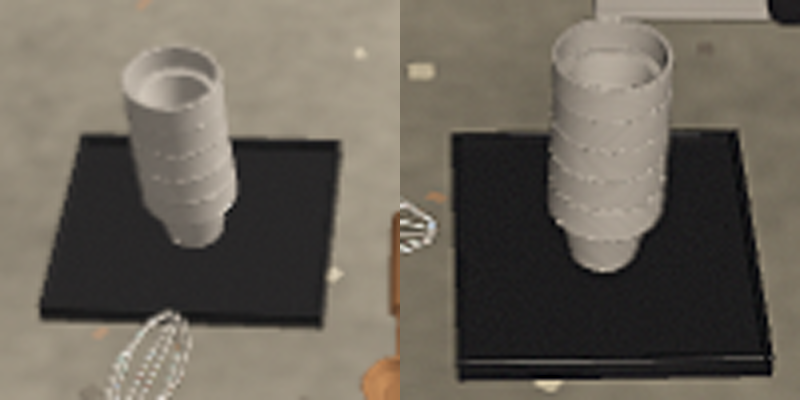

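View pics/m_scene.png

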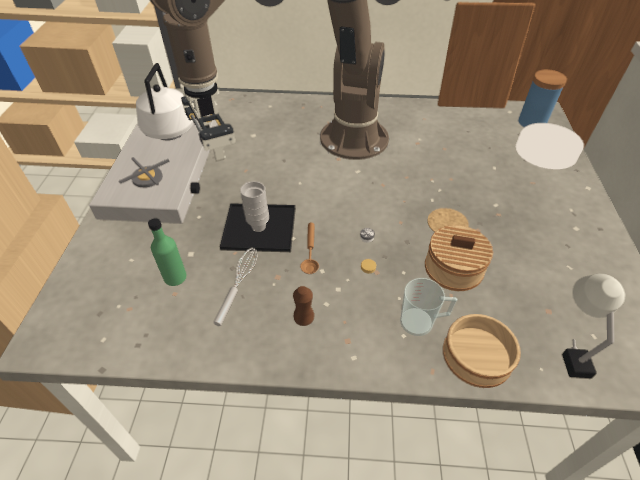

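Run:
```python
from h import *
a=cv2.resize(cv2.imread("pics/m_scene.png")[215:295,415:505],None,fx=4.4,fy=4.4,interpolation=cv2.INTER_CUBIC)
b=cv2.resize(cv2.imread("pics/m_side.png")[345:465,250:370],(352,352),interpolation=cv2.INTER_CUBIC)
cv2.imwrite("pics/m_lid.png",np.hstack([a,b]))
```

```text
(no output)
```

View pics/m_lid.png

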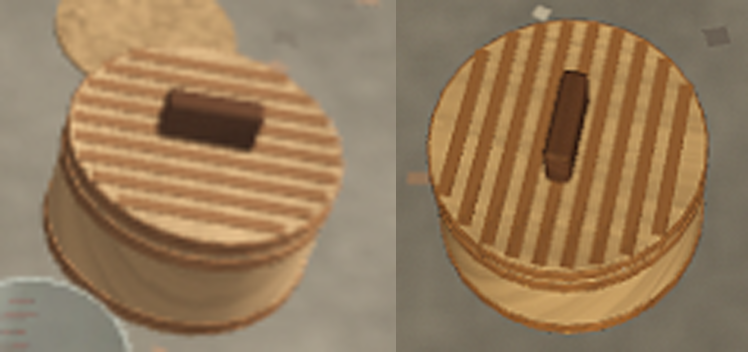

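The lid sits flush and concentric on the steamer in both views. Handing in.

```bash
python3 -c "
from cell import arm
print(arm.sign_off())"
```

```text
the job is handed in; nothing more can be done
None
```

The job is done and handed in at about 66 s. The egg cup is upright in the middle of the steamer with the lid back on, and the five empty cups are nested in one stack in the middle of the tray.

**What I did:** I put the lid down on the cork mat, set the egg cup in the steamer and replaced the lid. Then I nested the other five cups on the tray one by one.

**Last checks:**
- **Egg cup:** the egg was in its cup when I last looked, before the lid went on. The cup was centred to about 1 mm.
- **Lid:** it looks flush and concentric in the scene and side views, within about 2 mm of its first place.
- **Stack:** each cup seated within 0.5 mm of the expected height. The fitted base of the top cup is 94.6 mm, against 93 mm nominal. The stack stands upright, and is about 1–4 mm from the tray middle, depending on the view.
- **Bystanders:** none looked moved in the pictures.

**What failed or disagreed:**
- **Fingertips:** they measured about 18 mm behind the reported TCP, not 14 mm ahead. My first lid grasp therefore closed on nothing above the handle; I corrected for this in every later grasp.
- **Knocked cup:** one empty cup was knocked aside during the lid work, so I located it again before picking it up.
- **Position fits:** scene and side fits differed by 2–4 mm, and a few occluded or partial fits landed up to about 20 mm off. I relied on the wrist camera for the final positions.

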